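# Clear spent gas-trap cartridges and hang the housings to dry

### The arm

A 6-joint arm with a two-finger parallel gripper is mounted at the origin on the work surface. World frame = base frame: x ahead of the robot, y to its left, z up, the work surface at z = 0. Lengths are in m, angles in rad, forces in N, time in s.
With the tool pointing down it reaches from about 0.35 to 0.95 m from the base axis. Payload 17.4 kg.
Tool frame: the origin (TCP) lies on the centre line of the jaws, within the pads' length; the fingertips stand 19 mm ahead of it and the grasp point (between the pads) is the TCP (r.tcp_to_tips is the z of the fingertips in the tool frame, in m); z points along the fingers, y is the direction in which the jaws open and shut (so a half turn about z gives the same grasp; the last joint's range is limited). The gripper opens to 93 mm and grips with 3 to 60 N. Pads are 15 mm wide; open, the fingers measure 128 mm over their backs; the gripper's body (75 mm by 188 mm) begins 65 mm behind the grasp point.
Start: joints at [1.22, 0.116, 1.442, -0, 1.584, -0.038], TCP at [0.208, 0.642, 0.238] pointing down, gripper open.
Joint ranges: [-2.83, 2.83], [-0.83, 2.19], [0.07, 2.5], [-1.14, 4.28], [0.01, 3], [-2.97, 2.97]. Speed limits (rad/s): [1.89, 1.89, 2.22, 3.14, 3.14, 3.14].

### API

Orientations are given as a unit quaternion [w, x, y, z].
In Python, from station import sensors, get_image, camera_params, r gives the robot as it stands.
- The arm moves only by the tool jog_arm, never from a script. Its argument "increments" is a list of rows, each an object of numbers: "x", "y", "z": the shift along the tool's x, y, z each as a share of 0.02 m, from -1 to 1; "ax", "ay", "az": the turn, a rotation vector about the tool's x, y, z each as a share of 6 degrees, from -1 to 1. In form: [{"x": .., "y": .., "z": .., "ax": .., "ay": .., "az": ..}, ...]. A call has 1 to 8 rows; each row shifts and turns the commanded pose from where the row before left it, along the tool's axes as they then stand; what a row does not reach is not made up. A row lasts 1/12 s, in which the tool goes at most 41.7 mm and 7.16 degrees, less where a joint would pass 70% of its speed; a pose out of reach is approached as far as the arm can. A call with a number of a shift or a turn outside -1 to 1 is refused whole. A call with a gripper value outside its range is refused whole. "fingers" is the finger opening in mm, from 0 to 93, set as the call begins (left out, the last holds). The fingers move at their own pace and stop on an object; "force" is the grip in N (left out, the last holds). Time passes only in rows, so rows that do not move let the fingers close. It gives the time, the measured TCP pose, the force and the opening at its end, in the units of the state.
- sensors.state(): the state, without advancing time (a new reading comes with each control period).
- get_image(name): name is "side" or "top" or "wrist"; returns (picture, depth): 400x640x3 uint8, red, green, blue; 400x640 float32, m along the optical axis (not along the pixel's ray), 0 where there is no reading.
- camera_params(name): a dict with "fx", "fy", "cx", "cy" (pixels), "extrinsics" (4x4, takes a point from world to camera coordinates). Camera axes: x right, y down, z forward; pixel columns grow to the right and rows downward; lengths in m; the calibration is good to about 2 mm. The wrist camera is an equidistant fisheye: a pixel r from the principal point sees the ray r / f radians off the axis. A picture is of the moment at which its call begins: read the wrist's pose just before it. camera_params takes no time and is no camera call; for the wrist camera it gives the pose at the moment of the call.
- r.hand_in(): hands the job in, once; it reports no verdict.
The state is a dict: "t": time; "q": joint angles; "qd": joint speeds; "effort": joint torques, N m; "tool_pos": TCP position; "orientation": TCP orientation; "ft_force": force on the tool from outside, world axes, zero at the start; "moment": the same for the moment, N m; "gripper_width": opening from 0.0 (shut) to 1.0 (fully open).
Only numpy, scipy, OpenCV 4.12 (cv2) and the standard library are available. Lean on these libraries where they do the work, as an engineer would, in place of code of your own. Each camera call takes 0.05 s, during which the arm holds its last target.

### The job

Use the knock-out punch to push every spent cartridge out of its housing from behind, through the hole in the housing's base, so that it drops into the catch bin, never touching a cartridge with the gripper. Then hang all the housings upside down (mouth down), fully down over the pegs of the drying rack, one to a peg, and put the punch back flat on its mat. Flick the blower switch over to on only once all housings hang, and leave the bottle, jar and beaker alone.

Things in the scene. Friction and masses are not known exactly. Their poses are not given: they have to be found in the camera images.
- station: Fixed knock-out station: blue foot, aluminium deck 60 mm high. Origin on the table; +x is the push direction. Three lanes along x at y = -90, 0, +90 mm; a housing in its lane has its centre at x = 0, z = 85 mm. Deck from x = -60 to 50 mm; low black guides (76 mm above table) at x = -40 to -26, inner faces 26.5 mm either side of the lane axis.
- catch_bin (a point): Grey catch bin fixed to the station beyond the mouths; this point: centre of its inner floor, at x = 92, z = 6 mm of the station, same axes. Inside 86 (x) by 270 (y) mm, rim 50 mm above the table. Between deck and bin each lane has two dark upright stops (20.5 to 34.5 mm either side of its axis, 105 mm above table) that hold the housing's rim; the cartridge passes between them and drops in.
- punch_grip (a point): Knock-out punch; this point: the centre of its red handle, a block 70 (x) by 30 (y) by 26 (z) mm. Along the handle's own +x a steel rod of 14 mm diameter continues on the same axis, its tip 130 mm from this point. 160 g. It lies on its mat, z up, this point 16 mm above the table; grip the handle across its 30 mm width. A knock may push it off the mat or roll it over; which side is up does not matter.
- mat: Fixed black rubber mat, 240 (x) by 110 (y) by 3 mm, the punch's place. Origin at the centre of its underside, on the table.
- rack: Fixed cream drying rack: an air box 90 (x) by 290 (y) by 24 (z) mm with three white upright pegs; origin at the centre of its underside; z up.
- housing0_mid (a point): Hollow gas-trap housing 0 (aluminium sleeve, blue bands); this point: its centre, half-way along its axis. 80 mm long along its own x, 50 mm outside, 38 mm bore, open mouth at +x; base at -x, 8 mm thick, with a 26 mm access hole. About 160 g. At the start it lies level in a lane of the station, mouth to the station's +x, 1.5 mm from the stops.
- cartridge0_mid (a point): Spent cartridge 0: orange cylinder, white ends, 34 mm diameter, 60 mm long along its own x; this point: its centre. 70 g. In some starts absent: then that housing is already empty. Else it sits in housing 0, 0.5 mm from the base, 11 mm back from the mouth, held by a spring clip with about 8 to 20 N over the first 11 mm of push, then free; it drops once pushed past the mouth.
- peg0 (a point): Peg 0 of the drying rack: 22 mm diameter, 60 mm tall with a tapered tip, upright; this point: the centre of its foot, on the rack's top face, 24 mm above the table. Pegs are 100 mm apart. A housing fully down over a peg rests its rim on the rack, its centre 40 mm above this point, its axis within 8 mm of the peg's.
- housing1_mid (a point): Hollow gas-trap housing 1 (aluminium sleeve, blue bands); this point: its centre, half-way along its axis. 80 mm long along its own x, 50 mm outside, 38 mm bore, open mouth at +x; base at -x, 8 mm thick, with a 26 mm access hole. About 160 g. At the start it lies level in a lane of the station, mouth to the station's +x, 1.5 mm from the stops.
- cartridge1_mid (a point): Spent cartridge 1: orange cylinder, white ends, 34 mm diameter, 60 mm long along its own x; this point: its centre. 70 g. In some starts absent: then that housing is already empty. Else it sits in housing 1, 0.5 mm from the base, 11 mm back from the mouth, held by a spring clip with about 8 to 20 N over the first 11 mm of push, then free; it drops once pushed past the mouth.
- peg1 (a point): Peg 1 of the drying rack: 22 mm diameter, 60 mm tall with a tapered tip, upright; this point: the centre of its foot, on the rack's top face, 24 mm above the table. Pegs are 100 mm apart. A housing fully down over a peg rests its rim on the rack, its centre 40 mm above this point, its axis within 8 mm of the peg's.
- housing2_mid (a point): Hollow gas-trap housing 2 (aluminium sleeve, blue bands); this point: its centre, half-way along its axis. 80 mm long along its own x, 50 mm outside, 38 mm bore, open mouth at +x; base at -x, 8 mm thick, with a 26 mm access hole. About 160 g. At the start it lies level in a lane of the station, mouth to the station's +x, 1.5 mm from the stops.
- cartridge2_mid (a point): Spent cartridge 2: orange cylinder, white ends, 34 mm diameter, 60 mm long along its own x; this point: its centre. 70 g. In some starts absent: then that housing is already empty. Else it sits in housing 2, 0.5 mm from the base, 11 mm back from the mouth, held by a spring clip with about 8 to 20 N over the first 11 mm of push, then free; it drops once pushed past the mouth.
- peg2 (a point): Peg 2 of the drying rack: 22 mm diameter, 60 mm tall with a tapered tip, upright; this point: the centre of its foot, on the rack's top face, 24 mm above the table. Pegs are 100 mm apart. A housing fully down over a peg rests its rim on the rack, its centre 40 mm above this point, its axis within 8 mm of the peg's.
- switch_pivot (a point): Fixed cream blower switch box, 60 (x) by 85 (y) by 40 (z) mm; this point: the lever's pivot, 42 mm above the table, over the middle of the box. The lever swings in this point's y-z plane; z up.
- toggle (a joint): Angle of the blower switch's snap-over lever, rad: 0 = off (leaning 0.45 rad from upright to the switch_pivot point's -y), 0.9 = on (leaning 0.45 rad to +y). A spring drives it from the centre (0.45) to either end; about 2 N at the ball carries it over.
- toggle_tip (a point): Centre of the red ball, 22 mm diameter, at the lever's end, 55 mm from the pivot.
- solvent: Bystander: amber bottle, 64 mm diameter, 150 mm tall; origin at the centre of its underside.
- beaker: Bystander: glass beaker, 70 mm across, 80 mm tall; origin at the centre of its underside.
- jar: Bystander: glass jar, 60 mm diameter, 75 mm tall; origin at the centre of its underside.
Things that resemble listed ones, but are neither listed nor needed, are in the scene too. Of the things that look like the part that bears punch_grip, the smaller one is meant.

How it is judged:
By the outcome, as a careful person would: the job done as asked, in the order asked, and still so for the second after the job is handed in, with the robot touching nothing.
Of cartridge0, cartridge1, cartridge2 only 1 to 3 are there at a start; the rules pass over those that are not, and their reading is None.
At some moment in a run one of punch may be knocked a few centimetres aside while the robot is not near it.
It also fails if it takes over 210 s, if anything falls off the work surface, if the arm or the gripper's body presses on something with over 40 N, if the wrist force passes 120 N, or if a joint passes its speed limit or range.

## Working session

There is one attempt and no reset: what is moved stays moved. The work goes in short steps, Python scripts to look and compute and a tool call to move; the robot and the scene stay as the last step left them, time stands still between calls to the robot, and variables do not carry over. Pictures are saved under pics/ and viewed, and the job is handed in when it is done.

Besides the shell and the picture viewer there is one more tool, called after "Emit:" by a JSON object that holds its "op" and its "data". jog_arm: Moves the arm, as the interface text tells. Its arguments: {"type":"object","properties":{"increments":{"type":"array"},"fingers":{"type":"number"},"force":{"type":"number"}},"required":["increments"]}

```bash
ls; mkdir -p pics; cat > h.py <<'E'
import numpy as np, cv2
from station import sensors, get_image, camera_params, r
def snap(n,tag):
    P=camera_params(n); im,d=get_image(n)
    cv2.imwrite(f'pics/{tag}.png',im[:,:,::-1]); np.savez(f'pics/{tag}.npz',im=im,d=d,E=P['extrinsics'],k=[P['fx'],P['fy'],P['cx'],P['cy']])
    return im,d,P
def load(tag):
    z=np.load(f'pics/{tag}.npz'); return z['im'],z['d'],z['E'],z['k']
def p3(tag,u,v,dd=None):
    im,d,E,k=load(tag); Z=d[v,u] if dd is None else dd
    c=np.array([(u-k[2])/k[0]*Z,(v-k[3])/k[1]*Z,Z]); return E[:3,:3].T@(c-E[:3,3])
def onz(tag,u,v,z):
    im,d,E,k=load(tag); R=E[:3,:3].T; o=-R@E[:3,3]; ray=R@np.array([(u-k[2])/k[0],(v-k[3])/k[1],1]); return o+ray*(z-o[2])/ray[2]
def cloud(tag):
    im,d,E,k=load(tag); v,u=np.mgrid[:400,:640]; c=np.stack([(u-k[2])/k[0]*d,(v-k[3])/k[1]*d,d],-1); return (c-E[:3,3])@E[:3,:3]
def proj(tag,p):
    im,d,E,k=load(tag); c=E[:3,:3]@np.array(p)+E[:3,3]; return c[0]/c[2]*k[0]+k[2],c[1]/c[2]*k[1]+k[3]
E
python3 - <<'E'
from h import *
for n in ['top','side']:
    im,d,P=snap(n,n+'0'); print(n,P)
print(sensors.state(),r.tcp_to_tips)
E
```

```text
pics
top {'fx': 413.8996426004149, 'fy': 413.8996426004149, 'cx': 317.56487636656055, 'cy': 198.99093976749504, 'extrinsics': array([[ 0.01663998, -0.99980143,  0.01096413,  0.02880266],
       [-0.99179104, -0.01789511, -0.12661078,  0.61893555],
       [ 0.12678184, -0.00876732, -0.99189188,  1.32166415],
       [ 0.        ,  0.        ,  0.        ,  1.        ]])}
side {'fx': 504.75972665914026, 'fy': 504.75972665914026, 'cx': 318.2487928725629, 'cy': 183.52690483783573, 'extrinsics': array([[ 0.91022431, -0.41408037,  0.00539942, -0.53438609],
       [-0.31210332, -0.69451317, -0.64826151,  0.25198784],
       [ 0.27218233,  0.5883782 , -0.76139863,  1.47319777],
       [ 0.        ,  0.        ,  0.        ,  1.        ]])}
{'t': 0.1, 'q': array([ 1.22018477e+00,  1.16455514e-01,  1.44217948e+00, -1.24965751e-05,
        1.58397250e+00, -3.77866595e-02]), 'qd': array([-2.00255291e-05, -1.79787964e-03, -2.89080384e-03, -1.16585762e-04,
        8.56245508e-04, -2.27257260e-03]), 'effort': array([ 1.67642287e-03, -7.22898960e+01, -6.23869944e+01,  7.81864836e-02,
        2.26812396e-02, -5.28606347e-05]), 'tool_pos': array([0.20768209, 0.64210071, 0.23697898]), 'orientation': array([-9.17916556e-05,  1.55775517e-01,  9.87792352e-01, -4.99085985e-04]), 'ft_force': array([-0.05870785,  0.19791371, -0.28981233]), 'moment': array([-0.01479488,  0.0019454 ,  0.0425929 ]), 'gripper_width': 0.9994269514289142} 0.019
```

View pics/top0.png

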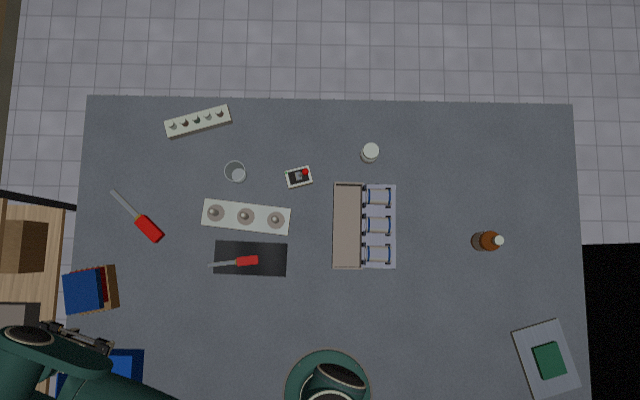

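View pics/side0.png

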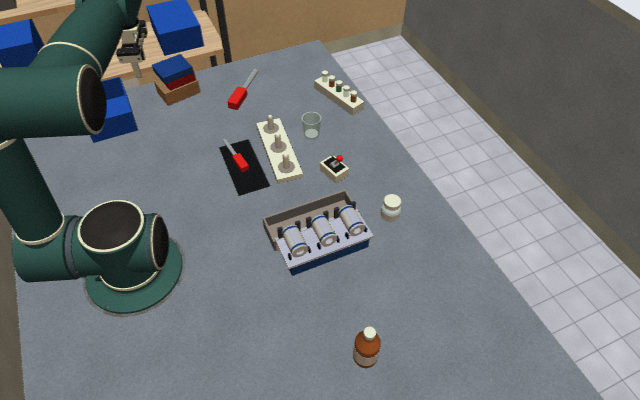

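```bash
python3 - <<'E'
from h import *
im,d,E,k=load('top0')
c=im[150:290,190:410,::-1]; cv2.imwrite('pics/c1.png',cv2.resize(c,None,fx=3.6,fy=3.6,interpolation=cv2.INTER_CUBIC))
im,d,E,k=load('side0')
c=im[100:280,210:410,::-1]; cv2.imwrite('pics/c2.png',cv2.resize(c,None,fx=3.3,fy=3.3,interpolation=cv2.INTER_CUBIC))
P=cloud('top0')
im=load('top0')[0].astype(int)
def comp(mask,n):
    N,l,s,c=cv2.connectedComponentsWithStats(mask.astype(np.uint8))
    for i in range(1,N):
        if s[i,4]>15: print(n,s[i],c[i].round(1),P[l==i].mean(0).round(4), P[l==i][:,2].max().round(3))
comp((im[...,0]>130)&(im[...,1]<70)&(im[...,2]<70),'red')
comp((P[...,2]>0.07)&(P[...,2]<.12)&(np.arange(640)>190)&(np.arange(640)<420)[None],'tall')
for uv in [(333,185),(333,268),(395,185),(395,268),(215,213),(246,216),(275,220),(205,197),(291,207),(288,234),(201,226)]:
    print(uv,p3('top0',*uv).round(4))
E
```

```text
red [303 169   5   5  21] [305. 171.] [0.6989 0.0813 0.1012] 0.106
red [134 215  28  27 337] [147.4 228.2] [0.5122 0.5846 0.0532] 1.389
red [237 256  21  10 165] [246.9 260.2] [0.4153 0.2651 0.0304] 0.037
tall [214 106   8   8  49] [217.4 109.5] [0.9021 0.3724 0.0798] 0.087
tall [202 109   8   8  50] [205.5 112.8] [0.8901 0.4105 0.08  ] 0.087
tall [191 113   7   8  45] [193.8 116.1] [0.8783 0.4481 0.0796] 0.086
tall [363 142  16  16 205] [370.5 149.5] [ 0.7791 -0.1297  0.0762] 0.085
tall [224 160  22  22 111] [233.9 169.6] [0.7037 0.3101 0.0791] 0.087
tall [300 168   9   7  42] [304.3 171. ] [0.6997 0.0835 0.0969] 0.106
tall [362 184  31  23 468] [377.9 195.8] [ 0.6238 -0.149   0.1031] 0.12
tall [208 208   8   6  39] [211.9 210.5] [0.5703 0.3738 0.081 ] 0.089
tall [240 212   7   6  38] [243.  214.5] [0.5592 0.2749 0.0816] 0.09
tall [362 213  31  23 477] [377.9 224.2] [ 0.5345 -0.1488  0.1034] 0.117
tall [271 215   7   7  39] [274.  218.1] [0.5495 0.1766 0.0808] 0.09
tall [362 242  30  22 463] [377.3 253. ] [ 0.4454 -0.1467  0.1048] 0.118
tall [333 363  19   8  26] [341.9 366.3] [ 0.1112 -0.0401  0.1115] 0.12
tall [301 379  10  18  42] [305.1 386.9] [0.0464 0.0678 0.0944] 0.117
(333, 185) [ 0.6712 -0.0122  0.0062]
(333, 268) [ 0.3939 -0.0156  0.0037]
(395, 185) [ 0.6663 -0.212   0.0591]
(395, 268) [ 0.3971 -0.2215  0.0011]
(215, 213) [0.564  0.3677 0.064 ]
(246, 216) [0.5555 0.267  0.0711]
(275, 220) [0.5434 0.1731 0.0833]
(205, 197) [0.6229 0.4183 0.0032]
(291, 207) [0.5942 0.1281 0.0031]
(288, 234) [ 0.5038  0.1364 -0.0058]
(201, 226) [ 0.5254  0.4285 -0.0034]
```

View pics/c1.png

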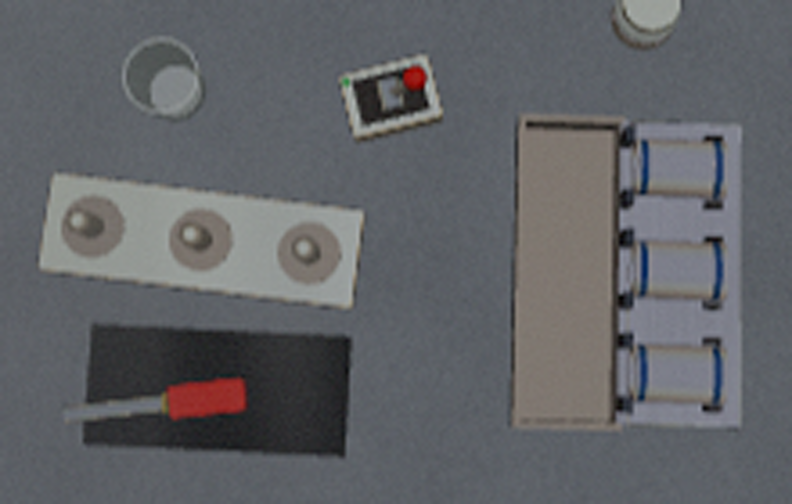

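View pics/c2.png

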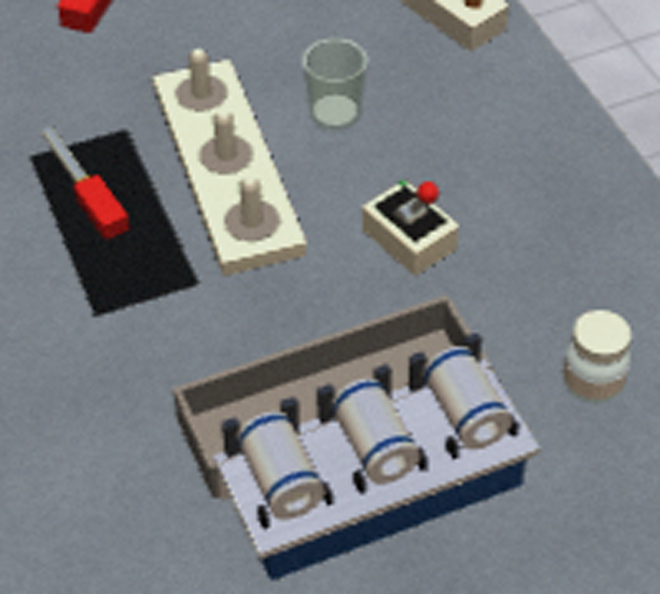

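```bash
python3 - <<'E'
from h import *
P=cloud('top0')
# table plane check
m=(np.abs(P[...,2])<.02); 
for (a,b,c,d) in [(290,310,320,330),(150,170,300,320),(300,320,420,440)]:
    print('table',P[a:b,c:d,2].mean().round(4),P[a:b,c:d,2].std().round(4))
print('deck',P[205:211,365:390,2].mean(), 'bin floor',P[200:250,340:355,2].mean())
def C(x,y,z): return onz('top0',190+(x+.5)/3.6-.5,150+(y+.5)/3.6-.5,z).round(4)
for n,x,y,z in [('deckR1',741,124,.06),('deckR2',741,428,.06),('bin1',520,116,.05),('bin2',513,427,.05),
 ('rack',54,174,.024),('rack',363,212,.024),('rack',351,307,.024),('rack',40,270,.024),
 ('mat',93,324,.003),('mat',351,337,.003),('mat',345,457,.003),('mat',83,444,.003),
 ('tip',66,414,.016),('rodstart',165,403,.023),('h1',166,386,.029),('h2',243,378,.029),('h3',245,411,.029),('h4',170,418,.029),
 ('ball',414,77,.0915),('sw',341,78,.04),('sw',428,56,.04),('sw',441,115,.04),('sw',354,137,.04),
 ('peg',81,221,.08),('peg',193,235,.08),('peg',306,249,.08),
 ('ring',93,227,.026),('ring',201,240,.026),('ring',309,253,.026)]: print(n,C(x,y,z))
E
```

```text
table 0.0085 0.0979
table 0.0098 0.0715
table 0.0052 0.0693
deck 0.07148723153700795 bin floor 0.011055724490347809
deckR1 [ 0.6692 -0.2133  0.06  ]
deckR2 [ 0.3976 -0.2114  0.06  ]
bin1 [ 0.6746 -0.0136  0.05  ]
bin2 [ 0.3948 -0.0106  0.05  ]
rack [0.6169 0.4139 0.024 ]
rack [0.5868 0.1286 0.024 ]
rack [0.4995 0.1374 0.024 ]
rack [0.5283 0.4221 0.024 ]
mat [0.4806 0.3764 0.003 ]
mat [0.4727 0.138  0.003 ]
mat [0.3634 0.1406 0.003 ]
mat [0.3713 0.3803 0.003 ]
tip [0.3986 0.3939 0.016 ]
rodstart [0.4101 0.3033 0.023 ]
h1 [0.4254 0.302  0.029 ]
h2 [0.4337 0.2329 0.029 ]
h3 [0.4043 0.23   0.029 ]
h4 [0.397  0.2972 0.029 ]
ball [0.7007 0.0827 0.0915]
sw [0.7087 0.151  0.04  ]
sw [0.7308 0.0714 0.04  ]
sw [0.6759 0.0584 0.04  ]
sw [0.654  0.1377 0.04  ]
peg [0.5687 0.3732 0.08  ]
peg [0.558  0.2743 0.08  ]
peg [0.5475 0.1747 0.08  ]
ring [0.5684 0.3752 0.026 ]
ring [0.5582 0.2761 0.026 ]
ring [0.548  0.1769 0.026 ]
```

```bash
cat >> h.py <<'E'
from scipy.spatial.transform import Rotation as Ro
import json
def Rz(zdir,ydir):
    z=np.array(zdir,float);z/=np.linalg.norm(z);y=np.array(ydir,float);y-=z*(y@z);y/=np.linalg.norm(y)
    return np.stack([np.cross(y,z),y,z],1)
def cur():
    s=sensors.state();w,x,y,z=s['orientation'];return np.array(s['tool_pos']),Ro.from_quat([x,y,z,w]).as_matrix(),s
def plan(wps,nmin=None,start=None):
    """wps: list of (pos,R or None,vmax mm/row)"""
    p,R,s=cur()
    if start is not None: p,R=start
    rows=[]
    for w in wps:
        tp=np.array(w[0],float); tR=R if w[1] is None else w[1]; v=w[2] if len(w)>2 else 18
        rv=Ro.from_matrix(R.T@tR).as_rotvec(); dp=tp-p
        n=int(max(np.ceil(np.linalg.norm(dp)*1000/v-1e-6),np.ceil(np.degrees(np.linalg.norm(rv))/5.9),1))
        for i in range(n):
            ep=p; 
            tgt=tp-(n-1-i)/n*dp
            sh=R.T@(tgt-p)/.02; tu=np.degrees(Ro.from_matrix(R.T@tR).as_rotvec())/(n-i)/6
            sh=sh.round(2);tu=tu.round(2)
            row={k:float(x) for k,x in zip(['x','y','z','ax','ay','az'],[*sh,*tu]) if abs(x)>1e-9}
            if any(abs(x)>1 for x in row.values()): print('TOO BIG',row)
            rows.append(row or {"x":0}); p=p+R@(sh*.02); R=R@Ro.from_rotvec(np.radians(tu*6)).as_matrix()
    for i in range(0,len(rows),8): print(json.dumps(rows[i:i+8]).replace(' ',''))
    print('end',p.round(4))
DOWN=[0,0,-1]
E
python3 - <<'E'
from h import *
R=Rz(DOWN,(.992,.127,0))
plan([((.415,.2655,.13),R)])
E
```

```text
[{"x":-0.63,"y":-0.59,"z":0.21,"az":0.43},{"x":-0.65,"y":-0.56,"z":0.22,"az":0.43},{"x":-0.68,"y":-0.53,"z":0.21,"az":0.43},{"x":-0.7,"y":-0.5,"z":0.22,"az":0.43},{"x":-0.72,"y":-0.47,"z":0.21,"az":0.43},{"x":-0.74,"y":-0.43,"z":0.22,"az":0.43},{"x":-0.76,"y":-0.4,"z":0.21,"az":0.43},{"x":-0.78,"y":-0.37,"z":0.22,"az":0.43}]
[{"x":-0.79,"y":-0.33,"z":0.21,"az":0.43},{"x":-0.81,"y":-0.29,"z":0.22,"az":0.43},{"x":-0.82,"y":-0.26,"z":0.21,"az":0.43},{"x":-0.83,"y":-0.22,"z":0.21,"az":0.43},{"x":-0.84,"y":-0.18,"z":0.22,"az":0.43},{"x":-0.85,"y":-0.15,"z":0.21,"az":0.43},{"x":-0.85,"y":-0.1,"z":0.22,"az":0.43},{"x":-0.86,"y":-0.07,"z":0.21,"az":0.43}]
[{"x":-0.86,"y":-0.03,"z":0.22,"az":0.44},{"x":-0.86,"y":0.01,"z":0.21,"az":0.43},{"x":-0.85,"y":0.05,"z":0.22,"az":0.44},{"x":-0.86,"y":0.09,"z":0.21,"az":0.43},{"x":-0.85,"y":0.12,"z":0.22,"az":0.44},{"x":-0.84,"y":0.17,"z":0.21,"az":0.43},{"x":-0.84,"y":0.2,"z":0.21,"az":0.44},{"x":-0.82,"y":0.25,"z":0.22,"az":0.43}]
[{"x":-0.82,"y":0.27,"z":0.21,"ay":0.01,"az":0.44}]
end [0.4149 0.2654 0.1301]
```

Emit:
{"op": "jog_arm", "data": {"increments": [{"x": -0.63,"y": -0.59,"z": 0.21,"az": 0.43},{"x": -0.65,"y": -0.56,"z": 0.22,"az": 0.43},{"x": -0.68,"y": -0.53,"z": 0.21,"az": 0.43},{"x": -0.7,"y": -0.5,"z": 0.22,"az": 0.43},{"x": -0.72,"y": -0.47,"z": 0.21,"az": 0.43},{"x": -0.74,"y": -0.43,"z": 0.22,"az": 0.43},{"x": -0.76,"y": -0.4,"z": 0.21,"az": 0.43},{"x": -0.78,"y": -0.37,"z": 0.22,"az": 0.43}], "fingers": 60, "force": 50}}

```text
$.increments[0]: bad value
```

Emit:
{"op": "jog_arm", "data": {"increments": [{"x": -0.79,"y": -0.33,"z": 0.21,"az": 0.43},{"x": -0.81,"y": -0.29,"z": 0.22,"az": 0.43},{"x": -0.82,"y": -0.26,"z": 0.21,"az": 0.43},{"x": -0.83,"y": -0.22,"z": 0.21,"az": 0.43},{"x": -0.84,"y": -0.18,"z": 0.22,"az": 0.43},{"x": -0.85,"y": -0.15,"z": 0.21,"az": 0.43},{"x": -0.85,"y": -0.1,"z": 0.22,"az": 0.43},{"x": -0.86,"y": -0.07,"z": 0.21,"az": 0.43}]}}

```text
$.increments[0]: bad value
```

Emit:
{"op": "jog_arm", "data": {"increments": [{"x": -0.86,"y": -0.03,"z": 0.22,"az": 0.44},{"x": -0.86,"y": 0.01,"z": 0.21,"az": 0.43},{"x": -0.85,"y": 0.05,"z": 0.22,"az": 0.44},{"x": -0.86,"y": 0.09,"z": 0.21,"az": 0.43},{"x": -0.85,"y": 0.12,"z": 0.22,"az": 0.44},{"x": -0.84,"y": 0.17,"z": 0.21,"az": 0.43},{"x": -0.84,"y": 0.2,"z": 0.21,"az": 0.44},{"x": -0.82,"y": 0.25,"z": 0.22,"az": 0.43}]}}

```text
$.increments[0]: bad value
```

Emit:
{"op": "jog_arm", "data": {"increments": [{"x": -0.82,"y": 0.27,"z": 0.21,"az": 0.44},{"x": 0}]}}

```text
$.increments[0]: bad value
```

```bash
python3 - <<'E'
from h import *
im,d,P=snap('wrist','w1'); print(cur()[0],P)
snap('top','top1')
E
```

```text
[0.20767299 0.6421255  0.23709375] {'fx': 309.70691628693146, 'fy': 309.70691628693146, 'cx': 319.2712050578072, 'cy': 203.08707047138637, 'extrinsics': array([[ 3.07311798e-01,  9.51608482e-01, -8.69716240e-04,
        -6.75143237e-01],
       [ 9.17065839e-01, -2.95912363e-01,  2.67256655e-01,
        -3.09051995e-02],
       [ 2.54066340e-01, -8.29287102e-02, -9.63624991e-01,
         3.89849488e-01],
       [ 0.00000000e+00,  0.00000000e+00,  0.00000000e+00,
         1.00000000e+00]])}
```

View pics/w1.png

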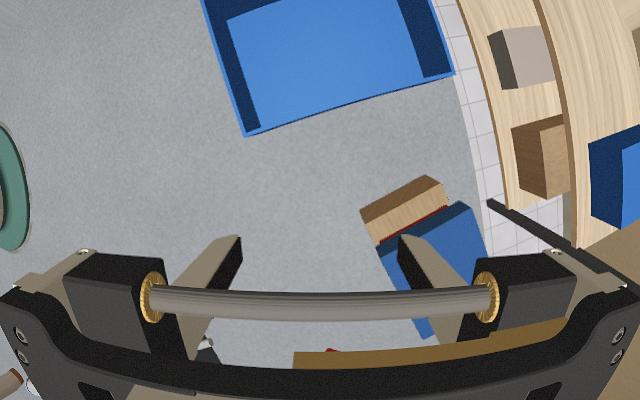

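```bash
sed -i 's/ if abs(x)>1e-9}/}/; s/rows.append(row or {"x":0})/rows.append(row)/' h.py; sed -i 's/for k,x in zip/for k,x in zip/; s/{k:float(x) for/{k:float(x)+0.0 for/' h.py; grep -n 'row=' h.py
```

```text
39:            row={k:float(x)+0.0 for k,x in zip(['x','y','z','ax','ay','az'],[*sh,*tu])}
```

Emit:
{"op": "jog_arm", "data": {"increments": [{"x": -0.63,"y": -0.59,"z": 0.21,"ax": 0,"ay": 0,"az": 0.43},{"x": -0.65,"y": -0.56,"z": 0.22,"ax": 0,"ay": 0,"az": 0.43},{"x": -0.68,"y": -0.53,"z": 0.21,"ax": 0,"ay": 0,"az": 0.43},{"x": -0.7,"y": -0.5,"z": 0.22,"ax": 0,"ay": 0,"az": 0.43},{"x": -0.72,"y": -0.47,"z": 0.21,"ax": 0,"ay": 0,"az": 0.43},{"x": -0.74,"y": -0.43,"z": 0.22,"ax": 0,"ay": 0,"az": 0.43},{"x": -0.76,"y": -0.4,"z": 0.21,"ax": 0,"ay": 0,"az": 0.43},{"x": -0.78,"y": -0.37,"z": 0.22,"ax": 0,"ay": 0,"az": 0.43}], "fingers": 60, "force": 50}}

```text
t: 0.87
tool_pos: [0.2744, 0.5209, 0.203]
orientation: [-0.0, 0.331, 0.944, -0.0]
ft_force: [-0.5, 1.1, 0.1]
gripper_width: 0.65
```

Emit:
{"op": "jog_arm", "data": {"increments": [{"x": -0.79,"y": -0.33,"z": 0.21,"ax": 0,"ay": 0,"az": 0.43},{"x": -0.81,"y": -0.29,"z": 0.22,"ax": 0,"ay": 0,"az": 0.43},{"x": -0.82,"y": -0.26,"z": 0.21,"ax": 0,"ay": 0,"az": 0.43},{"x": -0.83,"y": -0.22,"z": 0.21,"ax": 0,"ay": 0,"az": 0.43},{"x": -0.84,"y": -0.18,"z": 0.22,"ax": 0,"ay": 0,"az": 0.43},{"x": -0.85,"y": -0.15,"z": 0.21,"ax": 0,"ay": 0,"az": 0.43},{"x": -0.85,"y": -0.1,"z": 0.22,"ax": 0,"ay": 0,"az": 0.43},{"x": -0.86,"y": -0.07,"z": 0.21,"ax": 0,"ay": 0,"az": 0.43}]}}

```text
t: 1.53
tool_pos: [0.3407, 0.4004, 0.1687]
orientation: [-0.0, 0.495, 0.869, -0.0]
ft_force: [0.5, 0.1, -0.1]
gripper_width: 0.648
```

Emit:
{"op": "jog_arm", "data": {"increments": [{"x": -0.86,"y": -0.03,"z": 0.22,"ax": 0,"ay": 0,"az": 0.44},{"x": -0.86,"y": 0.01,"z": 0.21,"ax": 0,"ay": 0,"az": 0.43},{"x": -0.85,"y": 0.05,"z": 0.22,"ax": 0,"ay": 0,"az": 0.44},{"x": -0.86,"y": 0.09,"z": 0.21,"ax": 0,"ay": 0,"az": 0.43},{"x": -0.85,"y": 0.12,"z": 0.22,"ax": 0,"ay": 0,"az": 0.44},{"x": -0.84,"y": 0.17,"z": 0.21,"ax": 0,"ay": 0,"az": 0.43},{"x": -0.84,"y": 0.2,"z": 0.21,"ax": 0,"ay": 0,"az": 0.44},{"x": -0.82,"y": 0.25,"z": 0.22,"ax": 0,"ay": 0,"az": 0.43}]}}

```text
t: 2.2
tool_pos: [0.4071, 0.2801, 0.1344]
orientation: [-0.0, 0.644, 0.765, 0.0]
ft_force: [0.4, 0.2, -0.1]
gripper_width: 0.643
```

```bash
python3 - <<'E'
from h import *
im,d,P=snap('wrist','w1'); print(cur())
snap('top','top1')
E
```

```text
(array([0.40790124, 0.27815403, 0.13351721]), array([[-1.65879958e-01,  9.86145893e-01, -3.43364363e-04],
       [ 9.86145112e-01,  1.65879352e-01, -1.36317273e-03],
       [-1.28733013e-03, -5.64730123e-04, -9.99999012e-01]]), {'t': 2.25, 'q': array([ 5.47378945e-01, -2.40535405e-01,  1.95138048e+00, -9.94899696e-04,
        1.43175031e+00,  3.80867290e-01]), 'qd': array([ 0.041901  ,  0.00409732, -0.00784759,  0.00348178,  0.01614759,
       -0.02329233]), 'effort': array([  8.29667687, -44.16382313, -64.90003824,   1.23436209,
         0.11260731,  -0.27074299]), 'tool_pos': array([0.40790124, 0.27815403, 0.13351721]), 'orientation': array([ 3.09089665e-04,  6.45801770e-01,  7.63504801e-01, -6.31267431e-04]), 'ft_force': array([-0.15123926, -0.56743739, -0.09944712]), 'moment': array([-0.11822716,  0.08046608, -0.01850643]), 'gripper_width': 0.6479829155378539})
```

View pics/w1.png

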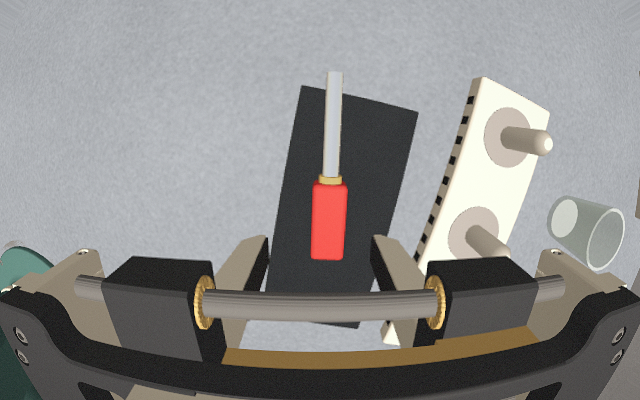

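```bash
cat >> h.py <<'E'
def wz(tag,u,v,z):
    im,d,E,k=load(tag); R=E[:3,:3].T; o=-R@E[:3,3]; a=np.array([u-k[2],v-k[3]]); rr=np.hypot(*a); th=rr/k[0]
    ray=R@np.array([*(a/rr*np.sin(th)),np.cos(th)]); return o+ray*(z-o[2])/ray[2]
def wproj(tag,p):
    im,d,E,k=load(tag); c=E[:3,:3]@np.array(p)+E[:3,3]; th=np.arctan2(np.hypot(c[0],c[1]),c[2]); a=c[:2]/np.hypot(c[0],c[1])*th*k[0]; return a[0]+k[2],a[1]+k[3]
E
python3 - <<'E'
from h import *
for u,v,z in [(313,183,.029),(348,184,.029),(345,259,.029),(312,258,.029),(335,72,.023)]: print(wz('w1',u,v,z).round(4))
R=Rz(DOWN,(.992,.127,0))
plan([((.415,.2655,.08),R,18),((.415,.2655,.024),R,10)])
E
```

```text
[0.3979 0.3011 0.029 ]
[0.4268 0.3053 0.029 ]
[0.4377 0.2374 0.029 ]
[0.4083 0.2335 0.029 ]
[0.4    0.3951 0.023 ]
[{"x":-0.19,"y":0.07,"z":0.67,"ax":0.0,"ay":0.0,"az":0.1},{"x":-0.18,"y":0.06,"z":0.68,"ax":0.0,"ay":0.0,"az":0.1},{"x":-0.18,"y":0.07,"z":0.67,"ax":0.0,"ay":0.0,"az":0.1},{"x":-0.19,"y":0.07,"z":0.68,"ax":-0.01,"ay":0.01,"az":0.11},{"x":0.0,"y":0.0,"z":0.47,"ax":0.0,"ay":0.0,"az":0.0},{"x":0.0,"y":0.0,"z":0.46,"ax":0.0,"ay":0.0,"az":0.0},{"x":0.0,"y":0.0,"z":0.47,"ax":0.0,"ay":0.0,"az":0.0},{"x":0.0,"y":0.0,"z":0.46,"ax":0.0,"ay":0.0,"az":0.0}]
[{"x":0.0,"y":0.0,"z":0.47,"ax":0.0,"ay":0.0,"az":0.0},{"x":0.0,"y":0.0,"z":0.47,"ax":0.0,"ay":0.0,"az":0.0}]
end [0.4149 0.2655 0.0239]
```

```bash
python3 - <<'E'
from h import *
R=Rz(DOWN,(.99,.138,0))
plan([((.4165,.2675,.08),R,18),((.4165,.2675,.024),R,12)])
E
```

```text
[{"x":-0.16,"y":0.09,"z":0.67,"ax":0.0,"ay":0.0,"az":0.07},{"x":-0.17,"y":0.09,"z":0.68,"ax":0.0,"ay":0.0,"az":0.08},{"x":-0.16,"y":0.09,"z":0.67,"ax":0.0,"ay":0.0,"az":0.07},{"x":-0.16,"y":0.09,"z":0.68,"ax":-0.01,"ay":0.01,"az":0.08},{"x":0.0,"y":0.0,"z":0.56,"ax":0.0,"ay":0.0,"az":0.0},{"x":0.0,"y":0.0,"z":0.56,"ax":0.0,"ay":0.0,"az":0.0},{"x":0.0,"y":0.0,"z":0.56,"ax":0.0,"ay":0.0,"az":0.0},{"x":0.0,"y":0.0,"z":0.56,"ax":0.0,"ay":0.0,"az":0.0}]
[{"x":0.0,"y":0.0,"z":0.56,"ax":0.0,"ay":0.0,"az":0.0}]
end [0.4165 0.2676 0.0239]
```

Emit:
{"op": "jog_arm", "data": {"increments": [{"x": -0.16,"y": 0.09,"z": 0.67,"ax": 0.0,"ay": 0.0,"az": 0.07},{"x": -0.17,"y": 0.09,"z": 0.68,"ax": 0.0,"ay": 0.0,"az": 0.08},{"x": -0.16,"y": 0.09,"z": 0.67,"ax": 0.0,"ay": 0.0,"az": 0.07},{"x": -0.16,"y": 0.09,"z": 0.68,"ax": 0,"ay": 0,"az": 0.08},{"x": 0.0,"y": 0.0,"z": 0.56,"ax": 0.0,"ay": 0.0,"az": 0.0},{"x": 0.0,"y": 0.0,"z": 0.56,"ax": 0.0,"ay": 0.0,"az": 0.0},{"x": 0.0,"y": 0.0,"z": 0.56,"ax": 0.0,"ay": 0.0,"az": 0.0},{"x": 0.0,"y": 0.0,"z": 0.56,"ax": 0.0,"ay": 0.0,"az": 0.0}]}}

```text
t: 2.97
tool_pos: [0.4159, 0.2694, 0.0346]
orientation: [-0.0, 0.655, 0.756, -0.0]
ft_force: [0.4, -1.2, -0.4]
gripper_width: 0.647
```

Emit:
{"op": "jog_arm", "data": {"increments": [{"x": 0,"y": 0,"z": 0.5,"ax": 0,"ay": 0,"az": 0},{"x": 0,"y": 0,"z": 0,"ax": 0,"ay": 0,"az": 0},{"x": 0,"y": 0,"z": 0,"ax": 0,"ay": 0,"az": 0}]}}

```text
t: 3.22
tool_pos: [0.4158, 0.2692, 0.0254]
orientation: [-0.0, 0.655, 0.755, -0.0]
ft_force: [0.3, 0.2, -0.4]
gripper_width: 0.648
```

```bash
python3 - <<'E'
from h import *
print(cur())
snap('top','top2')
im=load('top2')[0]; cv2.imwrite('pics/c3.png',cv2.resize(im[200:300,180:320,::-1],None,fx=5,fy=5,interpolation=cv2.INTER_CUBIC))
E
```

```text
(array([0.41584358, 0.26920554, 0.02539899]), array([[-1.41412661e-01,  9.89950383e-01, -8.35545870e-04],
       [ 9.89950688e-01,  1.41412341e-01, -4.31235083e-04],
       [-3.08744838e-04, -8.88131309e-04, -9.99999558e-01]]), {'t': 3.2167, 'q': array([ 5.23001782e-01, -1.35948694e-01,  2.04800125e+00,  4.64135486e-05,
        1.23047935e+00,  3.81098128e-01]), 'qd': array([-2.19612794e-03, -1.64915241e-02, -1.84098580e-02,  7.26024528e-05,
        9.35745765e-03,  1.30723074e-04]), 'effort': array([ 3.42482259e-02, -4.26561141e+01, -5.41768241e+01,  7.23793684e-02,
       -2.00149412e-01, -1.18749980e-03]), 'tool_pos': array([0.41584358, 0.26920554, 0.02539899]), 'orientation': array([-1.74333301e-04,  6.55205036e-01,  7.55450951e-01, -4.36615504e-04]), 'ft_force': array([ 0.26212724,  0.17102157, -0.41859076]), 'moment': array([-0.09415785,  0.0288235 ,  0.02483175]), 'gripper_width': 0.6479149463238166})
```

View pics/c3.png

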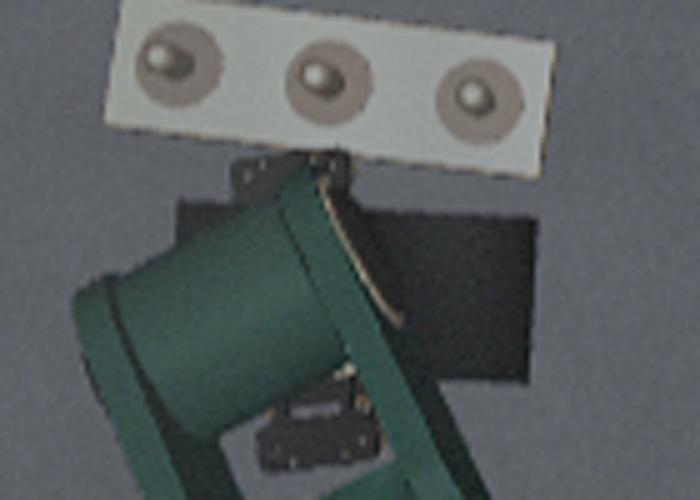

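Emit:
{"op": "jog_arm", "data": {"increments": [{"x": 0,"y": 0,"z": 0,"ax": 0,"ay": 0,"az": 0},{"x": 0,"y": 0,"z": 0,"ax": 0,"ay": 0,"az": 0},{"x": 0,"y": 0,"z": 0,"ax": 0,"ay": 0,"az": 0},{"x": 0,"y": 0,"z": 0,"ax": 0,"ay": 0,"az": 0},{"x": 0,"y": 0,"z": 0,"ax": 0,"ay": 0,"az": 0},{"x": 0,"y": 0,"z": 0,"ax": 0,"ay": 0,"az": 0}], "fingers": 15, "force": 55}}

```text
t: 3.77
tool_pos: [0.4162, 0.2693, 0.0261]
orientation: [0.0, 0.655, 0.755, 0.0]
ft_force: [0.7, 0.1, 1.3]
gripper_width: 0.319
```

Emit:
{"op": "jog_arm", "data": {"increments": [{"x": 0,"y": 0,"z": -0.5,"ax": 0,"ay": 0,"az": 0},{"x": 0,"y": 0,"z": -1,"ax": 0,"ay": 0,"az": 0},{"x": 0,"y": 0,"z": -1,"ax": 0,"ay": 0,"az": 0},{"x": 0,"y": 0,"z": -1,"ax": 0,"ay": 0,"az": 0},{"x": 0,"y": 0,"z": -1,"ax": 0,"ay": 0,"az": 0},{"x": 0,"y": 0,"z": -1,"ax": 0,"ay": 0,"az": 0},{"x": 0,"y": 0,"z": -1,"ax": 0,"ay": 0,"az": 0},{"x": 0,"y": 0,"z": -1,"ax": 0,"ay": 0,"az": 0}]}}

```text
t: 4.43
tool_pos: [0.4158, 0.2691, 0.1775]
orientation: [0.0, 0.655, 0.755, 0.0]
ft_force: [0.4, -0.6, -1.6]
gripper_width: 0.318
```

```bash
python3 - <<'E'
from h import *
snap('wrist','w2'); print(cur()[:2])
E
```

```text
(array([0.41684935, 0.2696888 , 0.18168851]), array([[-0.14122078,  0.98996945,  0.00414358],
       [ 0.98997646,  0.14121163,  0.00242609],
       [ 0.00181663,  0.00444466, -0.99998847]]))
```

View pics/w2.png

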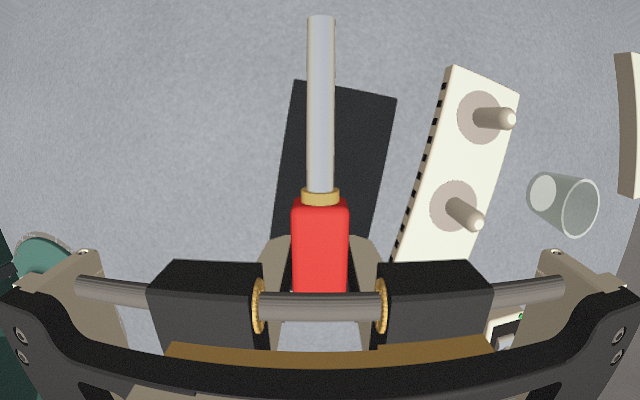

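```bash
python3 - <<'E'
from h import *
p,R,_=cur()
for x in [.11,.12,.125,.13,.135,.14]:
    print(x, np.round(wproj('w2',p+R@np.array([x,0,.010])),1), np.round(wproj('w2',p+R@np.array([x-.095,0,-.003])),1))
print(np.round(R.T@(wz('w2',320,14,p[2]-.010)-p),4))
E
```

```text
0.11 [322.4  47.8] [322.2 244.1]
0.12 [322.4  28.8] [322.3 224.8]
0.125 [322.4  19.6] [322.3 214.8]
0.13 [322.4  10.5] [322.4 204.6]
0.135 [322.4   1.6] [322.4 194.2]
0.14 [322.4  -7.1] [322.4 183.6]
[ 0.1281 -0.0012  0.0102]
```

```bash
python3 - <<'E'
from h import *
print('bottle cap',onz('top0',496,240,.15),'jar',onz('top0',370,151,.075))
R=Rz(DOWN,(1,-.005,0))
plan([((.45,.10,.2),None,19),((.534,-.352,.20),R,20)])
E
```

```text
bottle cap [ 0.49004392 -0.49579208  0.15      ] jar [ 0.77421812 -0.12810627  0.075     ]
[{"x":-0.86,"y":0.04,"z":-0.09,"ax":0.0,"ay":0.0,"az":0.0},{"x":-0.87,"y":0.05,"z":-0.1,"ax":0.0,"ay":0.0,"az":0.0},{"x":-0.86,"y":0.04,"z":-0.09,"ax":0.0,"ay":0.0,"az":0.0},{"x":-0.86,"y":0.05,"z":-0.09,"ax":0.0,"ay":0.0,"az":0.0},{"x":-0.87,"y":0.04,"z":-0.09,"ax":0.0,"ay":0.0,"az":0.0},{"x":-0.86,"y":0.05,"z":-0.1,"ax":0.0,"ay":0.0,"az":0.0},{"x":-0.86,"y":0.04,"z":-0.09,"ax":0.0,"ay":0.0,"az":0.0},{"x":-0.87,"y":0.05,"z":-0.09,"ax":0.0,"ay":0.0,"az":0.0}]
[{"x":-0.86,"y":0.04,"z":-0.1,"ax":0.0,"ay":0.0,"az":0.0},{"x":-0.86,"y":0.05,"z":-0.09,"ax":0.0,"ay":0.0,"az":0.0},{"x":-1.0,"y":0.04,"z":0.0,"ax":0.0,"ay":0.0,"az":0.06},{"x":-1.0,"y":0.05,"z":0.0,"ax":0.0,"ay":0.0,"az":0.06},{"x":-0.99,"y":0.05,"z":0.0,"ax":0.0,"ay":0.0,"az":0.06},{"x":-1.0,"y":0.07,"z":-0.01,"ax":0.0,"ay":0.0,"az":0.06},{"x":-1.0,"y":0.06,"z":0.0,"ax":0.0,"ay":0.0,"az":0.06},{"x":-1.0,"y":0.08,"z":0.0,"ax":0.0,"ay":0.0,"az":0.06}]
[{"x":-0.99,"y":0.07,"z":0.0,"ax":0.0,"ay":0.0,"az":0.06},{"x":-1.0,"y":0.09,"z":0.0,"ax"
[... 223 characters left out ...]
"ax":0.0,"ay":0.0,"az":0.06},{"x":-0.99,"y":0.11,"z":0.0,"ax":0.0,"ay":0.0,"az":0.06},{"x":-0.99,"y":0.13,"z":0.0,"ax":0.0,"ay":0.0,"az":0.06}]
[{"x":-0.99,"y":0.13,"z":0.0,"ax":0.0,"ay":0.0,"az":0.06},{"x":-0.99,"y":0.13,"z":-0.01,"ax":0.01,"ay":0.0,"az":0.06},{"x":-0.99,"y":0.14,"z":0.0,"ax":0.0,"ay":0.0,"az":0.06},{"x":-0.99,"y":0.15,"z":0.0,"ax":0.0,"ay":0.0,"az":0.06},{"x":-0.99,"y":0.16,"z":0.0,"ax":0.01,"ay":0.0,"az":0.06},{"x":-0.98,"y":0.16,"z":0.0,"ax":0.0,"ay":-0.01,"az":0.07},{"x":-0.99,"y":0.16,"z":0.0,"ax":0.01,"ay":0.0,"az":0.06},{"x":-0.98,"y":0.18,"z":0.0,"ax":0.0,"ay":-0.01,"az":0.07}]
[{"x":-0.99,"y":0.18,"z":0.0,"ax":0.01,"ay":0.0,"az":0.06}]
end [ 0.534  -0.3521  0.1999]
```

Emit:
{"op": "jog_arm", "data": {"increments": [{"x": -0.86,"y": 0.04,"z": -0.1,"ax": 0,"ay": 0,"az": 0},{"x": -0.86,"y": 0.04,"z": -0.1,"ax": 0,"ay": 0,"az": 0},{"x": -0.86,"y": 0.04,"z": -0.1,"ax": 0,"ay": 0,"az": 0},{"x": -0.86,"y": 0.05,"z": -0.1,"ax": 0,"ay": 0,"az": 0},{"x": -0.86,"y": 0.04,"z": -0.1,"ax": 0,"ay": 0,"az": 0},{"x": -0.86,"y": 0.05,"z": -0.1,"ax": 0,"ay": 0,"az": 0},{"x": -0.86,"y": 0.04,"z": -0.1,"ax": 0,"ay": 0,"az": 0},{"x": -0.86,"y": 0.05,"z": -0.1,"ax": 0,"ay": 0,"az": 0}]}}

```text
t: 5.15
tool_pos: [0.4423, 0.1331, 0.1921]
orientation: [-0.0, 0.655, 0.755, 0.0]
ft_force: [0.8, -0.2, -0.7]
gripper_width: 0.317
```

Emit:
{"op": "jog_arm", "data": {"increments": [{"x": -0.86,"y": 0.04,"z": -0.1,"ax": 0,"ay": 0,"az": 0},{"x": -0.86,"y": 0.05,"z": -0.1,"ax": 0,"ay": 0,"az": 0},{"x": -1.0,"y": 0.04,"z": 0,"ax": 0,"ay": 0,"az": 0.06},{"x": -1.0,"y": 0.05,"z": 0,"ax": 0,"ay": 0,"az": 0.06},{"x": -1,"y": 0.05,"z": 0,"ax": 0,"ay": 0,"az": 0.06},{"x": -1.0,"y": 0.07,"z": 0,"ax": 0,"ay": 0,"az": 0.06},{"x": -1.0,"y": 0.06,"z": 0,"ax": 0,"ay": 0,"az": 0.06},{"x": -1.0,"y": 0.08,"z": 0,"ax": 0,"ay": 0,"az": 0.06}]}}

```text
t: 5.82
tool_pos: [0.4709, -0.019, 0.196]
orientation: [0.0, 0.67, 0.743, 0.0]
ft_force: [-0.2, 0.2, -2.0]
gripper_width: 0.323
```

Emit:
{"op": "jog_arm", "data": {"increments": [{"x": -0.99,"y": 0.07,"z": 0,"ax": 0,"ay": 0,"az": 0.06},{"x": -1.0,"y": 0.09,"z": 0,"ax": 0,"ay": 0,"az": 0.06},{"x": -0.99,"y": 0.09,"z": 0,"ax": 0,"ay": 0,"az": 0.06},{"x": -1.0,"y": 0.1,"z": 0,"ax": 0,"ay": 0,"az": 0.06},{"x": -0.99,"y": 0.11,"z": 0,"ax": 0,"ay": 0,"az": 0.06},{"x": -1.0,"y": 0.11,"z": 0,"ax": 0,"ay": 0,"az": 0.06},{"x": -0.99,"y": 0.11,"z": 0,"ax": 0,"ay": 0,"az": 0.06},{"x": -0.99,"y": 0.13,"z": 0,"ax": 0,"ay": 0,"az": 0.06}]}}

```text
t: 6.48
tool_pos: [0.5001, -0.1761, 0.1959]
orientation: [-0.0, 0.688, 0.726, -0.0]
ft_force: [0.8, -0.4, -1.2]
gripper_width: 0.317
```

Emit:
{"op": "jog_arm", "data": {"increments": [{"x": -0.99,"y": 0.13,"z": 0,"ax": 0,"ay": 0,"az": 0.06},{"x": -0.99,"y": 0.13,"z": 0,"ax": 0,"ay": 0,"az": 0.06},{"x": -0.99,"y": 0.14,"z": 0,"ax": 0,"ay": 0,"az": 0.06},{"x": -0.99,"y": 0.15,"z": 0,"ax": 0,"ay": 0,"az": 0.06},{"x": -0.99,"y": 0.16,"z": 0,"ax": 0,"ay": 0,"az": 0.06},{"x": -0.98,"y": 0.16,"z": 0,"ax": 0,"ay": 0,"az": 0.06},{"x": -0.99,"y": 0.16,"z": 0,"ax": 0,"ay": 0,"az": 0.06},{"x": -0.98,"y": 0.18,"z": 0,"ax": 0,"ay": 0,"az": 0.06}]}}

```text
t: 7.15
tool_pos: [0.5294, -0.3333, 0.1959]
orientation: [-0.0, 0.706, 0.708, -0.0]
ft_force: [-0.4, -1.3, -1.6]
gripper_width: 0.315
```

Emit:
{"op": "jog_arm", "data": {"increments": [{"x": -0.6,"y": 0.18,"z": 0,"ax": 0,"ay": 0,"az": 0.06},{"x": 0,"y": 0,"z": 0,"ax": 0,"ay": 0,"az": 0},{"x": 0,"y": 0,"z": 0,"ax": 0,"ay": 0,"az": 0}]}}

```text
t: 7.4
tool_pos: [0.533, -0.3442, 0.1955]
orientation: [-0.0, 0.708, 0.706, 0.0]
ft_force: [-0.4, 0.3, -1.4]
gripper_width: 0.318
```

```bash
python3 - <<'E'
from h import *
snap('wrist','w3'); print(cur()[:2])
E
```

```text
(array([ 0.53301793, -0.34374241,  0.19572559]), array([[ 2.73872354e-03,  9.99996187e-01, -3.53587491e-04],
       [ 9.99996134e-01, -2.73855285e-03,  4.82333308e-04],
       [ 4.81363151e-04, -3.54907102e-04, -9.99999821e-01]]))
```

View pics/w3.png

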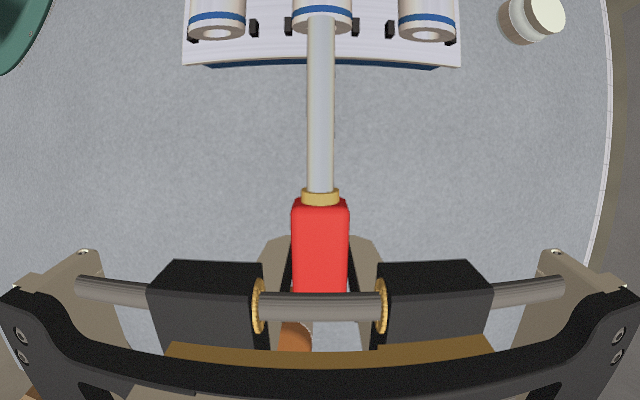

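```bash
python3 - <<'E'
from h import *
for u,v,z in [(182,65,.06),(461,68,.06),(217,34,.085),(426,36,.085),(254,28,.076),(389,30,.076),(288,27,.076),(355,27,.076)]: print(u,v,wz('w3',u,v,z).round(4))
im=load('w3')[0]; cv2.imwrite('pics/c4.png',cv2.resize(im[0:80,170:470,::-1],None,fx=2.6,fy=2.6,interpolation=cv2.INTER_CUBIC))
E
```

```text
182 65 [ 0.4017 -0.2102  0.06  ]
461 68 [ 0.669  -0.2134  0.06  ]
217 34 [ 0.446  -0.1911  0.085 ]
426 36 [ 0.6241 -0.193   0.085 ]
254 28 [ 0.4767 -0.1861  0.076 ]
389 30 [ 0.5933 -0.188   0.076 ]
288 27 [ 0.5063 -0.1871  0.076 ]
355 27 [ 0.5636 -0.1871  0.076 ]
```

View pics/c4.png

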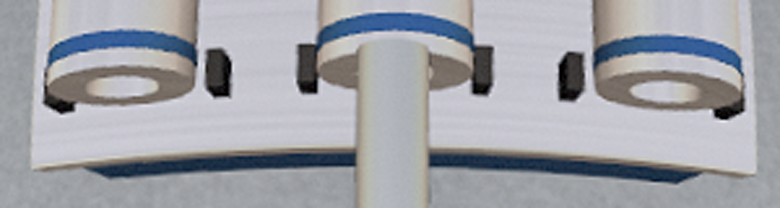

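```bash
cat >> h.py <<'E'
O=np.array([.5355,-.152,0]);XS=np.array([.010,1,0]);XS/=np.linalg.norm(XS);YS=np.array([-XS[1],XS[0],0])
def S(x,y,z): return O+XS*x+YS*y+np.array([0,0,z])
RP=Rz(DOWN,-YS)
E
python3 - <<'E'
from h import *
plan([(S(-.2,-.001,.12),RP,19),(S(-.2,-.001,.095),RP,13)]); print(cur()[0])
E
```

```text
[{"x":-0.08,"y":0.02,"z":0.76,"ax":0.0,"ay":0.0,"az":0.01},{"x":-0.09,"y":0.01,"z":0.75,"ax":0.0,"ay":0.0,"az":0.01},{"x":-0.08,"y":0.02,"z":0.76,"ax":0.0,"ay":0.0,"az":0.02},{"x":-0.08,"y":0.01,"z":0.76,"ax":0.0,"ay":0.0,"az":0.01},{"x":-0.08,"y":0.02,"z":0.76,"ax":0.0,"ay":0.0,"az":0.02},{"x":0.0,"y":0.0,"z":0.62,"ax":0.0,"ay":0.0,"az":0.0},{"x":0.0,"y":0.0,"z":0.63,"ax":0.0,"ay":0.0,"az":0.0}]
end [ 0.5345 -0.3519  0.0949]
[ 0.53301793 -0.34374241  0.19572559]
```

Emit:
{"op": "jog_arm", "data": {"increments": [{"x": -0.08,"y": 0.02,"z": 0.76,"ax": 0,"ay": 0,"az": 0.01},{"x": -0.09,"y": 0.01,"z": 0.75,"ax": 0,"ay": 0,"az": 0.01},{"x": -0.08,"y": 0.02,"z": 0.76,"ax": 0,"ay": 0,"az": 0.02},{"x": -0.08,"y": 0.01,"z": 0.76,"ax": 0,"ay": 0,"az": 0.01},{"x": -0.08,"y": 0.02,"z": 0.76,"ax": 0,"ay": 0,"az": 0.02},{"x": 0,"y": 0,"z": 0.62,"ax": 0,"ay": 0,"az": 0},{"x": 0,"y": 0,"z": 0.63,"ax": 0,"ay": 0,"az": 0},{"x": 0,"y": 0,"z": 0,"ax": 0,"ay": 0,"az": 0}]}}

```text
t: 8.12
tool_pos: [0.5338, -0.3519, 0.0916]
orientation: [-0.002, 0.711, 0.703, -0.0]
ft_force: [0.8, -1.0, -1.7]
gripper_width: 0.32
```

Emit:
{"op": "jog_arm", "data": {"increments": [{"x": 0,"y": 0,"z": 0,"ax": 0,"ay": 0,"az": 0}]}}

```text
t: 8.2
tool_pos: [0.5345, -0.3524, 0.0944]
orientation: [-0.001, 0.711, 0.704, -0.0]
ft_force: [-0.0, -0.8, -1.2]
gripper_width: 0.319
```

```bash
python3 - <<'E'
from h import *
snap('wrist','w4'); print(cur()[:2]); p,R,_=cur()
print((R.T@(wz('w4',320,14,p[2]-.01)-p)).round(4))
snap('side','side4')
im=load('w4')[0]; cv2.imwrite('pics/c5.png',cv2.resize(im[0:130,170:470,::-1],None,fx=2.6,fy=2.6,interpolation=cv2.INTER_CUBIC))
E
```

```text
(array([ 0.53485373, -0.35262744,  0.09540415]), array([[ 1.01069891e-02,  9.99948890e-01,  2.56020352e-04],
       [ 9.99948900e-01, -1.01069338e-02, -2.16336013e-04],
       [-2.13737375e-04,  2.58193775e-04, -9.99999944e-01]]))
[ 0.1299 -0.0005  0.01  ]
```

View pics/c5.png

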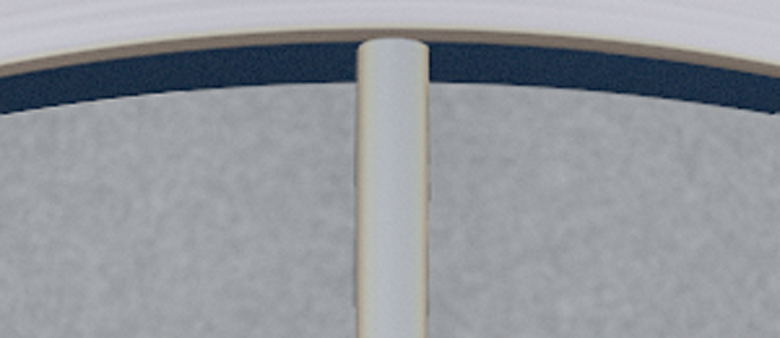

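View pics/side4.png

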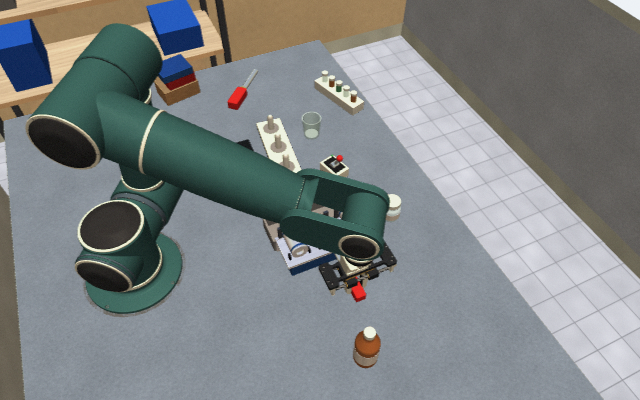

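Emit:
{"op": "jog_arm", "data": {"increments": [{"x": 0.6,"y": 0,"z": 0,"ax": 0,"ay": 0,"az": 0},{"x": 0.6,"y": 0,"z": 0,"ax": 0,"ay": 0,"az": 0},{"x": 0.5,"y": 0,"z": 0,"ax": 0,"ay": 0,"az": 0},{"x": 0,"y": 0,"z": 0,"ax": 0,"ay": 0,"az": 0}]}}

```text
t: 8.63
tool_pos: [0.5353, -0.3164, 0.0956]
orientation: [0.0, 0.71, 0.704, 0.0]
ft_force: [0.9, -0.0, -1.5]
gripper_width: 0.319
```

Emit:
{"op": "jog_arm", "data": {"increments": [{"x": 0.3,"y": 0,"z": 0,"ax": 0,"ay": 0,"az": 0},{"x": 0.3,"y": 0,"z": 0,"ax": 0,"ay": 0,"az": 0}]}}

```text
t: 8.8
tool_pos: [0.5352, -0.3061, 0.0953]
orientation: [0.0, 0.711, 0.704, 0.0]
ft_force: [-0.6, -0.7, -1.5]
gripper_width: 0.32
```

Emit:
{"op": "jog_arm", "data": {"increments": [{"x": 0.3,"y": 0,"z": 0,"ax": 0,"ay": 0,"az": 0},{"x": 0.3,"y": 0,"z": 0,"ax": 0,"ay": 0,"az": 0}]}}

```text
t: 8.97
tool_pos: [0.5352, -0.294, 0.0951]
orientation: [0.0, 0.711, 0.703, -0.0]
ft_force: [-0.6, -0.8, -1.2]
gripper_width: 0.32
```

Emit:
{"op": "jog_arm", "data": {"increments": [{"x": 0.6,"y": 0,"z": 0,"ax": 0,"ay": 0,"az": 0},{"x": 0.6,"y": 0,"z": 0,"ax": 0,"ay": 0,"az": 0},{"x": 0.6,"y": 0,"z": 0,"ax": 0,"ay": 0,"az": 0},{"x": 0.6,"y": 0,"z": 0,"ax": 0,"ay": 0,"az": 0},{"x": 0.6,"y": 0,"z": 0,"ax": 0,"ay": 0,"az": 0},{"x": 0,"y": 0,"z": 0,"ax": 0,"ay": 0,"az": 0},{"x": 0,"y": 0,"z": 0,"ax": 0,"ay": 0,"az": 0}]}}

```text
t: 9.55
tool_pos: [0.536, -0.2338, 0.0952]
orientation: [0.0, 0.71, 0.704, 0.0]
ft_force: [0.7, -0.6, -0.7]
gripper_width: 0.321
```

```bash
python3 - <<'E'
from h import *
snap('wrist','w5'); print(cur()[:2]); 
snap('side','side5');snap('top','top5')
im=load('side5')[0]; cv2.imwrite('pics/c6.png',cv2.resize(im[180:300,240:400,::-1],None,fx=4,fy=4,interpolation=cv2.INTER_CUBIC))
im=load('top5')[0]; cv2.imwrite('pics/c7.png',cv2.resize(im[170:280,320:420,::-1],None,fx=4,fy=4,interpolation=cv2.INTER_CUBIC))
E
```

```text
(array([ 0.53598234, -0.23433542,  0.09521568]), array([[ 9.48156913e-03,  9.99955014e-01,  2.63856484e-04],
       [ 9.99954999e-01, -9.48148511e-03, -3.17898915e-04],
       [-3.15382863e-04,  2.66858791e-04, -9.99999915e-01]]))
```

View pics/w5.png

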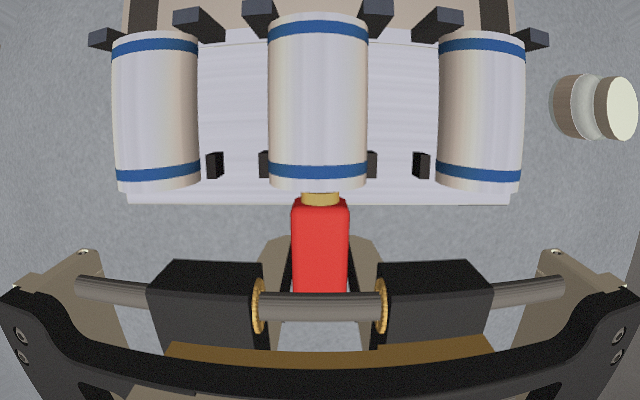

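View pics/c7.png

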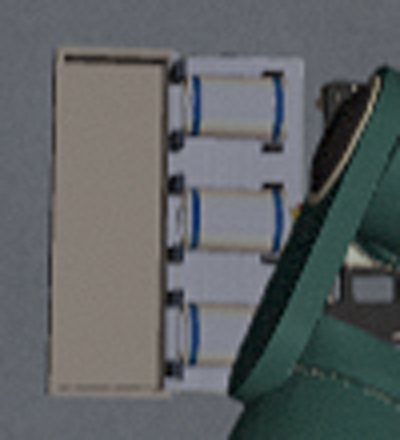

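Emit:
{"op": "jog_arm", "data": {"increments": [{"x": -0.8,"y": 0,"z": 0,"ax": 0,"ay": 0,"az": 0},{"x": -1,"y": 0,"z": 0,"ax": 0,"ay": 0,"az": 0},{"x": -1,"y": 0,"z": 0,"ax": 0,"ay": 0,"az": 0},{"x": -1,"y": 0,"z": 0,"ax": 0,"ay": 0,"az": 0},{"x": -1,"y": 0,"z": 0,"ax": 0,"ay": 0,"az": 0},{"x": -1,"y": 0,"z": 0,"ax": 0,"ay": 0,"az": 0},{"x": 0,"y": 0,"z": 0,"ax": 0,"ay": 0,"az": 0}]}}

```text
t: 10.28
tool_pos: [0.5341, -0.3545, 0.0948]
orientation: [0.0, 0.712, 0.703, -0.0]
ft_force: [-0.2, -0.7, -0.4]
gripper_width: 0.321
```

Emit:
{"op": "jog_arm", "data": {"increments": [{"x": 0,"y": 0.9,"z": 0,"ax": 0,"ay": 0,"az": 0},{"x": 0,"y": 0.9,"z": 0,"ax": 0,"ay": 0,"az": 0},{"x": 0,"y": 0.9,"z": 0,"ax": 0,"ay": 0,"az": 0},{"x": 0,"y": 0.9,"z": 0,"ax": 0,"ay": 0,"az": 0},{"x": 0,"y": 0.9,"z": 0,"ax": 0,"ay": 0,"az": 0},{"x": 0,"y": 0,"z": 0,"ax": 0,"ay": 0,"az": 0},{"x": 0,"y": 0,"z": 0,"ax": 0,"ay": 0,"az": 0}]}}

```text
t: 10.87
tool_pos: [0.6248, -0.3518, 0.0944]
orientation: [-0.0, 0.711, 0.704, -0.0]
ft_force: [-0.2, -0.1, -1.5]
gripper_width: 0.321
```

```bash
python3 - <<'E'
from h import *
p,R,_=cur();print(p,R, S(-.2,-.091,.095)); plan([(S(-.2,-.091,.095),RP,13)]); 
E
```

```text
[ 0.62478135 -0.35180728  0.09438266] [[ 9.97689538e-03  9.99949913e-01 -7.95865626e-04]
 [ 9.99950178e-01 -9.97663673e-03  3.28300153e-04]
 [ 3.20343647e-04 -7.99101391e-04 -9.99999629e-01]] [ 0.62449555 -0.35289996  0.095     ]
[{"x":-0.05,"y":-0.01,"z":-0.03,"ax":-0.01,"ay":0.0,"az":0.0}]
end [ 0.6246 -0.3528  0.095 ]
```

Aligned. Push lane A.

Emit:
{"op": "jog_arm", "data": {"increments": [{"x": 0.6,"y": 0,"z": 0,"ax": 0,"ay": 0,"az": 0},{"x": 0.6,"y": 0,"z": 0,"ax": 0,"ay": 0,"az": 0},{"x": 0.5,"y": 0,"z": 0,"ax": 0,"ay": 0,"az": 0},{"x": 0.3,"y": 0,"z": 0,"ax": 0,"ay": 0,"az": 0},{"x": 0.3,"y": 0,"z": 0,"ax": 0,"ay": 0,"az": 0}]}}

```text
t: 11.28
tool_pos: [0.625, -0.3043, 0.0954]
orientation: [0.0, 0.71, 0.704, 0.0]
ft_force: [0.3, 0.4, -1.2]
gripper_width: 0.32
```

Emit:
{"op": "jog_arm", "data": {"increments": [{"x": 0.3,"y": 0,"z": 0,"ax": 0,"ay": 0,"az": 0},{"x": 0.3,"y": 0,"z": 0,"ax": 0,"ay": 0,"az": 0}]}}

```text
t: 11.45
tool_pos: [0.6252, -0.2928, 0.0952]
orientation: [0.0, 0.711, 0.704, 0.0]
ft_force: [1.4, 0.5, -0.9]
gripper_width: 0.32
```

Emit:
{"op": "jog_arm", "data": {"increments": [{"x": 0.6,"y": 0,"z": 0,"ax": 0,"ay": 0,"az": 0},{"x": 0.6,"y": 0,"z": 0,"ax": 0,"ay": 0,"az": 0},{"x": 0.6,"y": 0,"z": 0,"ax": 0,"ay": 0,"az": 0},{"x": 0.6,"y": 0,"z": 0,"ax": 0,"ay": 0,"az": 0},{"x": 0.6,"y": 0,"z": 0,"ax": 0,"ay": 0,"az": 0},{"x": 0,"y": 0,"z": 0,"ax": 0,"ay": 0,"az": 0},{"x": 0,"y": 0,"z": 0,"ax": 0,"ay": 0,"az": 0}]}}

```text
t: 12.03
tool_pos: [0.626, -0.2326, 0.0952]
orientation: [0.0, 0.71, 0.704, 0.0]
ft_force: [-0.0, 0.3, -1.4]
gripper_width: 0.319
```

```bash
python3 - <<'E'
from h import *
snap('wrist','w6'); print(cur()[:2]); 
snap('top','top6')
im=load('top6')[0]; cv2.imwrite('pics/c8.png',cv2.resize(im[170:280,320:420,::-1],None,fx=4,fy=4,interpolation=cv2.INTER_CUBIC))
E
```

```text
(array([ 0.62599354, -0.23315166,  0.09518132]), array([[ 9.55556465e-03,  9.99954326e-01,  1.95058037e-04],
       [ 9.99954320e-01, -9.55552083e-03, -2.24358428e-04],
       [-2.22484299e-04,  1.97192998e-04, -9.99999956e-01]]))
```

View pics/w6.png

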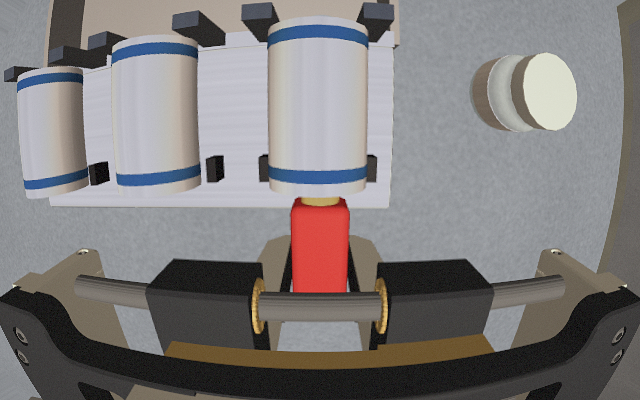

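View pics/c8.png

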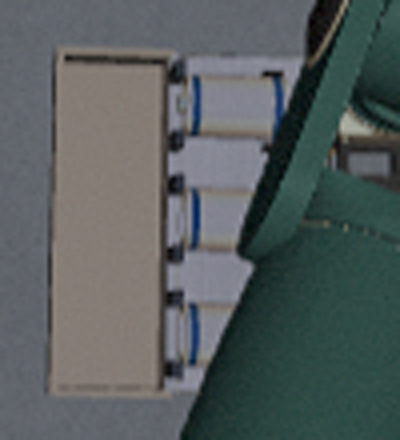

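Emit:
{"op": "jog_arm", "data": {"increments": [{"x": -0.8,"y": 0,"z": 0,"ax": 0,"ay": 0,"az": 0},{"x": -1,"y": 0,"z": 0,"ax": 0,"ay": 0,"az": 0},{"x": -1,"y": 0,"z": 0,"ax": 0,"ay": 0,"az": 0},{"x": -1,"y": 0,"z": 0,"ax": 0,"ay": 0,"az": 0},{"x": -1,"y": 0,"z": 0,"ax": 0,"ay": 0,"az": 0},{"x": -1,"y": 0,"z": 0,"ax": 0,"ay": 0,"az": 0},{"x": 0,"y": 0,"z": 0,"ax": 0,"ay": 0,"az": 0}]}}

```text
t: 12.72
tool_pos: [0.624, -0.3537, 0.0948]
orientation: [0.0, 0.712, 0.703, -0.0]
ft_force: [0.0, -0.1, -0.9]
gripper_width: 0.317
```

Emit:
{"op": "jog_arm", "data": {"increments": [{"x": 0,"y": -1,"z": 0,"ax": 0,"ay": 0,"az": 0},{"x": 0,"y": -1,"z": 0,"ax": 0,"ay": 0,"az": 0},{"x": 0,"y": -1,"z": 0,"ax": 0,"ay": 0,"az": 0},{"x": 0,"y": -1,"z": 0,"ax": 0,"ay": 0,"az": 0},{"x": 0,"y": -1,"z": 0,"ax": 0,"ay": 0,"az": 0},{"x": 0,"y": -1,"z": 0,"ax": 0,"ay": 0,"az": 0},{"x": 0,"y": -1,"z": 0,"ax": 0,"ay": 0,"az": 0},{"x": 0,"y": -1,"z": 0,"ax": 0,"ay": 0,"az": 0}]}}

```text
t: 13.38
tool_pos: [0.4636, -0.3482, 0.0951]
orientation: [0.0, 0.711, 0.703, -0.0]
ft_force: [-0.5, 0.2, -1.5]
gripper_width: 0.318
```

Emit:
{"op": "jog_arm", "data": {"increments": [{"x": 0,"y": -1,"z": 0,"ax": 0,"ay": 0,"az": 0},{"x": 0,"y": 0,"z": 0,"ax": 0,"ay": 0,"az": 0},{"x": 0,"y": 0,"z": 0,"ax": 0,"ay": 0,"az": 0}]}}

```text
t: 13.63
tool_pos: [0.4443, -0.3482, 0.0955]
orientation: [0.0, 0.711, 0.703, 0.0]
ft_force: [-0.3, -0.5, -0.5]
gripper_width: 0.318
```

```bash
python3 - <<'E'
from h import *
p,R,_=cur();print(p,R, S(-.2,.089,.095)); plan([(S(-.2,.089,.095),RP,13)]); 
E
```

```text
[ 0.44425457 -0.34820737  0.09548046] [[ 1.14327275e-02  9.99934441e-01  6.37688096e-04]
 [ 9.99934519e-01 -1.14324044e-02 -5.08111251e-04]
 [-5.00787631e-04  6.43455437e-04 -9.99999668e-01]] [ 0.44450455 -0.35110005  0.095     ]
[{"x":-0.14,"y":0.01,"z":0.02,"ax":0.01,"ay":0.0,"az":-0.01}]
end [ 0.4444 -0.351   0.0951]
```

Emit:
{"op": "jog_arm", "data": {"increments": [{"x": 0.6,"y": 0,"z": 0,"ax": 0,"ay": 0,"az": 0},{"x": 0.6,"y": 0,"z": 0,"ax": 0,"ay": 0,"az": 0},{"x": 0.5,"y": 0,"z": 0,"ax": 0,"ay": 0,"az": 0},{"x": 0.3,"y": 0,"z": 0,"ax": 0,"ay": 0,"az": 0},{"x": 0.2,"y": 0,"z": 0,"ax": 0,"ay": 0,"az": 0}]}}

```text
t: 14.05
tool_pos: [0.4457, -0.3031, 0.0954]
orientation: [0.001, 0.71, 0.704, -0.001]
ft_force: [-0.4, -9.9, -1.7]
gripper_width: 0.317
```

Emit:
{"op": "jog_arm", "data": {"increments": [{"x": 0.3,"y": 0,"z": 0,"ax": 0,"ay": 0,"az": 0},{"x": 0.3,"y": 0,"z": 0,"ax": 0,"ay": 0,"az": 0}]}}

```text
t: 14.22
tool_pos: [0.4456, -0.2909, 0.0952]
orientation: [0.0, 0.71, 0.704, -0.0]
ft_force: [-0.4, 0.3, -1.3]
gripper_width: 0.318
```

Emit:
{"op": "jog_arm", "data": {"increments": [{"x": 0.6,"y": 0,"z": 0,"ax": 0,"ay": 0,"az": 0},{"x": 0.6,"y": 0,"z": 0,"ax": 0,"ay": 0,"az": 0},{"x": 0.6,"y": 0,"z": 0,"ax": 0,"ay": 0,"az": 0},{"x": 0.6,"y": 0,"z": 0,"ax": 0,"ay": 0,"az": 0},{"x": 0.5,"y": 0,"z": 0,"ax": 0,"ay": 0,"az": 0},{"x": 0,"y": 0,"z": 0,"ax": 0,"ay": 0,"az": 0},{"x": 0,"y": 0,"z": 0,"ax": 0,"ay": 0,"az": 0}]}}

```text
t: 14.8
tool_pos: [0.446, -0.2331, 0.0952]
orientation: [0.0, 0.71, 0.704, 0.0]
ft_force: [0.5, -0.0, -1.6]
gripper_width: 0.318
```

```bash
python3 - <<'E'
from h import *
snap('wrist','w7'); print(cur()[:2]); 
snap('top','top7')
im=load('top7')[0]; cv2.imwrite('pics/c9.png',cv2.resize(im[170:280,320:420,::-1],None,fx=4,fy=4,interpolation=cv2.INTER_CUBIC))
E
```

```text
(array([ 0.44599166, -0.23353675,  0.09519216]), array([[ 9.56663542e-03,  9.99954209e-01,  2.43497284e-04],
       [ 9.99954197e-01, -9.56656422e-03, -2.91906262e-04],
       [-2.89563463e-04,  2.46278692e-04, -9.99999928e-01]]))
```

View pics/w7.png

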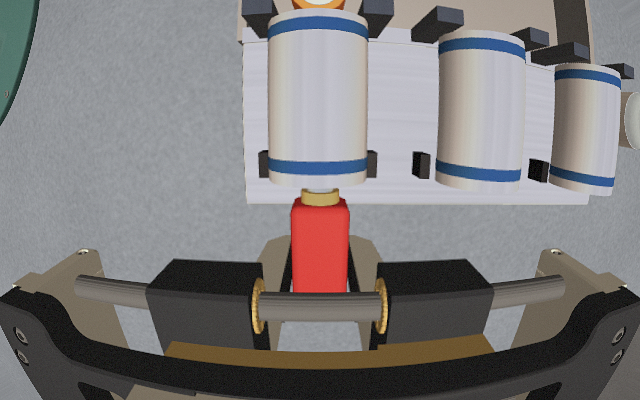

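View pics/c9.png

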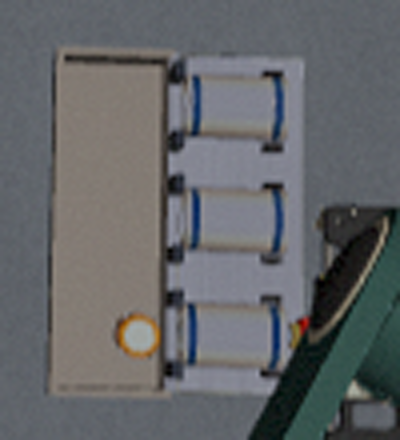

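Emit:
{"op": "jog_arm", "data": {"increments": [{"x": -0.8,"y": 0,"z": 0,"ax": 0,"ay": 0,"az": 0},{"x": -1,"y": 0,"z": 0,"ax": 0,"ay": 0,"az": 0},{"x": -1,"y": 0,"z": 0,"ax": 0,"ay": 0,"az": 0},{"x": -1,"y": 0,"z": 0,"ax": 0,"ay": 0,"az": 0},{"x": -1,"y": 0,"z": 0,"ax": 0,"ay": 0,"az": 0},{"x": -1,"y": 0,"z": 0,"ax": 0,"ay": 0,"az": 0},{"x": 0,"y": 0,"z": 0,"ax": 0,"ay": 0,"az": 0}]}}

```text
t: 15.48
tool_pos: [0.4442, -0.3528, 0.0948]
orientation: [0.0, 0.711, 0.703, -0.0]
ft_force: [-0.4, 0.2, -2.4]
gripper_width: 0.318
```

Emit:
{"op": "jog_arm", "data": {"increments": [{"x": 0,"y": 0,"z": -1,"ax": 0,"ay": 0,"az": 0},{"x": 0,"y": 0,"z": -1,"ax": 0,"ay": 0,"az": 0},{"x": 0,"y": 0,"z": -1,"ax": 0,"ay": 0,"az": 0},{"x": 0,"y": 0,"z": -1,"ax": 0,"ay": 0,"az": 0},{"x": 0,"y": 0,"z": -1,"ax": 0,"ay": 0,"az": 0},{"x": 1,"y": 0,"z": -0.5,"ax": 0,"ay": 0,"az": 0},{"x": 1,"y": 0,"z": 0,"ax": 0,"ay": 0,"az": 0},{"x": 1,"y": 0,"z": 0,"ax": 0,"ay": 0,"az": 0}]}}

```text
t: 16.15
tool_pos: [0.4452, -0.2894, 0.2057]
orientation: [0.0, 0.711, 0.703, 0.0]
ft_force: [0.2, -0.1, -2.0]
gripper_width: 0.321
```

```bash
python3 - <<'E'
from h import *
p,R,_=cur();print(p)
plan([((.421,.213,.2),RP,19.9),((.421,.213,.04),RP,19),((.421,.213,.027),RP,7)])
E
```

```text
[ 0.4452494  -0.28935819  0.20566932]
[{"x":0.97,"y":-0.06,"z":0.01,"ax":0.0,"ay":0.0,"az":0.0},{"x":0.96,"y":-0.06,"z":0.01,"ax":0.0,"ay":0.0,"az":0.0},{"x":0.97,"y":-0.05,"z":0.01,"ax":0.0,"ay":0.0,"az":0.0},{"x":0.96,"y":-0.06,"z":0.01,"ax":0.0,"ay":0.0,"az":0.0},{"x":0.97,"y":-0.06,"z":0.01,"ax":0.0,"ay":0.0,"az":0.0},{"x":0.96,"y":-0.06,"z":0.01,"ax":0.0,"ay":0.0,"az":0.0},{"x":0.97,"y":-0.05,"z":0.01,"ax":0.0,"ay":0.0,"az":0.0},{"x":0.96,"y":-0.06,"z":0.01,"ax":0.0,"ay":0.0,"az":0.0}]
[{"x":0.97,"y":-0.06,"z":0.01,"ax":0.0,"ay":0.0,"az":0.0},{"x":0.96,"y":-0.06,"z":0.01,"ax":0.0,"ay":0.0,"az":0.0},{"x":0.97,"y":-0.05,"z":0.01,"ax":0.0,"ay":0.0,"az":0.0},{"x":0.97,"y":-0.06,"z":0.02,"ax":0.0,"ay":0.0,"az":0.0},{"x":0.96,"y":-0.06,"z":0.01,"ax":0.0,"ay":0.0,"az":0.0},{"x":0.97,"y":-0.06,"z":0.01,"ax":0.0,"ay":0.0,"az":0.0},{"x":0.96,"y":-0.05,"z":0.01,"ax":0.0,"ay":0.0,"az":0.0},{"x":0.97,"y":-0.06,"z":0.01,"ax":0.0,"ay":0.0,"az":0.0}]
[{"x":0.96,"y":-0.06,"z":0.01,"ax":0.0,"ay":0.0,"az":0.0},{"x":0.97,"y":-0.06,"z":0.01,"ax":0.0,"ay":0.0,"az":0.0},{"x":0.96,"y":-0.05,"z":0.01,"a
[... 355 characters left out ...]
:0.0,"az":-0.01},{"x":0.96,"y":-0.06,"z":0.01,"ax":0.01,"ay":0.0,"az":0.0},{"x":0.0,"y":0.0,"z":0.89,"ax":0.0,"ay":0.0,"az":0.0},{"x":0.0,"y":0.0,"z":0.89,"ax":0.0,"ay":0.0,"az":0.0},{"x":0.0,"y":0.0,"z":0.89,"ax":0.0,"ay":0.0,"az":0.0},{"x":0.0,"y":0.0,"z":0.89,"ax":0.0,"ay":0.0,"az":0.0},{"x":0.0,"y":0.0,"z":0.89,"ax":0.0,"ay":0.0,"az":0.0},{"x":0.0,"y":0.0,"z":0.88,"ax":0.0,"ay":0.0,"az":0.0}]
[{"x":0.0,"y":0.0,"z":0.89,"ax":0.0,"ay":0.0,"az":0.0},{"x":0.01,"y":0.01,"z":0.89,"ax":0.0,"ay":0.0,"az":0.0},{"x":0.0,"y":0.0,"z":0.89,"ax":0.0,"ay":0.0,"az":0.0},{"x":0.0,"y":0.0,"z":0.33,"ax":0.0,"ay":0.0,"az":0.0},{"x":0.0,"y":0.0,"z":0.32,"ax":0.0,"ay":0.0,"az":0.0}]
end [0.4211 0.2131 0.027 ]
```

Emit:
{"op": "jog_arm", "data": {"increments": [{"x": 0.97,"y": -0.06,"z": 0,"ax": 0,"ay": 0,"az": 0},{"x": 0.97,"y": -0.06,"z": 0,"ax": 0,"ay": 0,"az": 0},{"x": 0.97,"y": -0.06,"z": 0,"ax": 0,"ay": 0,"az": 0},{"x": 0.97,"y": -0.06,"z": 0,"ax": 0,"ay": 0,"az": 0},{"x": 0.97,"y": -0.06,"z": 0,"ax": 0,"ay": 0,"az": 0},{"x": 0.97,"y": -0.06,"z": 0,"ax": 0,"ay": 0,"az": 0},{"x": 0.97,"y": -0.06,"z": 0,"ax": 0,"ay": 0,"az": 0},{"x": 0.97,"y": -0.06,"z": 0,"ax": 0,"ay": 0,"az": 0}]}}

```text
t: 16.82
tool_pos: [0.437, -0.1336, 0.205]
orientation: [-0.0, 0.711, 0.703, 0.0]
ft_force: [0.6, 0.1, -1.6]
gripper_width: 0.318
```

Emit:
{"op": "jog_arm", "data": {"increments": [{"x": 0.97,"y": -0.06,"z": 0,"ax": 0,"ay": 0,"az": 0},{"x": 0.97,"y": -0.06,"z": 0,"ax": 0,"ay": 0,"az": 0},{"x": 0.97,"y": -0.06,"z": 0,"ax": 0,"ay": 0,"az": 0},{"x": 0.97,"y": -0.06,"z": 0,"ax": 0,"ay": 0,"az": 0},{"x": 0.97,"y": -0.06,"z": 0,"ax": 0,"ay": 0,"az": 0},{"x": 0.97,"y": -0.06,"z": 0,"ax": 0,"ay": 0,"az": 0},{"x": 0.97,"y": -0.06,"z": 0,"ax": 0,"ay": 0,"az": 0},{"x": 0.97,"y": -0.06,"z": 0,"ax": 0,"ay": 0,"az": 0}]}}

```text
t: 17.48
tool_pos: [0.429, 0.0217, 0.205]
orientation: [0.0, 0.711, 0.703, -0.0]
ft_force: [-0.8, 0.3, -2.4]
gripper_width: 0.315
```

Emit:
{"op": "jog_arm", "data": {"increments": [{"x": 0.97,"y": -0.06,"z": 0,"ax": 0,"ay": 0,"az": 0},{"x": 0.97,"y": -0.06,"z": 0,"ax": 0,"ay": 0,"az": 0},{"x": 0.97,"y": -0.06,"z": 0,"ax": 0,"ay": 0,"az": 0},{"x": 0.97,"y": -0.06,"z": 0,"ax": 0,"ay": 0,"az": 0},{"x": 0.97,"y": -0.06,"z": 0,"ax": 0,"ay": 0,"az": 0},{"x": 0.97,"y": -0.06,"z": 0,"ax": 0,"ay": 0,"az": 0},{"x": 0.97,"y": -0.06,"z": 0,"ax": 0,"ay": 0,"az": 0},{"x": 0.97,"y": -0.06,"z": 0,"ax": 0,"ay": 0,"az": 0}]}}

```text
t: 18.15
tool_pos: [0.4211, 0.1771, 0.205]
orientation: [-0.0, 0.711, 0.703, -0.0]
ft_force: [0.3, -0.6, -1.2]
gripper_width: 0.318
```

Emit:
{"op": "jog_arm", "data": {"increments": [{"x": 0.97,"y": -0.06,"z": 0.3,"ax": 0,"ay": 0,"az": 0},{"x": 0.7,"y": -0.06,"z": 0.7,"ax": 0,"ay": 0,"az": 0},{"x": 0,"y": 0,"z": 0.9,"ax": 0,"ay": 0,"az": 0},{"x": 0,"y": 0,"z": 0.9,"ax": 0,"ay": 0,"az": 0},{"x": 0,"y": 0,"z": 0.9,"ax": 0,"ay": 0,"az": 0},{"x": 0,"y": 0,"z": 0.9,"ax": 0,"ay": 0,"az": 0},{"x": 0,"y": 0,"z": 0.9,"ax": 0,"ay": 0,"az": 0},{"x": 0,"y": 0,"z": 0.9,"ax": 0,"ay": 0,"az": 0}]}}

```text
t: 18.82
tool_pos: [0.4192, 0.2095, 0.0761]
orientation: [-0.0, 0.711, 0.703, -0.0]
ft_force: [0.3, 0.6, -0.5]
gripper_width: 0.32
```

```bash
python3 - <<'E'
from h import *
p,R,_=cur();print(p)
plan([((.421,.213,.04),RP,19),((.421,.213,.027),RP,7)])
E
```

```text
[0.41917502 0.20948645 0.0761451 ]
[{"x":0.09,"y":0.04,"z":0.9,"ax":0.0,"ay":0.0,"az":0.0},{"x":0.09,"y":0.05,"z":0.91,"ax":0.0,"ay":0.0,"az":-0.01},{"x":0.0,"y":0.0,"z":0.32,"ax":0.0,"ay":0.0,"az":0.0},{"x":0.0,"y":0.0,"z":0.33,"ax":0.0,"ay":0.0,"az":0.0}]
end [0.421  0.2131 0.0269]
```

Emit:
{"op": "jog_arm", "data": {"increments": [{"x": 0.09,"y": 0.05,"z": 0.8,"ax": 0,"ay": 0,"az": 0},{"x": 0.09,"y": 0.05,"z": 0.7,"ax": 0,"ay": 0,"az": 0},{"x": 0,"y": 0,"z": 0.3,"ax": 0,"ay": 0,"az": 0},{"x": 0,"y": 0,"z": 0.2,"ax": 0,"ay": 0,"az": 0},{"x": 0,"y": 0,"z": 0,"ax": 0,"ay": 0,"az": 0},{"x": 0,"y": 0,"z": 0,"ax": 0,"ay": 0,"az": 0}]}}

```text
t: 19.32
tool_pos: [0.4215, 0.2133, 0.0377]
orientation: [0.0, 0.711, 0.703, 0.0]
ft_force: [-0.1, 0.4, -0.8]
gripper_width: 0.315
```

Emit:
{"op": "jog_arm", "data": {"increments": [{"x": 0,"y": 0,"z": 0.3,"ax": 0,"ay": 0,"az": 0},{"x": 0,"y": 0,"z": 0.2,"ax": 0,"ay": 0,"az": 0},{"x": 0,"y": 0,"z": 0.05,"ax": 0,"ay": 0,"az": 0},{"x": 0,"y": 0,"z": 0,"ax": 0,"ay": 0,"az": 0}]}}

```text
t: 19.65
tool_pos: [0.4212, 0.2133, 0.0261]
orientation: [0.0, 0.711, 0.704, 0.0]
ft_force: [0.1, -0.6, -1.5]
gripper_width: 0.318
```

Release and rise.

Emit:
{"op": "jog_arm", "data": {"increments": [{"x": 0,"y": 0,"z": 0,"ax": 0,"ay": 0,"az": 0},{"x": 0,"y": 0,"z": 0,"ax": 0,"ay": 0,"az": 0},{"x": 0,"y": 0,"z": 0,"ax": 0,"ay": 0,"az": 0},{"x": 0,"y": 0,"z": 0,"ax": 0,"ay": 0,"az": 0}], "fingers": 66}}

```text
t: 19.98
tool_pos: [0.4213, 0.2133, 0.0261]
orientation: [0.0, 0.711, 0.703, 0.0]
ft_force: [0.3, -0.0, -0.5]
gripper_width: 0.555
```

Emit:
{"op": "jog_arm", "data": {"increments": [{"x": 0,"y": 0,"z": -0.5,"ax": 0,"ay": 0,"az": 0},{"x": 0,"y": 0,"z": -1,"ax": 0,"ay": 0,"az": 0},{"x": 0,"y": 0,"z": -1,"ax": 0,"ay": 0,"az": 0},{"x": 0,"y": 0,"z": -1,"ax": 0,"ay": 0,"az": 0},{"x": 0,"y": 0,"z": -1,"ax": 0,"ay": 0,"az": 0},{"x": 0,"y": 0,"z": -1,"ax": 0,"ay": 0,"az": 0},{"x": 0,"y": 0,"z": -1,"ax": 0,"ay": 0,"az": 0},{"x": 0,"y": 0,"z": -1,"ax": 0,"ay": 0,"az": 0}]}}

```text
t: 20.65
tool_pos: [0.4211, 0.2132, 0.178]
orientation: [0.0, 0.711, 0.704, 0.0]
ft_force: [1.3, 0.3, -1.0]
gripper_width: 0.708
```

```bash
cat >> h.py <<'E'
c=np.sqrt(.5)
RG=Rz(XS*c+np.array([0,0,-c]),-YS)   # grasp 45deg from behind
E
python3 - <<'E'
from h import *
p,R,_=cur();print(p)
snap('wrist','w8')
T=S(-.002,.09,.085); back=-RG[:,2]
print(T)
plan([((.40,.0,.26),RP,20),(T+back*.10,RG,19.5)])
E
```

```text
[0.4210557  0.21319906 0.17796276]
[ 0.4454845  -0.15309995  0.085     ]
[{"x":-0.89,"y":-0.08,"z":-0.33,"ax":0.0,"ay":0.0,"az":0.0},{"x":-0.89,"y":-0.08,"z":-0.32,"ax":0.0,"ay":0.0,"az":0.0},{"x":-0.89,"y":-0.08,"z":-0.33,"ax":0.0,"ay":0.0,"az":0.0},{"x":-0.89,"y":-0.09,"z":-0.33,"ax":0.0,"ay":0.0,"az":0.0},{"x":-0.89,"y":-0.08,"z":-0.33,"ax":0.01,"ay":0.0,"az":0.0},{"x":-0.89,"y":-0.08,"z":-0.32,"ax":0.0,"ay":0.0,"az":0.0},{"x":-0.89,"y":-0.08,"z":-0.33,"ax":0.01,"ay":0.0,"az":0.0},{"x":-0.89,"y":-0.08,"z":-0.33,"ax":0.0,"ay":0.0,"az":0.0}]
[{"x":-0.89,"y":-0.09,"z":-0.32,"ax":0.01,"ay":-0.01,"az":0.0},{"x":-0.9,"y":-0.08,"z":-0.33,"ax":0.0,"ay":0.0,"az":0.0},{"x":-0.89,"y":-0.08,"z":-0.32,"ax":0.01,"ay":-0.01,"az":0.0},{"x":-0.89,"y":-0.08,"z":-0.33,"ax":0.0,"ay":0.0,"az":0.0},{"x":-0.86,"y":0.18,"z":0.4,"ax":0.0,"ay":0.58,"az":0.0},{"x":-0.88,"y":0.18,"z":0.35,"ax":0.0,"ay":0.58,"az":0.0},{"x":-0.9,"y":0.18,"z":0.29,"ax":0.0,"ay":0.58,"az":0.0},{"x":-0.92,"y":0.18,"z":0.24,"ax":0.0,"ay":0.58,"az":0.0}]
[{"x":-0.93,"y":0.18,"z":0.19,"ax":0.0,"ay":0.58,"az":0.0},{"x":-0.94,"y":0.18,"z":0.12,"ax":0.0,"ay":0.57,"az":0.0},{"x":-0.94,"y":0.18,"z":0.07,"ax":0.0,"ay":0.58,"az":0.0},{"x":-0.95,"y":0.18,"z":0.01,"ax":0.0,"ay":0.57,"az":0.0},{"x":-0.95,"y":0.18,"z":-0.04,"ax":0.0,"ay":0.58,"az":0.0},{"x":-0.94,"y":0.18,"z":-0.1,"ax":0.0,"ay":0.57,"az":0.0},{"x":-0.94,"y":0.18,"z":-0.16,"ax":0.0,"ay":0.58,"az":0.0},{"x":-0.92,"y":0.19,"z":-0.22,"ax":0.0,"ay":0.57,"az":0.0}]
[{"x":-0.91,"y":0.18,"z":-0.26,"ax":0.0,"ay":0.58,"az":0.0}]
end [ 0.4449 -0.2238  0.1556]
```

View pics/w8.png

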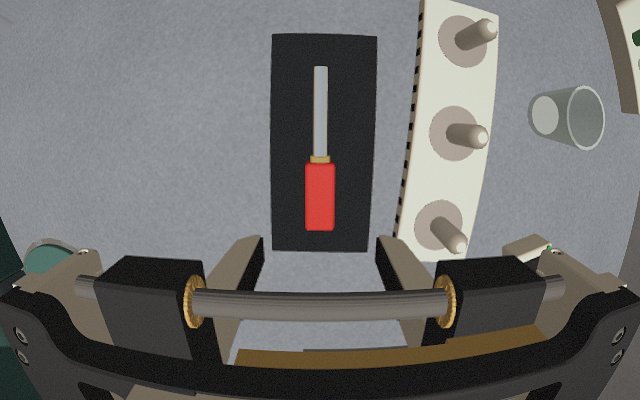

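Emit:
{"op": "jog_arm", "data": {"increments": [{"x": -0.89,"y": -0.08,"z": -0.33,"ax": 0,"ay": 0,"az": 0},{"x": -0.89,"y": -0.08,"z": -0.33,"ax": 0,"ay": 0,"az": 0},{"x": -0.89,"y": -0.08,"z": -0.33,"ax": 0,"ay": 0,"az": 0},{"x": -0.89,"y": -0.08,"z": -0.33,"ax": 0,"ay": 0,"az": 0},{"x": -0.89,"y": -0.08,"z": -0.33,"ax": 0,"ay": 0,"az": 0},{"x": -0.89,"y": -0.08,"z": -0.33,"ax": 0,"ay": 0,"az": 0},{"x": -0.89,"y": -0.08,"z": -0.33,"ax": 0,"ay": 0,"az": 0},{"x": -0.89,"y": -0.08,"z": -0.33,"ax": 0,"ay": 0,"az": 0}]}}

```text
t: 21.37
tool_pos: [0.4066, 0.0702, 0.2299]
orientation: [0.0, 0.711, 0.704, 0.0]
ft_force: [0.1, 0.0, -0.1]
gripper_width: 0.708
```

Emit:
{"op": "jog_arm", "data": {"increments": [{"x": -0.89,"y": -0.08,"z": -0.33,"ax": 0,"ay": 0,"az": 0},{"x": -0.89,"y": -0.08,"z": -0.33,"ax": 0,"ay": 0,"az": 0},{"x": -0.89,"y": -0.08,"z": -0.33,"ax": 0,"ay": 0,"az": 0},{"x": -0.89,"y": -0.08,"z": -0.33,"ax": 0,"ay": 0,"az": 0},{"x": -0.86,"y": 0.18,"z": 0.4,"ax": 0,"ay": 0.58,"az": 0},{"x": -0.88,"y": 0.18,"z": 0.35,"ax": 0,"ay": 0.58,"az": 0},{"x": -0.9,"y": 0.18,"z": 0.29,"ax": 0,"ay": 0.58,"az": 0},{"x": -0.92,"y": 0.18,"z": 0.24,"ax": 0,"ay": 0.58,"az": 0}]}}

```text
t: 22.03
tool_pos: [0.4135, -0.0698, 0.224]
orientation: [-0.085, 0.705, 0.698, 0.088]
ft_force: [0.4, 0.5, 0.0]
gripper_width: 0.714
```

Emit:
{"op": "jog_arm", "data": {"increments": [{"x": -0.93,"y": 0.18,"z": 0.19,"ax": 0,"ay": 0.58,"az": 0},{"x": -0.94,"y": 0.18,"z": 0.12,"ax": 0,"ay": 0.57,"az": 0},{"x": -0.94,"y": 0.18,"z": 0.07,"ax": 0,"ay": 0.58,"az": 0},{"x": -0.95,"y": 0.18,"z": 0.01,"ax": 0,"ay": 0.57,"az": 0},{"x": -0.95,"y": 0.18,"z": -0.04,"ax": 0,"ay": 0.58,"az": 0},{"x": -0.94,"y": 0.18,"z": -0.1,"ax": 0,"ay": 0.57,"az": 0},{"x": -0.94,"y": 0.18,"z": -0.16,"ax": 0,"ay": 0.58,"az": 0},{"x": -0.92,"y": 0.19,"z": -0.22,"ax": 0,"ay": 0.57,"az": 0}]}}

```text
t: 22.7
tool_pos: [0.4412, -0.2079, 0.1594]
orientation: [-0.25, 0.664, 0.658, 0.253]
ft_force: [-0.4, -0.2, 0.0]
gripper_width: 0.708
```

Emit:
{"op": "jog_arm", "data": {"increments": [{"x": -0.91,"y": 0.18,"z": -0.26,"ax": 0,"ay": 0.58,"az": 0},{"x": 0,"y": 0,"z": 0,"ax": 0,"ay": 0,"az": 0},{"x": 0,"y": 0,"z": 0,"ax": 0,"ay": 0,"az": 0}]}}

```text
t: 22.95
tool_pos: [0.4444, -0.2246, 0.1501]
orientation: [-0.27, 0.657, 0.649, 0.272]
ft_force: [0.3, 0.9, -0.5]
gripper_width: 0.708
```

```bash
python3 - <<'E'
from h import *
snap('wrist','w9')
p,R,s=cur();print(p,R,s['q'])
T=S(0,.09,.085); back=-RG[:,2]
plan([(T+back*.10,RG,19),(T,RG,15)])
E
```

```text
[ 0.44453564 -0.22407313  0.15100423] [[ 7.74267870e-03  9.99944176e-01  7.18992997e-03]
 [ 7.07279770e-01 -1.05590666e-02  7.06854888e-01]
 [ 7.06891348e-01 -3.87658270e-04 -7.07322043e-01]] [-0.80608734  0.07984648  1.76182141  0.5445126   1.8727668  -0.7863168 ]
[{"x":0.25,"y":0.01,"z":-0.09,"ax":0.0,"ay":0.0,"az":-0.01},{"x":0.0,"y":0.0,"z":0.71,"ax":0.0,"ay":0.0,"az":0.0},{"x":0.0,"y":0.0,"z":0.72,"ax":0.0,"ay":0.0,"az":0.0},{"x":0.0,"y":0.0,"z":0.71,"ax":0.0,"ay":0.0,"az":0.0},{"x":0.0,"y":0.0,"z":0.72,"ax":0.0,"ay":0.0,"az":0.0},{"x":0.0,"y":0.0,"z":0.71,"ax":0.0,"ay":0.0,"az":0.0},{"x":0.0,"y":0.0,"z":0.72,"ax":0.0,"ay":0.0,"az":0.0},{"x":0.0,"y":0.0,"z":0.71,"ax":0.0,"ay":0.0,"az":0.0}]
end [ 0.4455 -0.1511  0.0851]
```

View pics/w9.png

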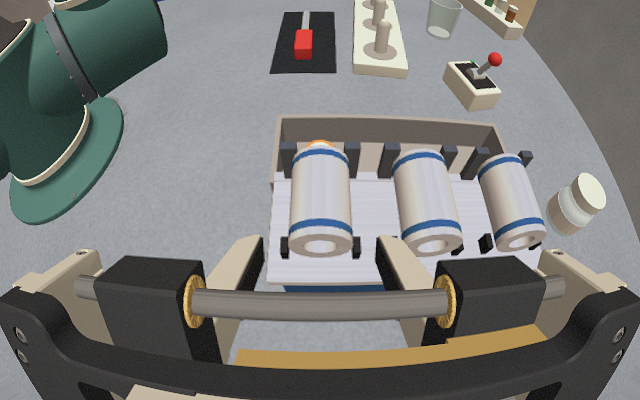

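Emit:
{"op": "jog_arm", "data": {"increments": [{"x": 0.25,"y": 0.01,"z": -0.09,"ax": 0,"ay": 0,"az": 0},{"x": 0,"y": 0,"z": 0.71,"ax": 0,"ay": 0,"az": 0},{"x": 0,"y": 0,"z": 0.71,"ax": 0,"ay": 0,"az": 0},{"x": 0,"y": 0,"z": 0.71,"ax": 0,"ay": 0,"az": 0},{"x": 0,"y": 0,"z": 0.71,"ax": 0,"ay": 0,"az": 0},{"x": 0,"y": 0,"z": 0.71,"ax": 0,"ay": 0,"az": 0},{"x": 0,"y": 0,"z": 0.71,"ax": 0,"ay": 0,"az": 0},{"x": 0,"y": 0,"z": 0.71,"ax": 0,"ay": 0,"az": 0}]}}

```text
t: 23.67
tool_pos: [0.4454, -0.15, 0.0842]
orientation: [-0.269, 0.657, 0.65, 0.272]
ft_force: [-0.0, -0.6, -0.2]
gripper_width: 0.71
```

Emit:
{"op": "jog_arm", "data": {"increments": [{"x": 0,"y": 0,"z": 0,"ax": 0,"ay": 0,"az": 0},{"x": 0,"y": 0,"z": 0,"ax": 0,"ay": 0,"az": 0},{"x": 0,"y": 0,"z": 0,"ax": 0,"ay": 0,"az": 0}]}}

```text
t: 23.92
tool_pos: [0.4457, -0.1516, 0.0857]
orientation: [-0.269, 0.657, 0.65, 0.272]
ft_force: [0.1, -0.5, -0.1]
gripper_width: 0.709
```

```bash
python3 - <<'E'
from h import *
snap('wrist','w10')
p,R,s=cur();print(p,S(0,.09,.085))
plan([(S(0,.09,.085),RG,19)])
E
```

```text
[ 0.4457888  -0.15182045  0.08588488] [ 0.4455045  -0.15110004  0.085     ]
[{"x":-0.01,"y":-0.01,"z":0.06,"ax":0.01,"ay":0.01,"az":0.0}]
end [ 0.4456 -0.1511  0.0849]
```

View pics/w10.png

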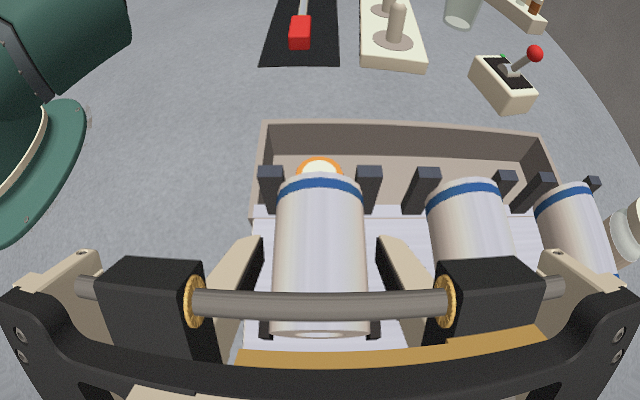

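Emit:
{"op": "jog_arm", "data": {"increments": [{"x": 0,"y": 0,"z": 0.05,"ax": 0,"ay": 0,"az": 0},{"x": 0,"y": 0,"z": 0,"ax": 0,"ay": 0,"az": 0},{"x": 0,"y": 0,"z": 0,"ax": 0,"ay": 0,"az": 0},{"x": 0,"y": 0,"z": 0,"ax": 0,"ay": 0,"az": 0},{"x": 0,"y": 0,"z": 0,"ax": 0,"ay": 0,"az": 0},{"x": 0,"y": 0,"z": 0,"ax": 0,"ay": 0,"az": 0}], "fingers": 35, "force": 45}}

```text
t: 24.47
tool_pos: [0.4456, -0.1509, 0.0848]
orientation: [-0.269, 0.657, 0.65, 0.272]
ft_force: [-0.6, -3.8, 1.5]
gripper_width: 0.533
```

```bash
python3 - <<'E'
from h import *
p,R,s=cur();print(p,s['ft_force'],s['gripper_width']*93)
plan([(p+[0,0,.14],RG,17)])
E
```

```text
[ 0.44558885 -0.1508935   0.084829  ] [-0.59763775 -3.76678586  1.52886587] 49.52558669407071
[{"x":0.55,"y":0.0,"z":-0.55,"ax":0.0,"ay":0.0,"az":0.0},{"x":0.55,"y":0.0,"z":-0.55,"ax":0.0,"ay":0.0,"az":0.0},{"x":0.55,"y":0.0,"z":-0.55,"ax":0.0,"ay":0.0,"az":0.0},{"x":0.55,"y":0.0,"z":-0.55,"ax":0.0,"ay":0.0,"az":0.0},{"x":0.55,"y":0.0,"z":-0.55,"ax":0.0,"ay":0.0,"az":0.0},{"x":0.55,"y":0.0,"z":-0.55,"ax":0.0,"ay":0.0,"az":0.0},{"x":0.55,"y":0.0,"z":-0.55,"ax":0.0,"ay":0.0,"az":0.0},{"x":0.55,"y":0.0,"z":-0.55,"ax":0.0,"ay":0.0,"az":0.0}]
[{"x":0.55,"y":0.0,"z":-0.55,"ax":0.0,"ay":0.0,"az":0.0}]
end [ 0.4456 -0.1508  0.2248]
```

Emit:
{"op": "jog_arm", "data": {"increments": [{"x": 0.3,"y": 0,"z": -0.3,"ax": 0,"ay": 0,"az": 0},{"x": 0.55,"y": 0,"z": -0.55,"ax": 0,"ay": 0,"az": 0},{"x": 0.55,"y": 0,"z": -0.55,"ax": 0,"ay": 0,"az": 0},{"x": 0.55,"y": 0,"z": -0.55,"ax": 0,"ay": 0,"az": 0},{"x": 0.55,"y": 0,"z": -0.55,"ax": 0,"ay": 0,"az": 0},{"x": 0.55,"y": 0,"z": -0.55,"ax": 0,"ay": 0,"az": 0},{"x": 0.55,"y": 0,"z": -0.55,"ax": 0,"ay": 0,"az": 0},{"x": 0.55,"y": 0,"z": -0.55,"ax": 0,"ay": 0,"az": 0}]}}

```text
t: 25.13
tool_pos: [0.4455, -0.1505, 0.2037]
orientation: [-0.269, 0.657, 0.65, 0.272]
ft_force: [-1.0, -0.0, -1.7]
gripper_width: 0.538
```

```bash
cat >> h.py <<'E'
def RPL(yawdeg):
    a=np.radians(yawdeg); h=np.array([np.cos(a),np.sin(a),0]); return Rz(h*c+np.array([0,0,-c]),[-np.sin(a),np.cos(a),0])
E
python3 - <<'E'
from h import *
for u,v in [(489,28),(480,137),(456,245)]: print(wz('w8',u,v,.083).round(4))
for u,v in [(465,40),(455,133),(438,224)]: print(wz('w8',u,v,.024).round(4))
p,R,s=cur();print(p,s['ft_force'],s['gripper_width']*93)
snap('side','side11')
print(Ro.from_matrix(RG.T@RPL(10)).magnitude()*57.3)
plan([((.5485,.1765,.24),RPL(10),17)])
E
```

```text
[0.5683 0.3758 0.083 ]
[0.558 0.278 0.083]
[0.5446 0.1803 0.083 ]
[0.5731 0.3782 0.024 ]
[0.5608 0.278  0.024 ]
[0.5489 0.18   0.024 ]
[ 0.44547269 -0.1505475   0.20370614] [-0.96334981 -0.04294353 -1.72467435] 50.01645203268823
126.29013501036232
[{"x":0.58,"y":0.23,"z":0.47,"ax":0.0,"ay":-0.48,"az":-0.82},{"x":0.59,"y":0.27,"z":0.45,"ax":0.0,"ay":-0.48,"az":-0.82},{"x":0.57,"y":0.33,"z":0.41,"ax":0.0,"ay":-0.48,"az":-0.82},{"x":0.57,"y":0.37,"z":0.39,"ax":0.0,"ay":-0.48,"az":-0.83},{"x":0.56,"y":0.43,"z":0.36,"ax":0.0,"ay":-0.48,"az":-0.82},{"x":0.53,"y":0.47,"z":0.33,"ax":0.0,"ay":-0.48,"az":-0.83},{"x":0.51,"y":0.51,"z":0.3,"ax":0.0,"ay":-0.48,"az":-0.82},{"x":0.47,"y":0.56,"z":0.28,"ax":0.0,"ay":-0.48,"az":-0.83}]
[{"x":0.44,"y":0.6,"z":0.26,"ax":0.0,"ay":-0.48,"az":-0.83},{"x":0.39,"y":0.63,"z":0.24,"ax":0.0,"ay":-0.48,"az":-0.82},{"x":0.35,"y":0.67,"z":0.21,"ax":0.0,"ay":-0.48,"az":-0.83},{"x":0.31,"y":0.69,"z":0.2,"ax":0.0,"ay":-0.48,"az":-0.82},{"x":0.25,"y":0.72,"z":0.19,"ax":0.0,"ay":-0.48,"az":-0.83},{"x":0.2,"y":0.73,"z":0.18,"ax":0.0,"ay":-0.49,"az":-0.83},{"x":0.14,"y":0.76,"z":0.16,"ax":0.0,"ay":-0.48,"az":-0.82},{"x":0.08,"y":0.76,"z":0.16,"ax":0.0,"ay":-0.49,"az":-0.83}]
[{"x":0.03,"y":0.77,"z":0.16,"ax":0.0,"ay":-0.48,"az":-0.82},{"x":-0.03,"y":0.76,"z":0.16,"ax":0.01,"ay":-0.48,"az":-0.83},{"x":-0.09,"y":0.76,"z":0.16,"ax":0.01,"ay":-0.49,"az":-0.82},{"x":-0.15,"y":0.76,"z":0.17,"ax":0.0,"ay":-0.48,"az":-0.83},{"x":-0.2,"y":0.73,"z":0.17,"ax":0.01,"ay":-0.49,"az":-0.82},{"x":-0.26,"y":0.72,"z":0.19,"ax":0.0,"ay":-0.48,"az":-0.83}]
end [0.5486 0.1765 0.24  ]
```

View pics/side11.png

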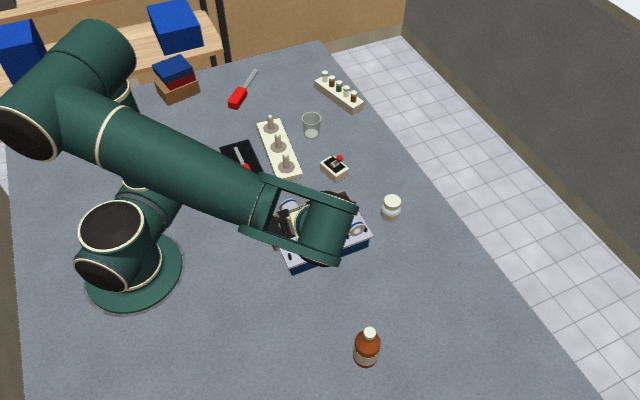

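```bash
python3 - <<'E'
from h import *
rv=Ro.from_matrix(RG.T@RPL(10)).as_rotvec()
for f in [0,.25,.5,.75,1]: print((RG@Ro.from_rotvec(rv*f).as_matrix()).round(2).tolist())
E
```

```text
[[0.01, 1.0, 0.01], [0.71, -0.01, 0.71], [0.71, 0.0, -0.71]]
[[-0.44, 0.89, 0.07], [0.79, 0.36, 0.49], [0.41, 0.27, -0.87]]
[[-0.76, 0.6, 0.24], [0.65, 0.71, 0.29], [-0.0, 0.37, -0.93]]
[[-0.86, 0.2, 0.47], [0.31, 0.94, 0.15], [-0.41, 0.27, -0.87]]
[[-0.7, -0.17, 0.7], [-0.12, 0.98, 0.12], [-0.71, -0.0, -0.71]]
```

Emit:
{"op": "jog_arm", "data": {"increments": [{"x": 0.58,"y": 0.23,"z": 0.47,"ax": 0,"ay": -0.48,"az": -0.82},{"x": 0.59,"y": 0.27,"z": 0.45,"ax": 0,"ay": -0.48,"az": -0.82},{"x": 0.57,"y": 0.33,"z": 0.41,"ax": 0,"ay": -0.48,"az": -0.82},{"x": 0.57,"y": 0.37,"z": 0.39,"ax": 0,"ay": -0.48,"az": -0.83},{"x": 0.56,"y": 0.43,"z": 0.36,"ax": 0,"ay": -0.48,"az": -0.82},{"x": 0.53,"y": 0.47,"z": 0.33,"ax": 0,"ay": -0.48,"az": -0.83},{"x": 0.51,"y": 0.51,"z": 0.3,"ax": 0,"ay": -0.48,"az": -0.82},{"x": 0.47,"y": 0.56,"z": 0.28,"ax": 0,"ay": -0.48,"az": -0.83}]}}

```text
t: 25.85
tool_pos: [0.4829, -0.0308, 0.2148]
orientation: [-0.028, 0.438, 0.873, 0.212]
ft_force: [-0.3, 0.8, -2.4]
gripper_width: 0.534
```

Emit:
{"op": "jog_arm", "data": {"increments": [{"x": 0.44,"y": 0.6,"z": 0.26,"ax": 0,"ay": -0.48,"az": -0.83},{"x": 0.39,"y": 0.63,"z": 0.24,"ax": 0,"ay": -0.48,"az": -0.82},{"x": 0.35,"y": 0.67,"z": 0.21,"ax": 0,"ay": -0.48,"az": -0.83},{"x": 0.31,"y": 0.69,"z": 0.2,"ax": 0,"ay": -0.48,"az": -0.82},{"x": 0.25,"y": 0.72,"z": 0.19,"ax": 0,"ay": -0.48,"az": -0.83},{"x": 0.2,"y": 0.73,"z": 0.18,"ax": 0,"ay": -0.49,"az": -0.83},{"x": 0.14,"y": 0.76,"z": 0.16,"ax": 0,"ay": -0.48,"az": -0.82},{"x": 0.08,"y": 0.76,"z": 0.16,"ax": 0,"ay": -0.49,"az": -0.83}]}}

```text
t: 26.52
tool_pos: [0.5201, 0.0884, 0.2272]
orientation: [0.218, 0.151, 0.957, 0.119]
ft_force: [-0.5, -0.2, -2.0]
gripper_width: 0.533
```

Emit:
{"op": "jog_arm", "data": {"increments": [{"x": 0.03,"y": 0.77,"z": 0.16,"ax": 0,"ay": -0.48,"az": -0.82},{"x": -0.03,"y": 0.76,"z": 0.16,"ax": 0.01,"ay": -0.48,"az": -0.83},{"x": -0.09,"y": 0.76,"z": 0.16,"ax": 0.01,"ay": -0.49,"az": -0.82},{"x": -0.15,"y": 0.76,"z": 0.17,"ax": 0,"ay": -0.48,"az": -0.83},{"x": -0.2,"y": 0.73,"z": 0.17,"ax": 0.01,"ay": -0.49,"az": -0.82},{"x": -0.26,"y": 0.72,"z": 0.19,"ax": 0,"ay": -0.48,"az": -0.83},{"x": 0,"y": 0,"z": 0,"ax": 0,"ay": 0,"az": 0},{"x": 0,"y": 0,"z": 0,"ax": 0,"ay": 0,"az": 0}]}}

```text
t: 27.18
tool_pos: [0.5476, 0.1773, 0.2352]
orientation: [0.379, -0.08, 0.921, 0.035]
ft_force: [0.0, -0.7, -2.7]
gripper_width: 0.534
```

```bash
python3 - <<'E'
from h import *
snap('wrist','w12'); snap('side','side12')
im=load('side12')[0]; cv2.imwrite('pics/c12.png',cv2.resize(im[60:220,190:390,::-1],None,fx=4,fy=3.7,interpolation=cv2.INTER_CUBIC))
p,R,s=cur();print(p,R.round(3),s['q'],s['gripper_width']*93)
plan([((.548,.1775,.16),RPL(10),17)])
E
```

```text
[0.54810504 0.17632379 0.23583985] [[-0.7   -0.172  0.693]
 [-0.119  0.985  0.124]
 [-0.704  0.004 -0.71 ]] [ 0.31449926 -0.55076611  2.13900172 -0.13752616  0.78202429 -1.36905699] 50.010120831231305
[{"x":0.53,"y":0.01,"z":0.54,"ax":0.0,"ay":-0.01,"az":-0.01},{"x":0.54,"y":0.01,"z":0.54,"ax":0.0,"ay":-0.01,"az":-0.01},{"x":0.53,"y":0.01,"z":0.54,"ax":0.01,"ay":-0.01,"az":-0.01},{"x":0.54,"y":0.01,"z":0.53,"ax":0.0,"ay":-0.01,"az":0.0},{"x":0.53,"y":0.01,"z":0.54,"ax":0.01,"ay":0.0,"az":-0.01}]
end [0.548  0.1775 0.16  ]
```

View pics/w12.png

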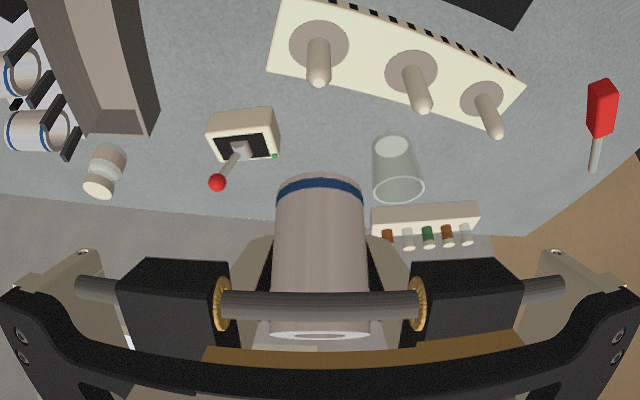

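View pics/c12.png

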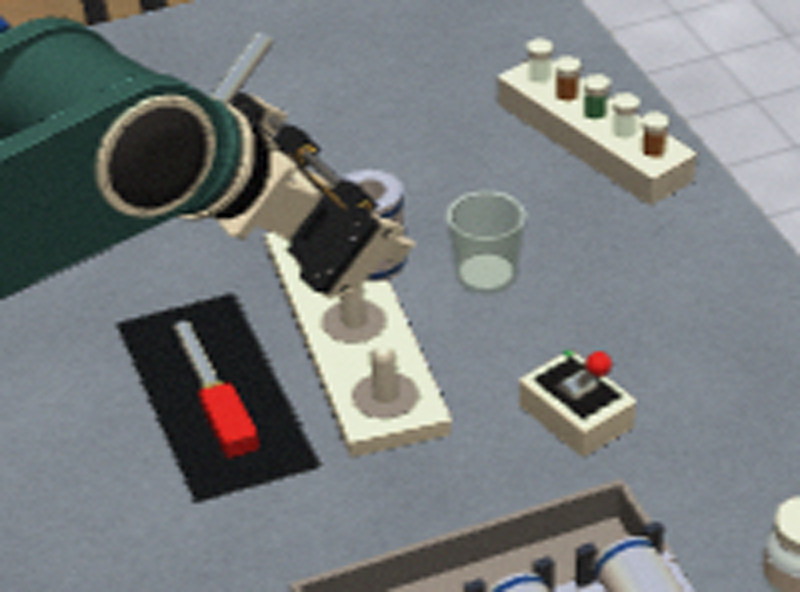

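```bash
python3 - <<'E'
from h import *
for u,v in [(319,84),(423,110),(498,134)]: print(wz('w12',u,v,.084).round(4))
for u,v in [(319,44),(411,75),(482,101)]: print(wz('w12',u,v,.024).round(4))
E
```

```text
[0.5504 0.1789 0.084 ]
[0.5592 0.2763 0.084 ]
[0.5668 0.3729 0.084 ]
[0.5475 0.1786 0.024 ]
[0.5636 0.2792 0.024 ]
[0.573  0.3795 0.024 ]
```

Emit:
{"op": "jog_arm", "data": {"increments": [{"x": 0.53,"y": 0.01,"z": 0.54,"ax": 0,"ay": -0.01,"az": 0},{"x": 0.53,"y": 0.01,"z": 0.54,"ax": 0,"ay": -0.01,"az": -0.01},{"x": 0.53,"y": 0.02,"z": 0.54,"ax": 0.01,"ay": -0.01,"az": -0.01},{"x": 0.53,"y": 0.02,"z": 0.54,"ax": 0,"ay": 0,"az": 0},{"x": 0.53,"y": 0.02,"z": 0.54,"ax": 0,"ay": 0,"az": 0},{"x": 0,"y": 0,"z": 0,"ax": 0,"ay": 0,"az": 0},{"x": 0,"y": 0,"z": 0,"ax": 0,"ay": 0,"az": 0}]}}

```text
t: 27.87
tool_pos: [0.5486, 0.1777, 0.16]
orientation: [0.38, -0.08, 0.921, 0.033]
ft_force: [-0.1, 1.3, -0.7]
gripper_width: 0.532
```

```bash
python3 - <<'E'
from h import *
snap('side','side13');snap('top','top13')
im=load('side13')[0]; cv2.imwrite('pics/c13.png',cv2.resize(im[100:200,230:350,::-1],None,fx=5,fy=5,interpolation=cv2.INTER_CUBIC))
p,R,s=cur();print(p,R.round(3),s['gripper_width']*93)
plan([((.548,.178,.09),RPL(10),15),((.548,.178,.067),RPL(10),6)])
E
```

```text
[0.54902946 0.17817397 0.16154983] [[-0.696 -0.173  0.697]
 [-0.122  0.985  0.123]
 [-0.708  0.001 -0.706]] 49.68320305898766
[{"x":0.51,"y":0.0,"z":0.5,"ax":0.0,"ay":0.0,"az":0.0},{"x":0.52,"y":0.0,"z":0.5,"ax":0.0,"ay":0.0,"az":0.0},{"x":0.51,"y":0.0,"z":0.49,"ax":0.0,"ay":0.0,"az":0.0},{"x":0.52,"y":0.0,"z":0.5,"ax":0.0,"ay":0.0,"az":0.0},{"x":0.51,"y":0.0,"z":0.5,"ax":0.0,"ay":0.01,"az":-0.01},{"x":0.2,"y":0.0,"z":0.2,"ax":0.0,"ay":0.0,"az":0.0},{"x":0.21,"y":0.0,"z":0.21,"ax":0.0,"ay":0.0,"az":0.0},{"x":0.2,"y":0.0,"z":0.2,"ax":0.0,"ay":0.0,"az":0.0}]
[{"x":0.2,"y":0.0,"z":0.2,"ax":0.0,"ay":0.0,"az":0.0}]
end [0.548  0.178  0.0671]
```

View pics/c13.png

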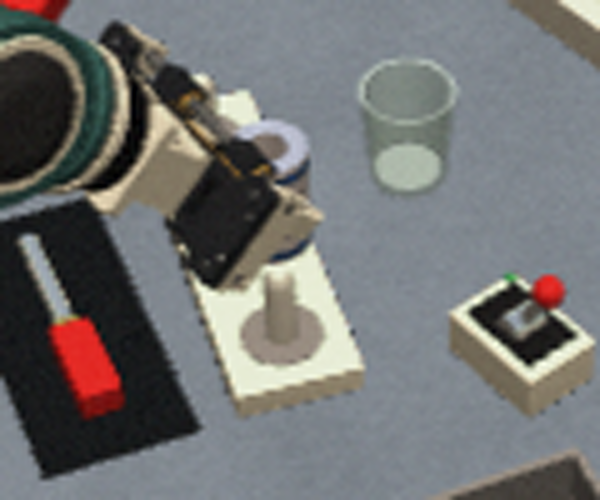

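Emit:
{"op": "jog_arm", "data": {"increments": [{"x": 0.51,"y": 0,"z": 0.5,"ax": 0,"ay": 0,"az": 0},{"x": 0.51,"y": 0,"z": 0.5,"ax": 0,"ay": 0,"az": 0},{"x": 0.5,"y": 0,"z": 0.5,"ax": 0,"ay": 0,"az": 0},{"x": 0.5,"y": 0,"z": 0.5,"ax": 0,"ay": 0,"az": 0}]}}

```text
t: 28.3
tool_pos: [0.5488, 0.1785, 0.1044]
orientation: [0.382, -0.08, 0.92, 0.034]
ft_force: [0.7, -0.3, -1.3]
gripper_width: 0.534
```

Emit:
{"op": "jog_arm", "data": {"increments": [{"x": 0.4,"y": 0,"z": 0.4,"ax": 0,"ay": 0,"az": 0},{"x": 0.3,"y": 0,"z": 0.3,"ax": 0,"ay": 0,"az": 0},{"x": 0.2,"y": 0,"z": 0.2,"ax": 0,"ay": 0,"az": 0},{"x": 0.2,"y": 0,"z": 0.2,"ax": 0,"ay": 0,"az": 0}]}}

```text
t: 28.63
tool_pos: [0.5486, 0.1786, 0.0724]
orientation: [0.382, -0.081, 0.92, 0.034]
ft_force: [-0.6, -0.1, -1.8]
gripper_width: 0.537
```

Emit:
{"op": "jog_arm", "data": {"increments": [{"x": 0.13,"y": 0,"z": 0.13,"ax": 0,"ay": 0,"az": 0},{"x": 0.1,"y": 0,"z": 0.1,"ax": 0,"ay": 0,"az": 0},{"x": 0,"y": 0,"z": 0,"ax": 0,"ay": 0,"az": 0},{"x": 0,"y": 0,"z": 0,"ax": 0,"ay": 0,"az": 0}]}}

```text
t: 28.97
tool_pos: [0.5485, 0.1786, 0.066]
orientation: [0.381, -0.081, 0.92, 0.034]
ft_force: [0.8, 0.1, -1.4]
gripper_width: 0.533
```

Emit:
{"op": "jog_arm", "data": {"increments": [{"x": 0.05,"y": 0,"z": 0.05,"ax": 0,"ay": 0,"az": 0},{"x": 0.03,"y": 0,"z": 0.03,"ax": 0,"ay": 0,"az": 0},{"x": 0,"y": 0,"z": 0,"ax": 0,"ay": 0,"az": 0}]}}

```text
t: 29.22
tool_pos: [0.5495, 0.179, 0.0659]
orientation: [0.383, -0.081, 0.92, 0.034]
ft_force: [-5.2, -1.4, 13.7]
gripper_width: 0.535
```

Emit:
{"op": "jog_arm", "data": {"increments": [{"x": 0,"y": 0,"z": 0,"ax": 0,"ay": 0,"az": 0},{"x": 0,"y": 0,"z": 0,"ax": 0,"ay": 0,"az": 0},{"x": 0,"y": 0,"z": 0,"ax": 0,"ay": 0,"az": 0},{"x": 0,"y": 0,"z": 0,"ax": 0,"ay": 0,"az": 0}], "fingers": 66}}

```text
t: 29.55
tool_pos: [0.5482, 0.1785, 0.0633]
orientation: [0.381, -0.081, 0.92, 0.034]
ft_force: [0.6, -0.5, 1.2]
gripper_width: 0.704
```

Emit:
{"op": "jog_arm", "data": {"increments": [{"x": 0,"y": 0,"z": -0.5,"ax": 0,"ay": 0,"az": 0},{"x": 0,"y": 0,"z": -1,"ax": 0,"ay": 0,"az": 0},{"x": 0,"y": 0,"z": -1,"ax": 0,"ay": 0,"az": 0},{"x": 0,"y": 0,"z": -1,"ax": 0,"ay": 0,"az": 0},{"x": 0,"y": 0,"z": -1,"ax": 0,"ay": 0,"az": 0},{"x": 0,"y": 0,"z": -1,"ax": 0,"ay": 0,"az": 0},{"x": 0,"y": 0,"z": -1,"ax": 0,"ay": 0,"az": 0},{"x": 0,"y": 0,"z": -1,"ax": 0,"ay": 0,"az": 0}]}}

```text
t: 30.22
tool_pos: [0.4483, 0.1624, 0.1686]
orientation: [0.379, -0.081, 0.921, 0.033]
ft_force: [13.5, 10.6, 20.2]
gripper_width: 0.709
```

```bash
python3 - <<'E'
from h import *
snap('wrist','w14');snap('side','side14')
im=load('side14')[0]; cv2.imwrite('pics/c14.png',cv2.resize(im[100:200,230:350,::-1],None,fx=5,fy=5,interpolation=cv2.INTER_CUBIC))
p,R,s=cur();print(p,R.round(3),s['gripper_width']*93)
T=S(0,0,.085); back=-RG[:,2]
plan([(T+back*.1,RG,19)])
E
```

```text
[0.4488354  0.16292058 0.16906311] [[-0.698 -0.174  0.694]
 [-0.124  0.985  0.122]
 [-0.705 -0.001 -0.709]] 66.50636652912574
[{"x":-0.01,"y":-0.9,"z":0.05,"ax":0.0,"ay":0.48,"az":0.82},{"x":-0.08,"y":-0.89,"z":0.05,"ax":0.0,"ay":0.48,"az":0.83},{"x":-0.17,"y":-0.88,"z":0.04,"ax":0.0,"ay":0.48,"az":0.82},{"x":-0.24,"y":-0.87,"z":0.03,"ax":0.0,"ay":0.48,"az":0.83},{"x":-0.32,"y":-0.84,"z":0.02,"ax":0.0,"ay":0.48,"az":0.82},{"x":-0.39,"y":-0.81,"z":0.0,"ax":0.0,"ay":0.48,"az":0.83},{"x":-0.45,"y":-0.77,"z":-0.02,"ax":0.0,"ay":0.49,"az":0.82},{"x":-0.52,"y":-0.73,"z":-0.05,"ax":0.0,"ay":0.49,"az":0.83}]
[{"x":-0.58,"y":-0.69,"z":-0.08,"ax":0.0,"ay":0.48,"az":0.82},{"x":-0.63,"y":-0.63,"z":-0.1,"ax":0.0,"ay":0.49,"az":0.82},{"x":-0.68,"y":-0.57,"z":-0.14,"ax":0.0,"ay":0.48,"az":0.83},{"x":-0.71,"y":-0.52,"z":-0.17,"ax":0.0,"ay":0.49,"az":0.82},{"x":-0.75,"y":-0.45,"z":-0.22,"ax":0.0,"ay":0.48,"az":0.83},{"x":-0.77,"y":-0.38,"z":-0.25,"ax":0.0,"ay":0.49,"az":0.82},{"x":-0.79,"y":-0.32,"z":-0.29,"ax":0.0,"ay":0.49,"az":0.83},{"x":-0.8,"y":-0.25,"z":-0.33,"ax":0.0,"ay":0.48,"az":0.82}]
[{"x":-0.8,"y":-0.18,"z":-0.37,"ax":0.0,"ay":0.49,"az":0.83},{"x":-0.79,"y":-0.12,"z":-0.41,"ax":0.0,"ay":0.48,"az":0.82},{"x":-0.77,"y":-0.04,"z":-0.45,"ax":0.0,"ay":0.49,"az":0.82},{"x":-0.76,"y":0.02,"z":-0.49,"ax":-0.01,"ay":0.49,"az":0.83},{"x":-0.72,"y":0.09,"z":-0.53,"ax":0.0,"ay":0.48,"az":0.82},{"x":-0.68,"y":0.14,"z":-0.56,"ax":-0.01,"ay":0.49,"az":0.83}]
end [ 0.5348 -0.2227  0.1557]
```

View pics/w14.png

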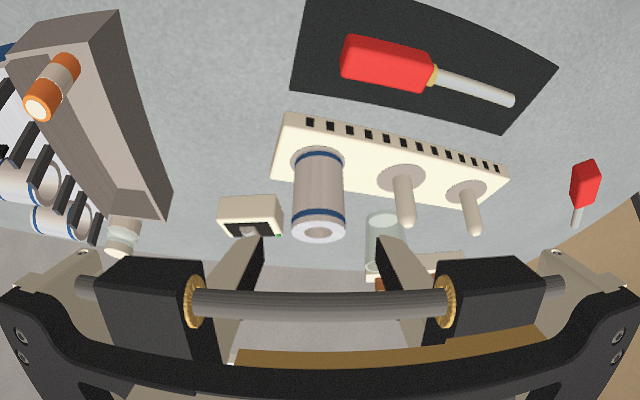

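View pics/c14.png

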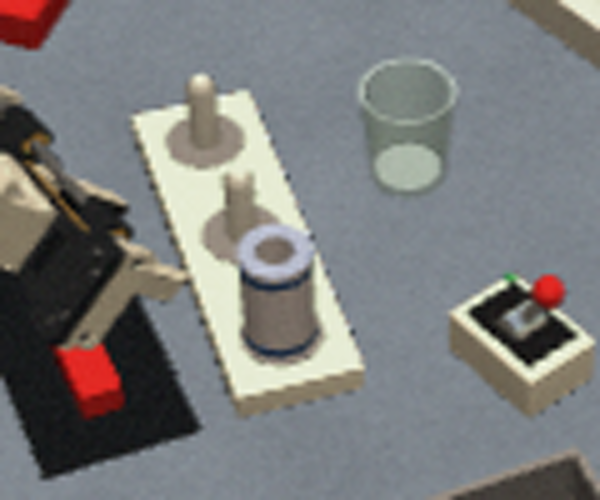

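```bash
python3 - <<'E'
from h import *
p,R,s=cur();print(s)
E
```

```text
{'t': 30.3167, 'q': array([ 0.38063519, -0.82914114,  2.39456199, -0.20013711,  0.81479942,
       -1.28602017]), 'qd': array([-0.01347086, -0.00332346,  0.01798536,  0.00438979, -0.0655692 ,
       -0.00799444]), 'effort': array([  0.6425909 ,  -2.63426051, -65.38995981,  -0.76426897,
        -1.78628359,   0.12711276]), 'tool_pos': array([0.4488354 , 0.16292058, 0.16906311]), 'orientation': array([ 0.37978225, -0.08083673,  0.92094999,  0.03289341]), 'ft_force': array([ 0.23393335, -0.66731688,  0.39476598]), 'moment': array([-0.02427048,  0.38720362, -0.05202566]), 'gripper_width': 0.7151222207432876}
```

View pics/side14.png

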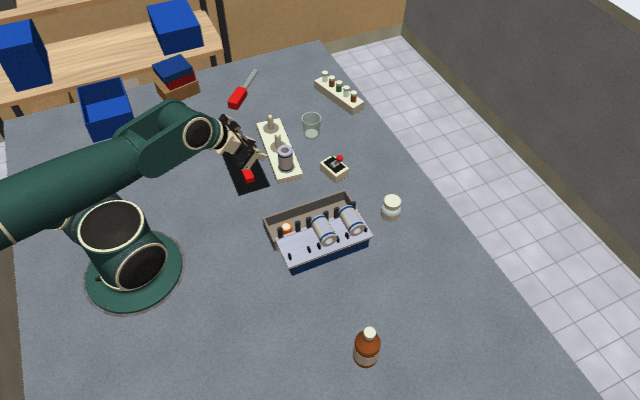

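```bash
cat >> h.py <<'E'
def mid(Ra,Rb,f): return Ra@Ro.from_rotvec(Ro.from_matrix(Ra.T@Rb).as_rotvec()*f).as_matrix()
E
python3 - <<'E'
from h import *
p,R,s=cur()
T=S(0,0,.085); back=-RG[:,2]
plan([((.51,.10,.23),mid(R,RG,.4),19),(T+back*.1,RG,19)])
E
```

```text
[{"x":-0.43,"y":-0.4,"z":-0.05,"ax":0.0,"ay":0.47,"az":0.81},{"x":-0.47,"y":-0.37,"z":-0.07,"ax":0.0,"ay":0.47,"az":0.81},{"x":-0.48,"y":-0.32,"z":-0.09,"ax":0.0,"ay":0.47,"az":0.81},{"x":-0.51,"y":-0.29,"z":-0.12,"ax":0.0,"ay":0.47,"az":0.8},{"x":-0.53,"y":-0.24,"z":-0.14,"ax":0.0,"ay":0.48,"az":0.81},{"x":-0.53,"y":-0.19,"z":-0.17,"ax":0.0,"ay":0.47,"az":0.8},{"x":-0.54,"y":-0.15,"z":-0.19,"ax":0.0,"ay":0.48,"az":0.81},{"x":-0.54,"y":-0.11,"z":-0.22,"ax":0.0,"ay":0.47,"az":0.8}]
[{"x":-0.54,"y":-0.05,"z":-0.25,"ax":-0.01,"ay":0.48,"az":0.81},{"x":-0.5,"y":-0.78,"z":0.01,"ax":0.0,"ay":0.35,"az":0.6},{"x":-0.54,"y":-0.74,"z":0.0,"ax":0.0,"ay":0.35,"az":0.61},{"x":-0.59,"y":-0.71,"z":-0.02,"ax":0.0,"ay":0.36,"az":0.6},{"x":-0.63,"y":-0.67,"z":-0.05,"ax":0.0,"ay":0.36,"az":0.61},{"x":-0.67,"y":-0.63,"z":-0.08,"ax":0.0,"ay":0.35,"az":0.6},{"x":-0.71,"y":-0.59,"z":-0.09,"ax":0.0,"ay":0.36,"az":0.6},{"x":-0.73,"y":-0.54,"z":-0.13,"ax":0.0,"ay":0.35,"az":0.61}]
[{"x":-0.77,"y":-0.49,"z":-0.15,"ax":0.0,"ay":0.36,"az":0.6},{"x":-0.79,"y":-0.44,"z":-0.18,"ax":0.0,"ay":0.35,"az":0.61},{"x":-0.81,"y":-0.4,"z":-0.22,"ax":0.0,"ay":0.36,"az":0.6},{"x":-0.82,"y":-0.34,"z":-0.24,"ax":0.0,"ay":0.35,"az":0.61},{"x":-0.83,"y":-0.29,"z":-0.27,"ax":0.0,"ay":0.36,"az":0.6},{"x":-0.84,"y":-0.23,"z":-0.3,"ax":0.0,"ay":0.36,"az":0.61},{"x":-0.84,"y":-0.19,"z":-0.34,"ax":0.0,"ay":0.35,"az":0.6},{"x":-0.83,"y":-0.13,"z":-0.37,"ax":0.0,"ay":0.36,"az":0.61}]
[{"x":-0.83,"y":-0.07,"z":-0.39,"ax":-0.01,"ay":0.35,"az":0.6},{"x":-0.82,"y":-0.03,"z":-0.43,"ax":0.0,"ay":0.36,"az":0.61},{"x":-0.8,"y":0.03,"z":-0.46,"ax":-0.01,"ay":0.35,"az":0.6}]
end [ 0.5348 -0.2227  0.1557]
```

Emit:
{"op": "jog_arm", "data": {"increments": [{"x": -0.43,"y": -0.4,"z": -0.05,"ax": 0,"ay": 0.47,"az": 0.81},{"x": -0.47,"y": -0.37,"z": -0.07,"ax": 0,"ay": 0.47,"az": 0.81},{"x": -0.48,"y": -0.32,"z": -0.09,"ax": 0,"ay": 0.47,"az": 0.81},{"x": -0.51,"y": -0.29,"z": -0.12,"ax": 0,"ay": 0.47,"az": 0.8},{"x": -0.53,"y": -0.24,"z": -0.14,"ax": 0,"ay": 0.48,"az": 0.81},{"x": -0.53,"y": -0.19,"z": -0.17,"ax": 0,"ay": 0.47,"az": 0.8},{"x": -0.54,"y": -0.15,"z": -0.19,"ax": 0,"ay": 0.48,"az": 0.81},{"x": -0.54,"y": -0.11,"z": -0.22,"ax": 0,"ay": 0.47,"az": 0.8}]}}

```text
t: 30.98
tool_pos: [0.504, 0.106, 0.223]
orientation: [0.162, 0.224, 0.951, 0.141]
ft_force: [0.4, 0.1, -0.1]
gripper_width: 0.708
```

Emit:
{"op": "jog_arm", "data": {"increments": [{"x": -0.54,"y": -0.05,"z": -0.25,"ax": 0,"ay": 0.48,"az": 0.81},{"x": -0.5,"y": -0.78,"z": 0.01,"ax": 0,"ay": 0.35,"az": 0.6},{"x": -0.54,"y": -0.74,"z": 0,"ax": 0,"ay": 0.35,"az": 0.61},{"x": -0.59,"y": -0.71,"z": -0.02,"ax": 0,"ay": 0.36,"az": 0.6},{"x": -0.63,"y": -0.67,"z": -0.05,"ax": 0,"ay": 0.36,"az": 0.61},{"x": -0.67,"y": -0.63,"z": -0.08,"ax": 0,"ay": 0.35,"az": 0.6},{"x": -0.71,"y": -0.59,"z": -0.09,"ax": 0,"ay": 0.36,"az": 0.6},{"x": -0.73,"y": -0.54,"z": -0.13,"ax": 0,"ay": 0.35,"az": 0.61}]}}

```text
t: 31.65
tool_pos: [0.5199, -0.0271, 0.2003]
orientation: [-0.027, 0.439, 0.873, 0.21]
ft_force: [0.4, 0.5, 0.3]
gripper_width: 0.712
```

Emit:
{"op": "jog_arm", "data": {"increments": [{"x": -0.77,"y": -0.49,"z": -0.15,"ax": 0,"ay": 0.36,"az": 0.6},{"x": -0.79,"y": -0.44,"z": -0.18,"ax": 0,"ay": 0.35,"az": 0.61},{"x": -0.81,"y": -0.4,"z": -0.22,"ax": 0,"ay": 0.36,"az": 0.6},{"x": -0.82,"y": -0.34,"z": -0.24,"ax": 0,"ay": 0.35,"az": 0.61},{"x": -0.83,"y": -0.29,"z": -0.27,"ax": 0,"ay": 0.36,"az": 0.6},{"x": -0.84,"y": -0.23,"z": -0.3,"ax": 0,"ay": 0.36,"az": 0.61},{"x": -0.84,"y": -0.19,"z": -0.34,"ax": 0,"ay": 0.35,"az": 0.6},{"x": -0.83,"y": -0.13,"z": -0.37,"ax": 0,"ay": 0.36,"az": 0.61}]}}

```text
t: 32.32
tool_pos: [0.5306, -0.1707, 0.1672]
orientation: [-0.207, 0.608, 0.722, 0.259]
ft_force: [-0.2, 0.3, 1.2]
gripper_width: 0.708
```

Emit:
{"op": "jog_arm", "data": {"increments": [{"x": -0.83,"y": -0.07,"z": -0.39,"ax": 0,"ay": 0.35,"az": 0.6},{"x": -0.82,"y": -0.03,"z": -0.43,"ax": 0,"ay": 0.36,"az": 0.61},{"x": -0.8,"y": 0.03,"z": -0.46,"ax": 0,"ay": 0.35,"az": 0.6},{"x": 0,"y": 0,"z": 0,"ax": 0,"ay": 0,"az": 0},{"x": 0,"y": 0,"z": 0,"ax": 0,"ay": 0,"az": 0}]}}

```text
t: 32.73
tool_pos: [0.5346, -0.2241, 0.1541]
orientation: [-0.269, 0.657, 0.649, 0.271]
ft_force: [0.7, 0.1, 0.4]
gripper_width: 0.708
```

```bash
python3 - <<'E'
from h import *
snap('wrist','w15')
p,R,s=cur();print(p,s['q'],s['ft_force'])
T=S(0,0,.085); back=-RG[:,2]
plan([(T+back*.1,RG,19),(T,RG,15)])
E
```

```text
[ 0.53464206 -0.22341794  0.15485923] [-0.70907327  0.21649613  1.60212853  0.59503469  1.8413283  -0.69144329] [ 0.07146757 -0.11914859 -0.15870596]
[{"x":0.06,"y":0.01,"z":-0.01,"ax":-0.01,"ay":0.01,"az":-0.01},{"x":0.0,"y":0.0,"z":0.71,"ax":0.0,"ay":0.0,"az":0.0},{"x":0.0,"y":0.0,"z":0.72,"ax":0.0,"ay":0.0,"az":0.0},{"x":0.0,"y":0.0,"z":0.71,"ax":0.0,"ay":0.0,"az":0.0},{"x":0.0,"y":0.0,"z":0.72,"ax":0.0,"ay":0.0,"az":0.0},{"x":0.0,"y":0.0,"z":0.71,"ax":0.0,"ay":0.0,"az":0.0},{"x":0.0,"y":0.0,"z":0.72,"ax":0.0,"ay":0.0,"az":0.0},{"x":0.0,"y":-0.01,"z":0.71,"ax":0.0,"ay":0.0,"az":0.0}]
end [ 0.5354 -0.152   0.0851]
```

View pics/w15.png

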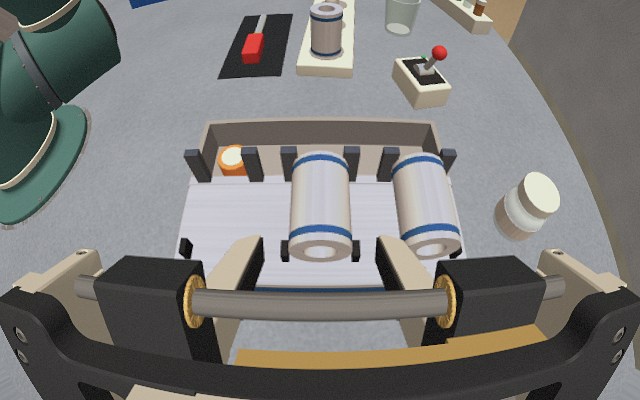

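Aligned on the middle housing at (320,205); cartridge is in the bin at (233,160). Grasp.

Emit:
{"op": "jog_arm", "data": {"increments": [{"x": 0.06,"y": 0.01,"z": 0,"ax": 0,"ay": 0,"az": 0},{"x": 0,"y": 0,"z": 0.71,"ax": 0,"ay": 0,"az": 0},{"x": 0,"y": 0,"z": 0.71,"ax": 0,"ay": 0,"az": 0},{"x": 0,"y": 0,"z": 0.71,"ax": 0,"ay": 0,"az": 0},{"x": 0,"y": 0,"z": 0.71,"ax": 0,"ay": 0,"az": 0},{"x": 0,"y": 0,"z": 0.71,"ax": 0,"ay": 0,"az": 0},{"x": 0,"y": 0,"z": 0.71,"ax": 0,"ay": 0,"az": 0},{"x": 0,"y": 0,"z": 0.71,"ax": 0,"ay": 0,"az": 0}]}}

```text
t: 33.45
tool_pos: [0.5353, -0.1507, 0.0849]
orientation: [-0.27, 0.657, 0.65, 0.271]
ft_force: [1.0, 0.5, 0.1]
gripper_width: 0.713
```

Emit:
{"op": "jog_arm", "data": {"increments": [{"x": 0,"y": 0,"z": 0,"ax": 0,"ay": 0,"az": 0},{"x": 0,"y": 0,"z": 0,"ax": 0,"ay": 0,"az": 0},{"x": 0,"y": 0,"z": 0,"ax": 0,"ay": 0,"az": 0}]}}

```text
t: 33.7
tool_pos: [0.5356, -0.1523, 0.0865]
orientation: [-0.269, 0.657, 0.65, 0.271]
ft_force: [-0.4, -0.6, -1.0]
gripper_width: 0.711
```

Emit:
{"op": "jog_arm", "data": {"increments": [{"x": 0,"y": 0,"z": 0,"ax": 0,"ay": 0,"az": 0},{"x": 0,"y": 0,"z": 0,"ax": 0,"ay": 0,"az": 0},{"x": 0,"y": 0,"z": 0,"ax": 0,"ay": 0,"az": 0},{"x": 0,"y": 0,"z": 0,"ax": 0,"ay": 0,"az": 0},{"x": 0,"y": 0,"z": 0,"ax": 0,"ay": 0,"az": 0},{"x": 0,"y": 0,"z": 0,"ax": 0,"ay": 0,"az": 0}], "fingers": 35, "force": 45}}

```text
t: 34.2
tool_pos: [0.5355, -0.1524, 0.0864]
orientation: [-0.269, 0.657, 0.65, 0.271]
ft_force: [-0.3, -4.1, 3.1]
gripper_width: 0.535
```

Emit:
{"op": "jog_arm", "data": {"increments": [{"x": 0.3,"y": 0,"z": -0.3,"ax": 0,"ay": 0,"az": 0},{"x": 0.55,"y": 0,"z": -0.55,"ax": 0,"ay": 0,"az": 0},{"x": 0.55,"y": 0,"z": -0.55,"ax": 0,"ay": 0,"az": 0},{"x": 0.55,"y": 0,"z": -0.55,"ax": 0,"ay": 0,"az": 0},{"x": 0.55,"y": 0,"z": -0.55,"ax": 0,"ay": 0,"az": 0},{"x": 0.55,"y": 0,"z": -0.55,"ax": 0,"ay": 0,"az": 0},{"x": 0.55,"y": 0,"z": -0.55,"ax": 0,"ay": 0,"az": 0},{"x": 0.55,"y": 0,"z": -0.55,"ax": 0,"ay": 0,"az": 0}]}}

```text
t: 34.87
tool_pos: [0.5355, -0.1519, 0.2054]
orientation: [-0.269, 0.657, 0.65, 0.271]
ft_force: [1.0, 0.2, -2.5]
gripper_width: 0.537
```

```bash
python3 - <<'E'
from h import *
snap('wrist','w16')
p,R,s=cur();print(p,s['q'],s['ft_force'],s['gripper_width']*93)
plan([((.559,.277,.23),RPL(15),19.5)])
E
```

```text
[ 0.53613936 -0.15220783  0.20838725] [-0.62274731  0.0907365   1.65157163  0.64467063  1.8522705  -0.57684892] [0.84236027 0.06881036 2.48932815] 49.71533535997484
[{"x":0.7,"y":0.04,"z":0.62,"ax":0.0,"ay":-0.44,"az":-0.83},{"x":0.71,"y":0.1,"z":0.6,"ax":0.0,"ay":-0.44,"az":-0.82},{"x":0.73,"y":0.17,"z":0.56,"ax":0.0,"ay":-0.44,"az":-0.83},{"x":0.74,"y":0.23,"z":0.52,"ax":0.0,"ay":-0.44,"az":-0.82},{"x":0.74,"y":0.29,"z":0.49,"ax":0.0,"ay":-0.44,"az":-0.83},{"x":0.74,"y":0.36,"z":0.46,"ax":0.0,"ay":-0.44,"az":-0.82},{"x":0.72,"y":0.42,"z":0.42,"ax":0.0,"ay":-0.44,"az":-0.83},{"x":0.7,"y":0.48,"z":0.39,"ax":0.0,"ay":-0.44,"az":-0.82}]
[{"x":0.68,"y":0.54,"z":0.36,"ax":0.0,"ay":-0.44,"az":-0.83},{"x":0.64,"y":0.6,"z":0.33,"ax":0.0,"ay":-0.44,"az":-0.82},{"x":0.6,"y":0.65,"z":0.3,"ax":0.0,"ay":-0.44,"az":-0.83},{"x":0.55,"y":0.7,"z":0.27,"ax":0.0,"ay":-0.44,"az":-0.82},{"x":0.51,"y":0.74,"z":0.25,"ax":0.0,"ay":-0.44,"az":-0.83},{"x":0.45,"y":0.79,"z":0.23,"ax":0.0,"ay":-0.44,"az":-0.83},{"x":0.39,"y":0.83,"z":0.2,"ax":0.0,"ay":-0.44,"az":-0.82},{"x":0.33,"y":0.85,"z":0.2,"ax":0.0,"ay":-0.44,"az":-0.83}]
[{"x":0.26,"y":0.88,"z":0.17,"ax":0.0,"ay":-0.45,"az":-0.82},{"x":0.19,"y":0.9,"z":0.17,"ax":0.0,"ay":-0.44,"az":-0.83},{"x":0.12,"y":0.92,"z":0.16,"ax":0.0,"ay":-0.45,"az":-0.82},{"x":0.05,"y":0.92,"z":0.15,"ax":0.0,"ay":-0.44,"az":-0.83},{"x":-0.03,"y":0.92,"z":0.16,"ax":0.01,"ay":-0.44,"az":-0.82},{"x":-0.1,"y":0.92,"z":0.16,"ax":0.01,"ay":-0.45,"az":-0.83},{"x":-0.16,"y":0.9,"z":0.16,"ax":0.0,"ay":-0.45,"az":-0.82}]
end [0.559  0.2769 0.2299]
```

View pics/w16.png

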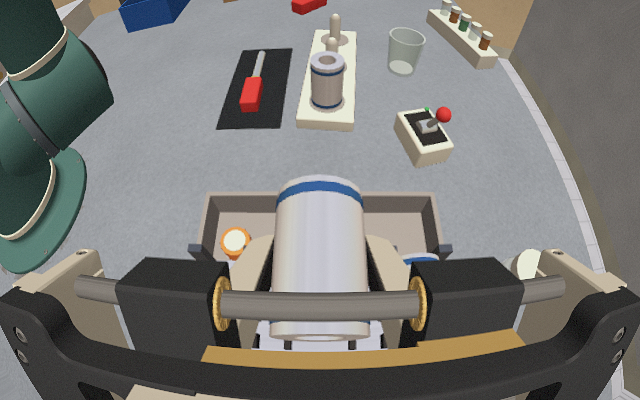

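Emit:
{"op": "jog_arm", "data": {"increments": [{"x": 0.7,"y": 0.04,"z": 0.62,"ax": 0,"ay": -0.44,"az": -0.83},{"x": 0.71,"y": 0.1,"z": 0.6,"ax": 0,"ay": -0.44,"az": -0.82},{"x": 0.73,"y": 0.17,"z": 0.56,"ax": 0,"ay": -0.44,"az": -0.83},{"x": 0.74,"y": 0.23,"z": 0.52,"ax": 0,"ay": -0.44,"az": -0.82},{"x": 0.74,"y": 0.29,"z": 0.49,"ax": 0,"ay": -0.44,"az": -0.83},{"x": 0.74,"y": 0.36,"z": 0.46,"ax": 0,"ay": -0.44,"az": -0.82},{"x": 0.72,"y": 0.42,"z": 0.42,"ax": 0,"ay": -0.44,"az": -0.83},{"x": 0.7,"y": 0.48,"z": 0.39,"ax": 0,"ay": -0.44,"az": -0.82}]}}

```text
t: 35.58
tool_pos: [0.5435, -0.0018, 0.2117]
orientation: [-0.039, 0.435, 0.871, 0.223]
ft_force: [-0.2, -0.1, -2.3]
gripper_width: 0.535
```

Emit:
{"op": "jog_arm", "data": {"increments": [{"x": 0.68,"y": 0.54,"z": 0.36,"ax": 0,"ay": -0.44,"az": -0.83},{"x": 0.64,"y": 0.6,"z": 0.33,"ax": 0,"ay": -0.44,"az": -0.82},{"x": 0.6,"y": 0.65,"z": 0.3,"ax": 0,"ay": -0.44,"az": -0.83},{"x": 0.55,"y": 0.7,"z": 0.27,"ax": 0,"ay": -0.44,"az": -0.82},{"x": 0.51,"y": 0.74,"z": 0.25,"ax": 0,"ay": -0.44,"az": -0.83},{"x": 0.45,"y": 0.79,"z": 0.23,"ax": 0,"ay": -0.44,"az": -0.83},{"x": 0.39,"y": 0.83,"z": 0.2,"ax": 0,"ay": -0.44,"az": -0.82},{"x": 0.33,"y": 0.85,"z": 0.2,"ax": 0,"ay": -0.44,"az": -0.83}]}}

```text
t: 36.25
tool_pos: [0.5513, 0.1477, 0.2194]
orientation: [0.195, 0.148, 0.959, 0.141]
ft_force: [-0.2, -1.1, -1.0]
gripper_width: 0.536
```

Emit:
{"op": "jog_arm", "data": {"increments": [{"x": 0.26,"y": 0.88,"z": 0.17,"ax": 0,"ay": -0.45,"az": -0.82},{"x": 0.19,"y": 0.9,"z": 0.17,"ax": 0,"ay": -0.44,"az": -0.83},{"x": 0.12,"y": 0.92,"z": 0.16,"ax": 0,"ay": -0.45,"az": -0.82},{"x": 0.05,"y": 0.92,"z": 0.15,"ax": 0,"ay": -0.44,"az": -0.83},{"x": -0.03,"y": 0.92,"z": 0.16,"ax": 0.01,"ay": -0.44,"az": -0.82},{"x": -0.1,"y": 0.92,"z": 0.16,"ax": 0.01,"ay": -0.45,"az": -0.83},{"x": -0.16,"y": 0.9,"z": 0.16,"ax": 0,"ay": -0.45,"az": -0.82},{"x": 0,"y": 0,"z": 0,"ax": 0,"ay": 0,"az": 0}]}}

```text
t: 36.92
tool_pos: [0.5575, 0.2795, 0.2246]
orientation: [0.379, -0.123, 0.916, 0.051]
ft_force: [0.5, -0.3, -2.0]
gripper_width: 0.536
```

Emit:
{"op": "jog_arm", "data": {"increments": [{"x": 0,"y": 0,"z": 0,"ax": 0,"ay": 0,"az": 0},{"x": 0,"y": 0,"z": 0,"ax": 0,"ay": 0,"az": 0}]}}

```text
t: 37.08
tool_pos: [0.5584, 0.2769, 0.2257]
orientation: [0.378, -0.119, 0.917, 0.051]
ft_force: [-0.6, -0.4, -1.2]
gripper_width: 0.535
```

```bash
python3 - <<'E'
from h import *
snap('wrist','w17')
p,R,s=cur();print(p,R.round(3),s['q'],s['ft_force'],s['gripper_width']*93)
plan([((.559,.277,.14),RPL(15),15),((.559,.277,.09),RPL(15),14),((.559,.277,.066),RPL(15),6)])
E
```

```text
[0.55865772 0.27657376 0.22590742] [[-0.686 -0.257  0.68 ]
 [-0.179  0.966  0.184]
 [-0.705  0.004 -0.709]] [ 0.49097841 -0.4093623   2.06294073 -0.23957437  0.73319032 -1.22297784] [ 0.97822367  0.01115975 -2.45583855] 49.632762863772285
[{"x":0.5,"y":0.0,"z":0.51,"ax":0.0,"ay":-0.01,"az":-0.01},{"x":0.5,"y":0.0,"z":0.51,"ax":0.0,"ay":0.0,"az":-0.01},{"x":0.51,"y":0.0,"z":0.51,"ax":0.0,"ay":-0.01,"az":-0.01},{"x":0.5,"y":0.0,"z":0.51,"ax":0.0,"ay":0.0,"az":0.0},{"x":0.5,"y":0.0,"z":0.51,"ax":0.01,"ay":-0.01,"az":-0.01},{"x":0.51,"y":0.01,"z":0.51,"ax":0.0,"ay":0.0,"az":0.0},{"x":0.44,"y":0.0,"z":0.44,"ax":0.0,"ay":0.0,"az":0.0},{"x":0.44,"y":0.0,"z":0.44,"ax":0.0,"ay":0.0,"az":0.0}]
[{"x":0.44,"y":0.0,"z":0.44,"ax":0.0,"ay":0.0,"az":0.0},{"x":0.44,"y":0.0,"z":0.45,"ax":0.0,"ay":0.0,"az":0.0},{"x":0.17,"y":0.0,"z":0.17,"ax":0.0,"ay":0.0,"az":0.0},{"x":0.17,"y":0.0,"z":0.17,"ax":0.0,"ay":0.0,"az":0.0},{"x":0.17,"y":0.0,"z":0.17,"ax":0.0,"ay":0.0,"az":0.0},{"x":0.17,"y":0.0,"z":0.17,"ax":0.0,"ay":0.0,"az":0.0},{"x":0.17,"y":0.0,"z":0.16,"ax":0.0,"ay":0.0,"az":0.0}]
end [0.559  0.2771 0.0661]
```

View pics/w17.png

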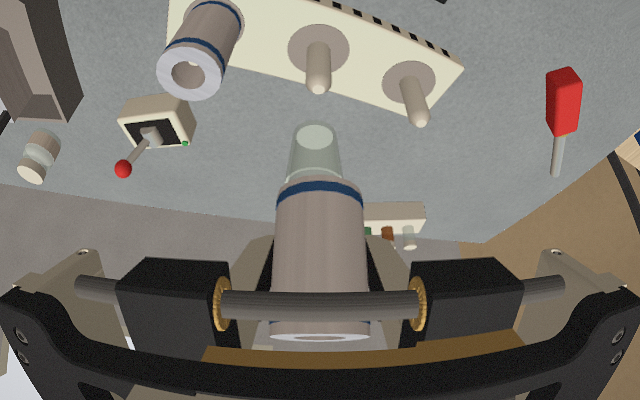

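Emit:
{"op": "jog_arm", "data": {"increments": [{"x": 0.5,"y": 0,"z": 0.51,"ax": 0,"ay": 0,"az": -0.01},{"x": 0.5,"y": 0,"z": 0.51,"ax": 0,"ay": 0,"az": -0.01},{"x": 0.5,"y": 0,"z": 0.51,"ax": 0,"ay": -0.01,"az": -0.01},{"x": 0.5,"y": 0,"z": 0.51,"ax": 0,"ay": 0,"az": 0},{"x": 0.5,"y": 0,"z": 0.51,"ax": 0.01,"ay": -0.01,"az": 0},{"x": 0.5,"y": 0.01,"z": 0.51,"ax": 0,"ay": 0,"az": 0},{"x": 0.44,"y": 0,"z": 0.44,"ax": 0,"ay": 0,"az": 0}]}}

```text
t: 37.72
tool_pos: [0.5595, 0.2766, 0.1268]
orientation: [0.379, -0.12, 0.916, 0.05]
ft_force: [0.4, -0.5, -2.5]
gripper_width: 0.537
```

Emit:
{"op": "jog_arm", "data": {"increments": [{"x": 0.44,"y": 0,"z": 0.44,"ax": 0,"ay": 0,"az": 0},{"x": 0.44,"y": 0,"z": 0.44,"ax": 0,"ay": 0,"az": 0},{"x": 0.4,"y": 0,"z": 0.4,"ax": 0,"ay": 0,"az": 0},{"x": 0.2,"y": 0,"z": 0.2,"ax": 0,"ay": 0,"az": 0}]}}

```text
t: 38.05
tool_pos: [0.5588, 0.2772, 0.0837]
orientation: [0.379, -0.121, 0.916, 0.05]
ft_force: [0.2, -0.5, -2.5]
gripper_width: 0.538
```

```bash
python3 - <<'E'
from h import *
p,R,s=cur();print(p,s['ft_force'])
plan([((.559,.277,.066),RPL(15),5)])
E
```

```text
[0.55879882 0.27721628 0.08367579] [ 0.21358642 -0.51037634 -2.52901613]
[{"x":0.15,"y":0.0,"z":0.16,"ax":0.0,"ay":0.0,"az":0.0},{"x":0.16,"y":-0.01,"z":0.16,"ax":0.0,"ay":-0.01,"az":0.0},{"x":0.15,"y":0.0,"z":0.15,"ax":0.0,"ay":0.0,"az":0.0},{"x":0.16,"y":0.0,"z":0.16,"ax":0.0,"ay":-0.01,"az":0.01}]
end [0.559 0.277 0.066]
```

Emit:
{"op": "jog_arm", "data": {"increments": [{"x": 0.15,"y": 0,"z": 0.15,"ax": 0,"ay": 0,"az": 0},{"x": 0.15,"y": 0,"z": 0.15,"ax": 0,"ay": 0,"az": 0},{"x": 0.15,"y": 0,"z": 0.15,"ax": 0,"ay": 0,"az": 0},{"x": 0.1,"y": 0,"z": 0.1,"ax": 0,"ay": 0,"az": 0},{"x": 0,"y": 0,"z": 0,"ax": 0,"ay": 0,"az": 0}]}}

```text
t: 38.47
tool_pos: [0.5592, 0.2777, 0.0701]
orientation: [0.379, -0.121, 0.916, 0.05]
ft_force: [-1.8, 0.0, 1.3]
gripper_width: 0.535
```

Emit:
{"op": "jog_arm", "data": {"increments": [{"x": 0.08,"y": 0,"z": 0.08,"ax": 0,"ay": 0,"az": 0},{"x": 0.05,"y": 0,"z": 0.05,"ax": 0,"ay": 0,"az": 0},{"x": 0,"y": 0,"z": 0,"ax": 0,"ay": 0,"az": 0}]}}

```text
t: 38.72
tool_pos: [0.5604, 0.2783, 0.0695]
orientation: [0.381, -0.121, 0.915, 0.05]
ft_force: [-10.9, -2.6, 19.7]
gripper_width: 0.534
```

```bash
python3 - <<'E'
from h import *
snap('side','side18')
im=load('side18')[0]; cv2.imwrite('pics/c18.png',cv2.resize(im[100:200,230:350,::-1],None,fx=6,fy=6,interpolation=cv2.INTER_CUBIC))
snap('wrist','w18')
E
```

```text
(no output)
```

View pics/c18.png

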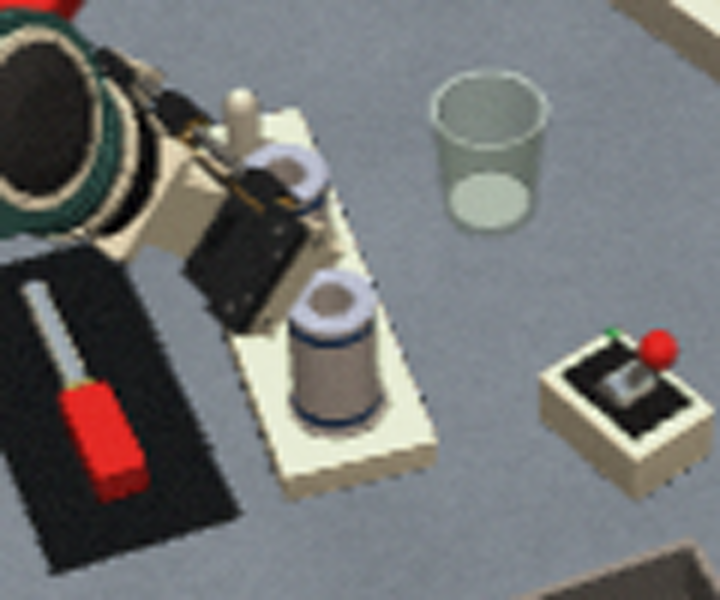

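View pics/w18.png

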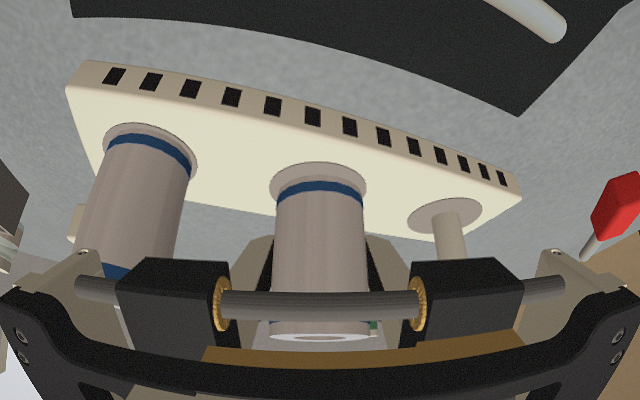

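Emit:
{"op": "jog_arm", "data": {"increments": [{"x": 0,"y": 0,"z": 0,"ax": 0,"ay": 0,"az": 0},{"x": 0,"y": 0,"z": 0,"ax": 0,"ay": 0,"az": 0},{"x": 0,"y": 0,"z": 0,"ax": 0,"ay": 0,"az": 0},{"x": 0,"y": 0,"z": 0,"ax": 0,"ay": 0,"az": 0}], "fingers": 66}}

```text
t: 39.15
tool_pos: [0.5604, 0.2783, 0.0696]
orientation: [0.381, -0.121, 0.915, 0.051]
ft_force: [-9.1, -1.8, 19.4]
gripper_width: 0.709
```

Emit:
{"op": "jog_arm", "data": {"increments": [{"x": 0,"y": 0,"z": -0.5,"ax": 0,"ay": 0,"az": 0},{"x": 0,"y": 0,"z": -1,"ax": 0,"ay": 0,"az": 0},{"x": 0,"y": 0,"z": -1,"ax": 0,"ay": 0,"az": 0},{"x": 0,"y": 0,"z": -1,"ax": 0,"ay": 0,"az": 0},{"x": 0,"y": 0,"z": -1,"ax": 0,"ay": 0,"az": 0},{"x": -0.3,"y": 0,"z": -0.7,"ax": 0,"ay": 0,"az": 0},{"x": -0.7,"y": 0,"z": -0.7,"ax": 0,"ay": 0,"az": 0},{"x": -0.7,"y": 0,"z": -0.7,"ax": 0,"ay": 0,"az": 0}]}}

```text
t: 39.82
tool_pos: [0.4918, 0.2597, 0.1853]
orientation: [0.38, -0.121, 0.916, 0.05]
ft_force: [0.0, 0.2, 0.9]
gripper_width: 0.711
```

```bash
python3 - <<'E'
from h import *
snap('side','side19');snap('wrist','w19')
im=load('side19')[0]; cv2.imwrite('pics/c19.png',cv2.resize(im[100:200,230:350,::-1],None,fx=6,fy=6,interpolation=cv2.INTER_CUBIC))
p,R,s=cur();print(p,s['q'],s['ft_force'])
T=S(0,-.09,.085); back=-RG[:,2]
plan([((.545,.13,.22),mid(R,RG,.35),19.5),(T+back*.1,RG,19.5)])
E
```

```text
[0.49311541 0.26026787 0.18874121] [ 0.53718541 -0.56906492  2.23003301 -0.2912438   0.72947013 -1.15468247] [ 0.30453845 -0.08725776  0.50508377]
[{"x":-0.21,"y":-0.87,"z":-0.07,"ax":0.0,"ay":0.45,"az":0.83},{"x":-0.28,"y":-0.85,"z":-0.07,"ax":0.0,"ay":0.45,"az":0.83},{"x":-0.35,"y":-0.82,"z":-0.1,"ax":0.0,"ay":0.45,"az":0.83},{"x":-0.42,"y":-0.79,"z":-0.11,"ax":0.0,"ay":0.44,"az":0.83},{"x":-0.48,"y":-0.75,"z":-0.13,"ax":0.0,"ay":0.45,"az":0.83},{"x":-0.53,"y":-0.7,"z":-0.16,"ax":0.01,"ay":0.44,"az":0.84},{"x":-0.59,"y":-0.66,"z":-0.18,"ax":0.0,"ay":0.45,"az":0.83},{"x":-0.63,"y":-0.6,"z":-0.21,"ax":0.01,"ay":0.44,"az":0.84}]
[{"x":-0.52,"y":-0.81,"z":0.02,"ax":0.0,"ay":0.35,"az":0.65},{"x":-0.58,"y":-0.78,"z":0.0,"ax":0.0,"ay":0.35,"az":0.65},{"x":-0.63,"y":-0.74,"z":-0.03,"ax":0.0,"ay":0.35,"az":0.65},{"x":-0.68,"y":-0.69,"z":-0.05,"ax":0.0,"ay":0.35,"az":0.65},{"x":-0.72,"y":-0.64,"z":-0.07,"ax":0.0,"ay":0.35,"az":0.65},{"x":-0.76,"y":-0.59,"z":-0.1,"ax":0.0,"ay":0.35,"az":0.65},{"x":-0.8,"y":-0.54,"z":-0.13,"ax":0.0,"ay":0.35,"az":0.65},{"x":-0.82,"y":-0.49,"z":-0.16,"ax":0.0,"ay":0.35,"az":0.65}]
[{"x":-0.85,"y":-0.42,"z":-0.19,"ax":0.0,"ay":0.35,"az":0.65},{"x":-0.87,"y":-0.37,"z":-0.22,"ax":0.0,"ay":0.35,"az":0.65},{"x":-0.88,"y":-0.31,"z":-0.26,"ax":0.0,"ay":0.35,"az":0.65},{"x":-0.89,"y":-0.25,"z":-0.28,"ax":0.0,"ay":0.35,"az":0.65},{"x":-0.89,"y":-0.19,"z":-0.32,"ax":0.0,"ay":0.35,"az":0.65},{"x":-0.9,"y":-0.13,"z":-0.35,"ax":0.01,"ay":0.35,"az":0.65},{"x":-0.88,"y":-0.07,"z":-0.39,"ax":0.0,"ay":0.35,"az":0.65},{"x":-0.88,"y":0.0,"z":-0.41,"ax":0.0,"ay":0.34,"az":0.65}]
[{"x":-0.86,"y":0.05,"z":-0.45,"ax":0.01,"ay":0.35,"az":0.66},{"x":-0.83,"y":0.11,"z":-0.48,"ax":0.0,"ay":0.34,"az":0.65},{"x":-0.81,"y":0.16,"z":-0.51,"ax":0.01,"ay":0.35,"az":0.66}]
end [ 0.6247 -0.2236  0.1558]
```

View pics/c19.png

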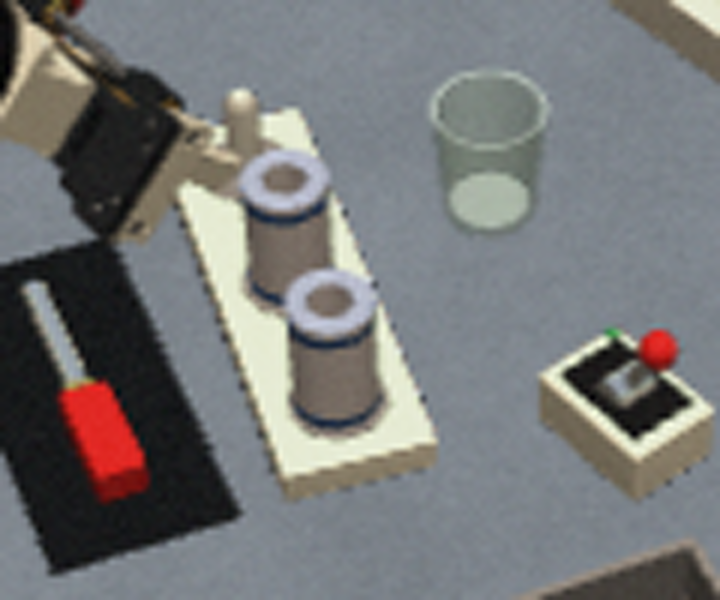

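Emit:
{"op": "jog_arm", "data": {"increments": [{"x": -0.21,"y": -0.87,"z": -0.07,"ax": 0,"ay": 0.45,"az": 0.83},{"x": -0.28,"y": -0.85,"z": -0.07,"ax": 0,"ay": 0.45,"az": 0.83},{"x": -0.35,"y": -0.82,"z": -0.1,"ax": 0,"ay": 0.45,"az": 0.83},{"x": -0.42,"y": -0.79,"z": -0.11,"ax": 0,"ay": 0.44,"az": 0.83},{"x": -0.48,"y": -0.75,"z": -0.13,"ax": 0,"ay": 0.45,"az": 0.83},{"x": -0.53,"y": -0.7,"z": -0.16,"ax": 0.01,"ay": 0.44,"az": 0.84},{"x": -0.59,"y": -0.66,"z": -0.18,"ax": 0,"ay": 0.45,"az": 0.83},{"x": -0.63,"y": -0.6,"z": -0.21,"ax": 0.01,"ay": 0.44,"az": 0.84}]}}

```text
t: 40.58
tool_pos: [0.5446, 0.1285, 0.2156]
orientation: [0.165, 0.193, 0.955, 0.152]
ft_force: [-0.8, 0.4, 0.2]
gripper_width: 0.711
```

Emit:
{"op": "jog_arm", "data": {"increments": [{"x": -0.52,"y": -0.81,"z": 0.02,"ax": 0,"ay": 0.35,"az": 0.65},{"x": -0.58,"y": -0.78,"z": 0,"ax": 0,"ay": 0.35,"az": 0.65},{"x": -0.63,"y": -0.74,"z": -0.03,"ax": 0,"ay": 0.35,"az": 0.65},{"x": -0.68,"y": -0.69,"z": -0.05,"ax": 0,"ay": 0.35,"az": 0.65},{"x": -0.72,"y": -0.64,"z": -0.07,"ax": 0,"ay": 0.35,"az": 0.65},{"x": -0.76,"y": -0.59,"z": -0.1,"ax": 0,"ay": 0.35,"az": 0.65},{"x": -0.8,"y": -0.54,"z": -0.13,"ax": 0,"ay": 0.35,"az": 0.65},{"x": -0.82,"y": -0.49,"z": -0.16,"ax": 0,"ay": 0.35,"az": 0.65}]}}

```text
t: 41.25
tool_pos: [0.5778, -0.0208, 0.188]
orientation: [-0.021, 0.417, 0.882, 0.217]
ft_force: [0.3, 0.3, 1.0]
gripper_width: 0.707
```

Emit:
{"op": "jog_arm", "data": {"increments": [{"x": -0.85,"y": -0.42,"z": -0.19,"ax": 0,"ay": 0.35,"az": 0.65},{"x": -0.87,"y": -0.37,"z": -0.22,"ax": 0,"ay": 0.35,"az": 0.65},{"x": -0.88,"y": -0.31,"z": -0.26,"ax": 0,"ay": 0.35,"az": 0.65},{"x": -0.89,"y": -0.25,"z": -0.28,"ax": 0,"ay": 0.35,"az": 0.65},{"x": -0.89,"y": -0.19,"z": -0.32,"ax": 0,"ay": 0.35,"az": 0.65},{"x": -0.9,"y": -0.13,"z": -0.35,"ax": 0.01,"ay": 0.35,"az": 0.65},{"x": -0.88,"y": -0.07,"z": -0.39,"ax": 0,"ay": 0.35,"az": 0.65},{"x": -0.88,"y": 0,"z": -0.41,"ax": 0,"ay": 0.34,"az": 0.65}]}}

```text
t: 41.92
tool_pos: [0.6113, -0.1696, 0.1609]
orientation: [-0.206, 0.603, 0.726, 0.26]
ft_force: [0.6, 0.4, 0.2]
gripper_width: 0.708
```

Emit:
{"op": "jog_arm", "data": {"increments": [{"x": -0.86,"y": 0.05,"z": -0.45,"ax": 0.01,"ay": 0.35,"az": 0.66},{"x": -0.83,"y": 0.11,"z": -0.48,"ax": 0,"ay": 0.34,"az": 0.65},{"x": -0.81,"y": 0.16,"z": -0.51,"ax": 0.01,"ay": 0.35,"az": 0.66},{"x": 0,"y": 0,"z": 0,"ax": 0,"ay": 0,"az": 0},{"x": 0,"y": 0,"z": 0,"ax": 0,"ay": 0,"az": 0}]}}

```text
t: 42.33
tool_pos: [0.6234, -0.2254, 0.1501]
orientation: [-0.271, 0.659, 0.649, 0.269]
ft_force: [0.2, 0.1, -0.3]
gripper_width: 0.709
```

```bash
python3 - <<'E'
from h import *
snap('wrist','w20')
p,R,s=cur();print(p,s['q'],s['ft_force'])
T=S(0,-.09,.085); back=-RG[:,2]
plan([(T+back*.1,RG,19),(T,RG,15)])
E
```

```text
[ 0.62349708 -0.22460441  0.15091911] [-0.63217131  0.36796085  1.42258095  0.63026517  1.8228003  -0.60805755] [-0.6747673 -0.0456492  0.8966561]
[{"x":0.21,"y":0.06,"z":-0.13,"ax":-0.04,"ay":0.03,"az":-0.05},{"x":0.0,"y":0.0,"z":0.71,"ax":0.0,"ay":0.0,"az":0.0},{"x":0.0,"y":0.0,"z":0.72,"ax":0.0,"ay":0.0,"az":0.0},{"x":0.0,"y":0.0,"z":0.71,"ax":0.0,"ay":0.0,"az":0.0},{"x":0.0,"y":0.0,"z":0.71,"ax":0.0,"ay":0.0,"az":0.0},{"x":0.0,"y":0.0,"z":0.72,"ax":0.0,"ay":0.0,"az":0.0},{"x":-0.01,"y":0.0,"z":0.71,"ax":0.0,"ay":0.0,"az":0.0},{"x":0.0,"y":0.0,"z":0.72,"ax":0.0,"ay":0.0,"az":0.0}]
end [ 0.6255 -0.1529  0.0849]
```

View pics/w20.png

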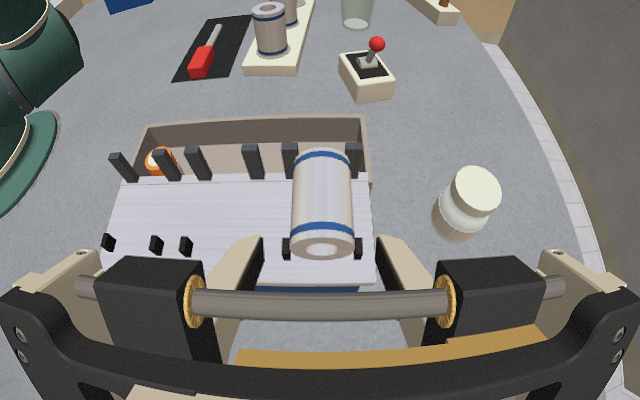

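Emit:
{"op": "jog_arm", "data": {"increments": [{"x": 0.21,"y": 0.06,"z": -0.13,"ax": -0.04,"ay": 0.03,"az": -0.05},{"x": 0,"y": 0,"z": 0.71,"ax": 0,"ay": 0,"az": 0},{"x": 0,"y": 0,"z": 0.71,"ax": 0,"ay": 0,"az": 0},{"x": 0,"y": 0,"z": 0.71,"ax": 0,"ay": 0,"az": 0},{"x": 0,"y": 0,"z": 0.71,"ax": 0,"ay": 0,"az": 0},{"x": 0,"y": 0,"z": 0.71,"ax": 0,"ay": 0,"az": 0},{"x": 0,"y": 0,"z": 0.71,"ax": 0,"ay": 0,"az": 0},{"x": 0,"y": 0,"z": 0.71,"ax": 0,"ay": 0,"az": 0}]}}

```text
t: 43.05
tool_pos: [0.6254, -0.1516, 0.085]
orientation: [-0.269, 0.656, 0.65, 0.272]
ft_force: [0.2, -1.1, -0.5]
gripper_width: 0.71
```

Emit:
{"op": "jog_arm", "data": {"increments": [{"x": 0,"y": 0,"z": 0,"ax": 0,"ay": 0,"az": 0},{"x": 0,"y": 0,"z": 0,"ax": 0,"ay": 0,"az": 0},{"x": 0,"y": 0,"z": 0,"ax": 0,"ay": 0,"az": 0}]}}

```text
t: 43.3
tool_pos: [0.6257, -0.1532, 0.0867]
orientation: [-0.269, 0.656, 0.65, 0.272]
ft_force: [0.7, -0.1, 0.9]
gripper_width: 0.709
```

```bash
python3 - <<'E'
from h import *
p,R,s=cur();print(p,S(0,-.09,.085))
plan([(S(0,-.09,.085),RG,15)])
E
```

```text
[ 0.6257414  -0.15323141  0.08670432] [ 0.6254955  -0.15289996  0.085     ]
[{"x":-0.05,"y":-0.01,"z":0.07,"ax":0.01,"ay":0.0,"az":0.01}]
end [ 0.6255 -0.1529  0.085 ]
```

Emit:
{"op": "jog_arm", "data": {"increments": [{"x": -0.05,"y": -0.01,"z": 0.07,"ax": 0,"ay": 0,"az": 0},{"x": 0,"y": 0,"z": 0,"ax": 0,"ay": 0,"az": 0},{"x": 0,"y": 0,"z": 0,"ax": 0,"ay": 0,"az": 0},{"x": 0,"y": 0,"z": 0,"ax": 0,"ay": 0,"az": 0},{"x": 0,"y": 0,"z": 0,"ax": 0,"ay": 0,"az": 0},{"x": 0,"y": 0,"z": 0,"ax": 0,"ay": 0,"az": 0},{"x": 0,"y": 0,"z": 0,"ax": 0,"ay": 0,"az": 0}], "fingers": 35, "force": 45}}

```text
t: 43.88
tool_pos: [0.6254, -0.1529, 0.0848]
orientation: [-0.269, 0.656, 0.65, 0.272]
ft_force: [0.5, -2.3, 2.0]
gripper_width: 0.533
```

Emit:
{"op": "jog_arm", "data": {"increments": [{"x": 0.3,"y": 0,"z": -0.3,"ax": 0,"ay": 0,"az": 0},{"x": 0.55,"y": 0,"z": -0.55,"ax": 0,"ay": 0,"az": 0},{"x": 0.55,"y": 0,"z": -0.55,"ax": 0,"ay": 0,"az": 0},{"x": 0.55,"y": 0,"z": -0.55,"ax": 0,"ay": 0,"az": 0},{"x": 0.55,"y": 0,"z": -0.55,"ax": 0,"ay": 0,"az": 0},{"x": 0.55,"y": 0,"z": -0.55,"ax": 0,"ay": 0,"az": 0},{"x": 0.55,"y": 0,"z": -0.55,"ax": 0,"ay": 0,"az": 0},{"x": 0.55,"y": 0,"z": -0.55,"ax": 0,"ay": 0,"az": 0}]}}

```text
t: 44.55
tool_pos: [0.6252, -0.1527, 0.2039]
orientation: [-0.269, 0.656, 0.65, 0.272]
ft_force: [-0.4, -0.6, -1.7]
gripper_width: 0.538
```

```bash
python3 - <<'E'
from h import *
p,R,s=cur();print(p,s['q'],s['ft_force'],s['gripper_width']*93)
print(RPL(-5).round(3)); rv=Ro.from_matrix(R.T@RPL(-5)).as_rotvec(); print((R@Ro.from_rotvec(rv*.5).as_matrix()).round(2))
plan([((.569,.376,.235),RPL(-5),19.5)])
E
```

```text
[ 0.62518256 -0.15270369  0.20386028] [-0.55121472  0.25486128  1.47432524  0.6762909   1.82091933 -0.50895217] [-0.42048655 -0.61762139 -1.71407075] 49.99589175853662
[[-0.704  0.087  0.704]
 [ 0.062  0.996 -0.062]
 [-0.707 -0.    -0.707]]
[[-0.67  0.7   0.23]
 [ 0.74  0.64  0.21]
 [-0.    0.32 -0.95]]
[{"x":0.71,"y":-0.11,"z":0.63,"ax":0.0,"ay":-0.42,"az":-0.56},{"x":0.73,"y":-0.07,"z":0.59,"ax":0.0,"ay":-0.42,"az":-0.56},{"x":0.77,"y":-0.02,"z":0.57,"ax":0.0,"ay":-0.42,"az":-0.56},{"x":0.79,"y":0.02,"z":0.52,"ax":0.0,"ay":-0.42,"az":-0.56},{"x":0.81,"y":0.07,"z":0.5,"ax":0.0,"ay":-0.42,"az":-0.56},{"x":0.83,"y":0.12,"z":0.45,"ax":0.0,"ay":-0.42,"az":-0.55},{"x":0.83,"y":0.17,"z":0.42,"ax":0.0,"ay":-0.42,"az":-0.56},{"x":0.85,"y":0.21,"z":0.39,"ax":0.0,"ay":-0.42,"az":-0.56}]
[{"x":0.84,"y":0.26,"z":0.34,"ax":0.0,"ay":-0.43,"az":-0.55},{"x":0.85,"y":0.32,"z":0.31,"ax":0.0,"ay":-0.42,"az":-0.56},{"x":0.83,"y":0.36,"z":0.27,"ax":0.0,"ay":-0.42,"az":-0.56},{"x":0.83,"y":0.41,"z":0.24,"ax":0.0,"ay":-0.43,"az":-0.55},{"x":0.81,"y":0.46,"z":0.2,"ax":0.0,"ay":-0.42,"az":-0.56},{"x":0.79,"
[... 228 characters left out ...]
{"x":0.67,"y":0.68,"z":0.03,"ax":0.0,"ay":-0.43,"az":-0.56},{"x":0.63,"y":0.71,"z":0.0,"ax":0.01,"ay":-0.42,"az":-0.56},{"x":0.58,"y":0.75,"z":-0.02,"ax":0.0,"ay":-0.43,"az":-0.55},{"x":0.54,"y":0.78,"z":-0.05,"ax":0.01,"ay":-0.42,"az":-0.56},{"x":0.49,"y":0.82,"z":-0.07,"ax":0.0,"ay":-0.43,"az":-0.55},{"x":0.44,"y":0.84,"z":-0.1,"ax":0.01,"ay":-0.42,"az":-0.56},{"x":0.39,"y":0.86,"z":-0.11,"ax":0.0,"ay":-0.43,"az":-0.55}]
[{"x":0.33,"y":0.88,"z":-0.13,"ax":0.01,"ay":-0.42,"az":-0.55},{"x":0.27,"y":0.9,"z":-0.14,"ax":0.0,"ay":-0.43,"az":-0.56},{"x":0.21,"y":0.92,"z":-0.15,"ax":0.01,"ay":-0.42,"az":-0.55},{"x":0.15,"y":0.92,"z":-0.17,"ax":0.0,"ay":-0.43,"az":-0.56}]
end [0.5689 0.376  0.235 ]
```

Emit:
{"op": "jog_arm", "data": {"increments": [{"x": 0.71,"y": -0.11,"z": 0.63,"ax": 0,"ay": -0.42,"az": -0.56},{"x": 0.73,"y": -0.07,"z": 0.59,"ax": 0,"ay": -0.42,"az": -0.56},{"x": 0.77,"y": -0.02,"z": 0.57,"ax": 0,"ay": -0.42,"az": -0.56},{"x": 0.79,"y": 0.02,"z": 0.52,"ax": 0,"ay": -0.42,"az": -0.56},{"x": 0.81,"y": 0.07,"z": 0.5,"ax": 0,"ay": -0.42,"az": -0.56},{"x": 0.83,"y": 0.12,"z": 0.45,"ax": 0,"ay": -0.42,"az": -0.55},{"x": 0.83,"y": 0.17,"z": 0.42,"ax": 0,"ay": -0.42,"az": -0.56},{"x": 0.85,"y": 0.21,"z": 0.39,"ax": 0,"ay": -0.42,"az": -0.56}]}}

```text
t: 45.22
tool_pos: [0.609, -0.0008, 0.212]
orientation: [-0.081, 0.525, 0.821, 0.209]
ft_force: [0.7, 0.3, -3.0]
gripper_width: 0.537
```

Emit:
{"op": "jog_arm", "data": {"increments": [{"x": 0.84,"y": 0.26,"z": 0.34,"ax": 0,"ay": -0.43,"az": -0.55},{"x": 0.85,"y": 0.32,"z": 0.31,"ax": 0,"ay": -0.42,"az": -0.56},{"x": 0.83,"y": 0.36,"z": 0.27,"ax": 0,"ay": -0.42,"az": -0.56},{"x": 0.83,"y": 0.41,"z": 0.24,"ax": 0,"ay": -0.43,"az": -0.55},{"x": 0.81,"y": 0.46,"z": 0.2,"ax": 0,"ay": -0.42,"az": -0.56},{"x": 0.79,"y": 0.5,"z": 0.16,"ax": 0,"ay": -0.42,"az": -0.55},{"x": 0.76,"y": 0.55,"z": 0.13,"ax": 0,"ay": -0.43,"az": -0.56},{"x": 0.74,"y": 0.6,"z": 0.09,"ax": 0,"ay": -0.42,"az": -0.56}]}}

```text
t: 45.88
tool_pos: [0.5928, 0.1505, 0.2212]
orientation: [0.114, 0.35, 0.921, 0.127]
ft_force: [-0.4, -0.9, -0.9]
gripper_width: 0.533
```

Emit:
{"op": "jog_arm", "data": {"increments": [{"x": 0.7,"y": 0.63,"z": 0.07,"ax": 0,"ay": -0.42,"az": -0.55},{"x": 0.67,"y": 0.68,"z": 0.03,"ax": 0,"ay": -0.43,"az": -0.56},{"x": 0.63,"y": 0.71,"z": 0,"ax": 0.01,"ay": -0.42,"az": -0.56},{"x": 0.58,"y": 0.75,"z": -0.02,"ax": 0,"ay": -0.43,"az": -0.55},{"x": 0.54,"y": 0.78,"z": -0.05,"ax": 0.01,"ay": -0.42,"az": -0.56},{"x": 0.49,"y": 0.82,"z": -0.07,"ax": 0,"ay": -0.43,"az": -0.55},{"x": 0.44,"y": 0.84,"z": -0.1,"ax": 0.01,"ay": -0.42,"az": -0.56},{"x": 0.39,"y": 0.86,"z": -0.11,"ax": 0,"ay": -0.43,"az": -0.55}]}}

```text
t: 46.55
tool_pos: [0.5767, 0.3016, 0.23]
orientation: [0.299, 0.147, 0.942, 0.033]
ft_force: [0.6, -0.1, -1.0]
gripper_width: 0.538
```

Emit:
{"op": "jog_arm", "data": {"increments": [{"x": 0.33,"y": 0.88,"z": -0.13,"ax": 0.01,"ay": -0.42,"az": -0.55},{"x": 0.27,"y": 0.9,"z": -0.14,"ax": 0,"ay": -0.43,"az": -0.56},{"x": 0.21,"y": 0.92,"z": -0.15,"ax": 0.01,"ay": -0.42,"az": -0.55},{"x": 0.15,"y": 0.92,"z": -0.17,"ax": 0,"ay": -0.43,"az": -0.56},{"x": 0,"y": 0,"z": 0,"ax": 0,"ay": 0,"az": 0},{"x": 0,"y": 0,"z": 0,"ax": 0,"ay": 0,"az": 0},{"x": 0,"y": 0,"z": 0,"ax": 0,"ay": 0,"az": 0}]}}

```text
t: 47.13
tool_pos: [0.569, 0.3757, 0.2337]
orientation: [0.382, 0.041, 0.923, -0.016]
ft_force: [-0.6, 0.8, -1.3]
gripper_width: 0.535
```

```bash
python3 - <<'E'
from h import *
snap('wrist','w21');snap('side','side21')
p,R,s=cur();print(p,R.round(3),s['q'],s['ft_force'],s['gripper_width']*93)
plan([((.569,.376,.14),RPL(-5),15),((.569,.376,.09),RPL(-5),12)])
E
```

```text
[0.56933314 0.37523245 0.23391072] [[-0.704  0.089  0.704]
 [ 0.064  0.996 -0.062]
 [-0.707  0.002 -0.707]] [ 0.76815885 -0.1451751   1.8410389  -0.69203818  0.99052451 -0.45883874] [ 0.73497152  0.02232164 -0.88969654] 49.49674556850533
[{"x":0.48,"y":0.0,"z":0.47,"ax":0.0,"ay":0.0,"az":0.0},{"x":0.47,"y":0.01,"z":0.47,"ax":0.0,"ay":0.0,"az":0.0},{"x":0.48,"y":0.0,"z":0.48,"ax":0.0,"ay":0.0,"az":0.0},{"x":0.47,"y":0.01,"z":0.47,"ax":0.0,"ay":0.0,"az":-0.01},{"x":0.48,"y":0.0,"z":0.47,"ax":0.0,"ay":0.0,"az":0.0},{"x":0.48,"y":0.01,"z":0.47,"ax":0.0,"ay":0.0,"az":-0.01},{"x":0.47,"y":0.0,"z":0.48,"ax":0.0,"ay":0.0,"az":0.0},{"x":0.35,"y":0.0,"z":0.35,"ax":0.0,"ay":0.0,"az":0.0}]
[{"x":0.36,"y":0.0,"z":0.36,"ax":0.0,"ay":0.0,"az":0.0},{"x":0.35,"y":0.0,"z":0.35,"ax":0.0,"ay":0.0,"az":0.0},{"x":0.36,"y":0.0,"z":0.35,"ax":0.0,"ay":0.0,"az":0.0},{"x":0.35,"y":0.0,"z":0.36,"ax":0.0,"ay":0.0,"az":0.0}]
end [0.5691 0.376  0.0899]
```

View pics/w21.png

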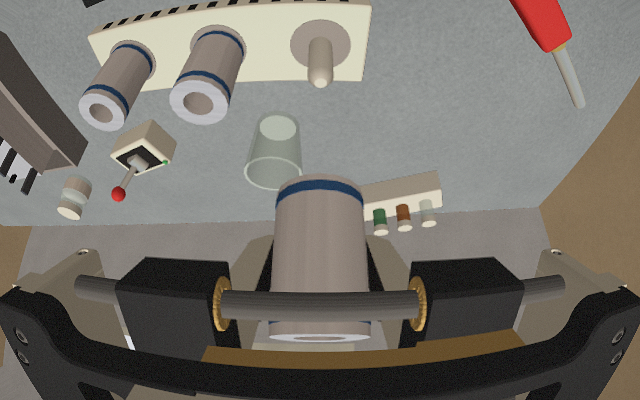

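View pics/side21.png

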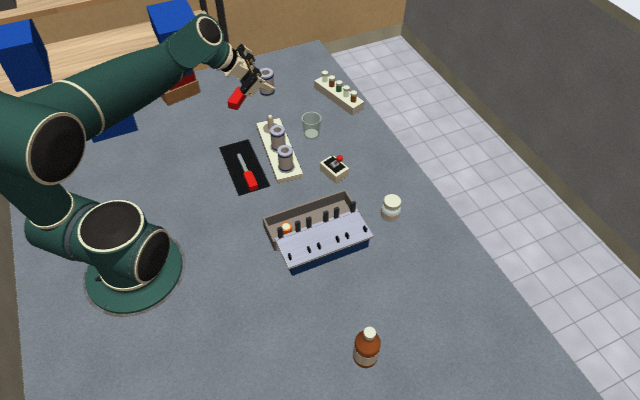

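Emit:
{"op": "jog_arm", "data": {"increments": [{"x": 0.48,"y": 0,"z": 0.47,"ax": 0,"ay": 0,"az": 0},{"x": 0.48,"y": 0.01,"z": 0.47,"ax": 0,"ay": 0,"az": 0},{"x": 0.48,"y": 0,"z": 0.47,"ax": 0,"ay": 0,"az": 0},{"x": 0.48,"y": 0.01,"z": 0.47,"ax": 0,"ay": 0,"az": 0},{"x": 0.48,"y": 0,"z": 0.47,"ax": 0,"ay": 0,"az": 0},{"x": 0.48,"y": 0.01,"z": 0.47,"ax": 0,"ay": 0,"az": 0},{"x": 0.47,"y": 0,"z": 0.47,"ax": 0,"ay": 0,"az": 0},{"x": 0.35,"y": 0,"z": 0.35,"ax": 0,"ay": 0,"az": 0}]}}

```text
t: 47.9
tool_pos: [0.568, 0.3765, 0.1272]
orientation: [0.382, 0.04, 0.923, -0.017]
ft_force: [-0.5, -0.1, -1.5]
gripper_width: 0.537
```

Emit:
{"op": "jog_arm", "data": {"increments": [{"x": 0.36,"y": 0,"z": 0.36,"ax": 0,"ay": 0,"az": 0},{"x": 0.35,"y": 0,"z": 0.35,"ax": 0,"ay": 0,"az": 0},{"x": 0.35,"y": 0,"z": 0.35,"ax": 0,"ay": 0,"az": 0},{"x": 0.35,"y": 0,"z": 0.35,"ax": 0,"ay": 0,"az": 0},{"x": 0,"y": 0,"z": 0,"ax": 0,"ay": 0,"az": 0}]}}

```text
t: 48.32
tool_pos: [0.5677, 0.3762, 0.087]
orientation: [0.381, 0.04, 0.923, -0.017]
ft_force: [0.0, -1.1, -2.8]
gripper_width: 0.538
```

```bash
python3 - <<'E'
from h import *
snap('wrist','w22')
p,R,s=cur();print(p,s['ft_force'])
plan([((.569,.376,.067),RPL(-5),5)])
E
```

```text
[0.5679834  0.37642149 0.08831344] [-0.22753714 -0.44362354 -1.46929931]
[{"x":0.14,"y":0.0,"z":0.16,"ax":0.0,"ay":0.0,"az":0.0},{"x":0.15,"y":-0.01,"z":0.16,"ax":0.0,"ay":0.0,"az":0.0},{"x":0.14,"y":0.0,"z":0.15,"ax":0.0,"ay":0.0,"az":0.0},{"x":0.14,"y":0.0,"z":0.16,"ax":0.0,"ay":-0.01,"az":0.0},{"x":0.15,"y":-0.01,"z":0.16,"ax":-0.01,"ay":0.0,"az":0.01}]
end [0.5689 0.3759 0.067 ]
```

View pics/w22.png

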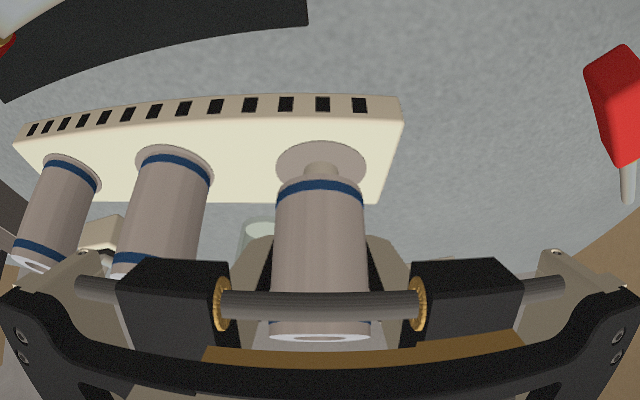

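Emit:
{"op": "jog_arm", "data": {"increments": [{"x": 0.14,"y": 0,"z": 0.16,"ax": 0,"ay": 0,"az": 0},{"x": 0.14,"y": 0,"z": 0.16,"ax": 0,"ay": 0,"az": 0},{"x": 0.14,"y": 0,"z": 0.16,"ax": 0,"ay": 0,"az": 0}]}}

```text
t: 48.62
tool_pos: [0.5693, 0.3768, 0.0771]
orientation: [0.383, 0.04, 0.923, -0.016]
ft_force: [-0.0, -0.2, -1.8]
gripper_width: 0.535
```

Emit:
{"op": "jog_arm", "data": {"increments": [{"x": 0.12,"y": 0,"z": 0.12,"ax": 0,"ay": 0,"az": 0},{"x": 0.1,"y": 0,"z": 0.1,"ax": 0,"ay": 0,"az": 0},{"x": 0,"y": 0,"z": 0,"ax": 0,"ay": 0,"az": 0},{"x": 0,"y": 0,"z": 0,"ax": 0,"ay": 0,"az": 0}]}}

```text
t: 48.95
tool_pos: [0.5691, 0.3766, 0.0705]
orientation: [0.382, 0.04, 0.923, -0.017]
ft_force: [0.1, -0.5, -1.5]
gripper_width: 0.534
```

Emit:
{"op": "jog_arm", "data": {"increments": [{"x": 0.1,"y": 0,"z": 0.1,"ax": 0,"ay": 0,"az": 0},{"x": 0.06,"y": 0,"z": 0.06,"ax": 0,"ay": 0,"az": 0},{"x": 0,"y": 0,"z": 0,"ax": 0,"ay": 0,"az": 0},{"x": 0,"y": 0,"z": 0,"ax": 0,"ay": 0,"az": 0}]}}

```text
t: 49.28
tool_pos: [0.5691, 0.3766, 0.066]
orientation: [0.382, 0.04, 0.923, -0.017]
ft_force: [-0.0, -0.6, -2.5]
gripper_width: 0.533
```

Nearly seated, no contact elsewhere. Release and back off.

Emit:
{"op": "jog_arm", "data": {"increments": [{"x": 0.03,"y": 0,"z": 0.03,"ax": 0,"ay": 0,"az": 0},{"x": 0,"y": 0,"z": 0,"ax": 0,"ay": 0,"az": 0},{"x": 0,"y": 0,"z": 0,"ax": 0,"ay": 0,"az": 0},{"x": 0,"y": 0,"z": 0,"ax": 0,"ay": 0,"az": 0},{"x": 0,"y": 0,"z": 0,"ax": 0,"ay": 0,"az": 0}], "fingers": 66}}

```text
t: 49.7
tool_pos: [0.5691, 0.3767, 0.0655]
orientation: [0.382, 0.04, 0.923, -0.016]
ft_force: [-0.8, 0.1, -0.7]
gripper_width: 0.706
```

Emit:
{"op": "jog_arm", "data": {"increments": [{"x": 0,"y": 0,"z": -0.5,"ax": 0,"ay": 0,"az": 0},{"x": 0,"y": 0,"z": -1,"ax": 0,"ay": 0,"az": 0},{"x": 0,"y": 0,"z": -1,"ax": 0,"ay": 0,"az": 0},{"x": 0,"y": 0,"z": -1,"ax": 0,"ay": 0,"az": 0},{"x": 0,"y": 0,"z": -1,"ax": 0,"ay": 0,"az": 0},{"x": -0.3,"y": 0,"z": -0.7,"ax": 0,"ay": 0,"az": 0},{"x": -0.7,"y": 0,"z": -0.7,"ax": 0,"ay": 0,"az": 0},{"x": -0.7,"y": 0,"z": -0.7,"ax": 0,"ay": 0,"az": 0}]}}

```text
t: 50.37
tool_pos: [0.499, 0.3827, 0.1839]
orientation: [0.382, 0.04, 0.923, -0.016]
ft_force: [-0.2, 0.4, 0.3]
gripper_width: 0.712
```

```bash
python3 - <<'E'
from h import *
snap('side','side23');snap('wrist','w23');snap('top','top23')
im=load('side23')[0]; cv2.imwrite('pics/c23.png',cv2.resize(im[90:200,210:370,::-1],None,fx=5,fy=5,interpolation=cv2.INTER_CUBIC))
p,R,s=cur();print(p,s['q'],s['ft_force'])
E
```

```text
[0.49992706 0.38307397 0.18493272] [ 0.87620034 -0.20281115  1.97344199 -0.75934798  1.00240111 -0.30457335] [-0.10400519 -0.2609029  -1.00054196]
```

View pics/c23.png

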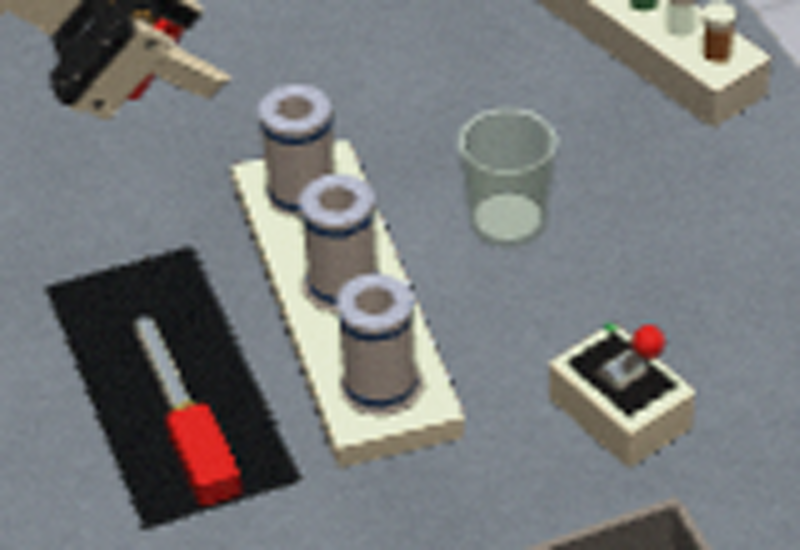

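View pics/w23.png

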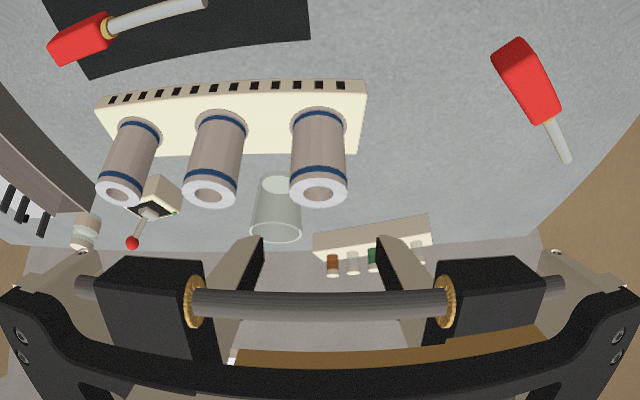

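View pics/top23.png

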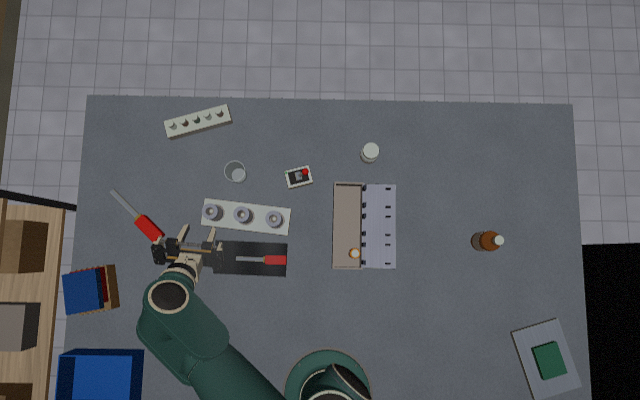

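```bash
python3 - <<'E'
from h import *
print(proj('top23',(.421,.213,.029)),proj('top23',(.421,.343,.02)))
im=load('top23')[0]; cv2.imwrite('pics/c24.png',cv2.resize(im[190:290,190:310,::-1],None,fx=6,fy=6,interpolation=cv2.INTER_CUBIC))
E
```

```text
(np.float64(263.1241016400534), np.float64(258.68901899137205)) (np.float64(223.62299791640152), np.float64(257.9819243352696))
```

View pics/c24.png

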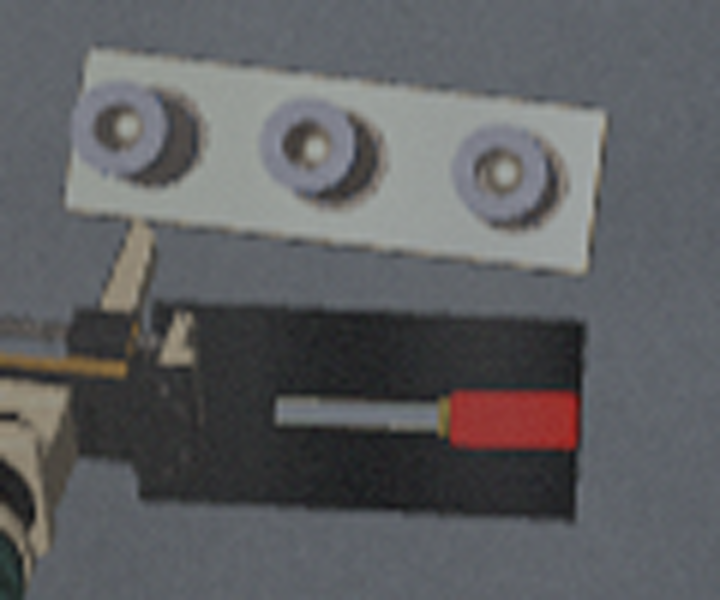

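```bash
python3 - <<'E'
from h import *
C=lambda x,y,z: onz('top23',190+(x+.5)/6-.5,190+(y+.5)/6-.5,z)
c4=[C(x,y,.029) for x,y in [(450,392),(578,391),(577,450),(450,450)]]
print(np.round(c4,4),np.mean(c4,0).round(4)); print('tip',C(277,412,.016).round(4)); print('mat edge',C(584,321,.003).round(4),C(575,521,.003).round(4))
for n,(x,y) in {'h0':(120,130),'h1':(308,148),'h2':(499,174)}.items(): print(n,C(x,y,.104).round(4))
p,R,s=cur()
plan([((.46,.30,.22),mid(R,RP,.5),19),((.421,.175,.12),RP,18)])
E
```

```text
[[0.4332 0.2087 0.029 ]
 [0.4349 0.1394 0.029 ]
 [0.4033 0.1391 0.029 ]
 [0.4022 0.2076 0.029 ]] [0.4184 0.1737 0.029 ]
tip [0.4207 0.3042 0.016 ]
mat edge [0.4732 0.1387 0.003 ] [0.3639 0.1408 0.003 ]
h0 [0.5656 0.3752 0.104 ]
h1 [0.5579 0.2776 0.104 ]
h2 [0.5462 0.1783 0.104 ]
[{"x":-0.01,"y":-0.48,"z":-0.27,"ax":0.31,"ay":0.33,"az":0.75},{"x":-0.04,"y":-0.48,"z":-0.25,"ax":0.31,"ay":0.33,"az":0.75},{"x":-0.07,"y":-0.49,"z":-0.24,"ax":0.31,"ay":0.34,"az":0.75},{"x":-0.1,"y":-0.49,"z":-0.22,"ax":0.31,"ay":0.33,"az":0.75},{"x":-0.13,"y":-0.49,"z":-0.22,"ax":0.31,"ay":0.33,"az":0.75},{"x":-0.16,"y":-0.48,"z":-0.2,"ax":0.32,"ay":0.34,"az":0.74},{"x":-0.2,"y":-0.47,"z":-0.19,"ax":0.31,"ay":0.33,"az":0.75},{"x":-0.22,"y":-0.47,"z":-0.19,"ax":0.32,"ay":0.34,"az":0.74}]
[{"x":-0.25,"y":-0.45,"z":-0.17,"ax":0.31,"ay":0.33,"az":0.75},{"x":-0.15,"y":-0.64,"z":0.5,"ax":0.28,"ay":0.3,"az":0.67},{"x":-0.21,"y":-0.6,"z":0.51,"ax":0.28,"ay":0.3,"az":0.67},{"x":-0.27,"y":-0.58,"z":0.53,"ax":0.28,"ay":0.3,"az":0.67},{"x":-0.33,"y":-0.54,"z":0.53,"ax":0.28,"ay":0.3,"az":0.67},{"x":-0.38,"y":-0.5,"z":0.53,"ax":0.28,"ay":0.3,"az":0.67},{"x":-0.42,"y":-0.46,"z":0.54,"ax":0.28,"ay":0.3,"az":0.67},{"x":-0.48,"y":-0.4,"z":0.53,"ax":0.28,"ay":0.3,"az":0.68}]
[{"x":-0.52,"y":-0.36,"z":0.53,"ax":0.28,"ay":0.3,"az":0.67},{"x":-0.56,"y":-0.3,"z":0.53,"ax":0.28,"ay":0.3,"az":0.68},{"x":-0.6,"y":-0.25,"z":0.51,"ax":0.29,"ay":0.31,"az":0.67}]
end [0.4211 0.1749 0.12  ]
```

Emit:
{"op": "jog_arm", "data": {"increments": [{"x": -0.01,"y": -0.48,"z": -0.27,"ax": 0.31,"ay": 0.33,"az": 0.75},{"x": -0.04,"y": -0.48,"z": -0.25,"ax": 0.31,"ay": 0.33,"az": 0.75},{"x": -0.07,"y": -0.49,"z": -0.24,"ax": 0.31,"ay": 0.34,"az": 0.75},{"x": -0.1,"y": -0.49,"z": -0.22,"ax": 0.31,"ay": 0.33,"az": 0.75},{"x": -0.13,"y": -0.49,"z": -0.22,"ax": 0.31,"ay": 0.33,"az": 0.75},{"x": -0.16,"y": -0.48,"z": -0.2,"ax": 0.32,"ay": 0.34,"az": 0.74},{"x": -0.2,"y": -0.47,"z": -0.19,"ax": 0.31,"ay": 0.33,"az": 0.75},{"x": -0.22,"y": -0.47,"z": -0.19,"ax": 0.32,"ay": 0.34,"az": 0.74}]}}

```text
t: 51.18
tool_pos: [0.4638, 0.3084, 0.2133]
orientation: [0.229, 0.373, 0.899, -0.011]
ft_force: [1.1, 0.8, -0.9]
gripper_width: 0.714
```

Emit:
{"op": "jog_arm", "data": {"increments": [{"x": -0.25,"y": -0.45,"z": -0.17,"ax": 0.31,"ay": 0.33,"az": 0.75},{"x": -0.15,"y": -0.64,"z": 0.5,"ax": 0.28,"ay": 0.3,"az": 0.67},{"x": -0.21,"y": -0.6,"z": 0.51,"ax": 0.28,"ay": 0.3,"az": 0.67},{"x": -0.27,"y": -0.58,"z": 0.53,"ax": 0.28,"ay": 0.3,"az": 0.67},{"x": -0.33,"y": -0.54,"z": 0.53,"ax": 0.28,"ay": 0.3,"az": 0.67},{"x": -0.38,"y": -0.5,"z": 0.53,"ax": 0.28,"ay": 0.3,"az": 0.67},{"x": -0.42,"y": -0.46,"z": 0.54,"ax": 0.28,"ay": 0.3,"az": 0.67},{"x": -0.48,"y": -0.4,"z": 0.53,"ax": 0.28,"ay": 0.3,"az": 0.68}]}}

```text
t: 51.85
tool_pos: [0.432, 0.2114, 0.147]
orientation: [0.064, 0.632, 0.772, -0.005]
ft_force: [-0.3, 0.0, -0.3]
gripper_width: 0.709
```

Emit:
{"op": "jog_arm", "data": {"increments": [{"x": -0.52,"y": -0.36,"z": 0.53,"ax": 0.28,"ay": 0.3,"az": 0.67},{"x": -0.56,"y": -0.3,"z": 0.53,"ax": 0.28,"ay": 0.3,"az": 0.68},{"x": -0.6,"y": -0.25,"z": 0.51,"ax": 0.29,"ay": 0.31,"az": 0.67},{"x": 0,"y": 0,"z": 0,"ax": 0,"ay": 0,"az": 0},{"x": 0,"y": 0,"z": 0,"ax": 0,"ay": 0,"az": 0}]}}

```text
t: 52.27
tool_pos: [0.4206, 0.1736, 0.1175]
orientation: [0.0, 0.711, 0.703, -0.002]
ft_force: [0.1, -0.1, 0.7]
gripper_width: 0.709
```

```bash
python3 - <<'E'
from h import *
snap('wrist','w25')
p,R,s=cur();print(p,R.round(3),s['q'],s['ft_force'])
E
```

```text
[0.42094325 0.17419958 0.11820402] [[ 0.009  1.    -0.002]
 [ 1.    -0.009 -0.003]
 [-0.003 -0.002 -1.   ]] [ 0.33790467 -0.32262911  2.0414973  -0.00249118  1.42576592  0.34756152] [-0.60033766 -0.95230106 -0.97877206]
```

View pics/w25.png

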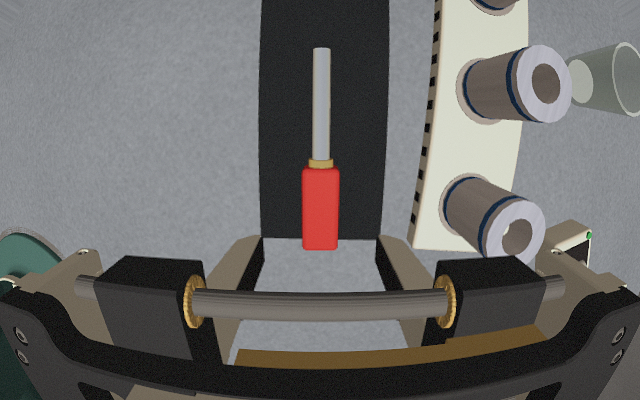

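```bash
python3 - <<'E'
from h import *
for u,v,z in [(304,249,.029),(337,249,.029),(304,168,.029),(337,168,.029),(321,49,.02),(262,237,.003),(383,239,.003)]: print(wz('w25',u,v,z).round(4))
R0=RP
plan([((.419,.174,.07),RP,16),((.419,.174,.026),RP,9)])
E
```

```text
[0.407  0.1435 0.029 ]
[0.4344 0.1432 0.029 ]
[0.4087 0.2109 0.029 ]
[0.434  0.2107 0.029 ]
[0.4227 0.3042 0.02  ]
[0.3671 0.1438 0.003 ]
[0.4782 0.1407 0.003 ]
[{"x":0.0,"y":-0.02,"z":0.6,"ax":0.0,"ay":0.01,"az":0.0},{"x":0.0,"y":-0.03,"z":0.61,"ax":-0.01,"ay":0.01,"az":0.0},{"x":0.0,"y":-0.02,"z":0.6,"ax":0.0,"ay":0.01,"az":0.0},{"x":-0.01,"y":-0.02,"z":0.6,"ax":-0.01,"ay":0.0,"az":0.01},{"x":0.0,"y":0.0,"z":0.44,"ax":0.0,"ay":0.0,"az":0.0},{"x":0.0,"y":0.0,"z":0.44,"ax":0.0,"ay":0.0,"az":0.0},{"x":0.0,"y":0.0,"z":0.44,"ax":0.0,"ay":0.0,"az":0.0},{"x":0.0,"y":0.0,"z":0.44,"ax":0.0,"ay":0.0,"az":0.0}]
[{"x":0.0,"y":0.0,"z":0.44,"ax":0.0,"ay":0.0,"az":0.0}]
end [0.4191 0.1739 0.026 ]
```

Emit:
{"op": "jog_arm", "data": {"increments": [{"x": 0,"y": -0.02,"z": 0.6,"ax": 0,"ay": 0.01,"az": 0},{"x": 0,"y": -0.03,"z": 0.6,"ax": 0,"ay": 0.01,"az": 0},{"x": 0,"y": -0.02,"z": 0.6,"ax": 0,"ay": 0.01,"az": 0},{"x": 0,"y": -0.02,"z": 0.6,"ax": -0.01,"ay": 0,"az": 0.01},{"x": 0,"y": 0,"z": 0.44,"ax": 0,"ay": 0,"az": 0},{"x": 0,"y": 0,"z": 0.44,"ax": 0,"ay": 0,"az": 0},{"x": 0,"y": 0,"z": 0.44,"ax": 0,"ay": 0,"az": 0},{"x": 0,"y": 0,"z": 0.3,"ax": 0,"ay": 0,"az": 0}]}}

```text
t: 52.98
tool_pos: [0.4189, 0.1742, 0.0368]
orientation: [-0.001, 0.711, 0.703, -0.0]
ft_force: [-1.0, -0.6, 0.2]
gripper_width: 0.705
```

Emit:
{"op": "jog_arm", "data": {"increments": [{"x": 0,"y": 0,"z": 0.3,"ax": 0,"ay": 0,"az": 0},{"x": 0,"y": 0,"z": 0,"ax": 0,"ay": 0,"az": 0},{"x": 0,"y": 0,"z": 0,"ax": 0,"ay": 0,"az": 0}]}}

```text
t: 53.23
tool_pos: [0.4191, 0.1743, 0.032]
orientation: [-0.001, 0.711, 0.703, -0.0]
ft_force: [-0.5, -0.4, 0.7]
gripper_width: 0.709
```

Emit:
{"op": "jog_arm", "data": {"increments": [{"x": 0,"y": 0,"z": 0.25,"ax": 0,"ay": 0,"az": 0},{"x": 0,"y": 0,"z": 0,"ax": 0,"ay": 0,"az": 0},{"x": 0,"y": 0,"z": 0,"ax": 0,"ay": 0,"az": 0}]}}

```text
t: 53.48
tool_pos: [0.4191, 0.1743, 0.027]
orientation: [-0.001, 0.711, 0.703, -0.0]
ft_force: [-0.1, 0.1, 0.0]
gripper_width: 0.71
```

Emit:
{"op": "jog_arm", "data": {"increments": [{"x": 0,"y": 0,"z": 0,"ax": 0,"ay": 0,"az": 0},{"x": 0,"y": 0,"z": 0,"ax": 0,"ay": 0,"az": 0},{"x": 0,"y": 0,"z": 0,"ax": 0,"ay": 0,"az": 0},{"x": 0,"y": 0,"z": 0,"ax": 0,"ay": 0,"az": 0},{"x": 0,"y": 0,"z": 0,"ax": 0,"ay": 0,"az": 0},{"x": 0,"y": 0,"z": 0,"ax": 0,"ay": 0,"az": 0},{"x": 0,"y": 0,"z": 0,"ax": 0,"ay": 0,"az": 0}], "fingers": 15, "force": 40}}

```text
t: 54.07
tool_pos: [0.4191, 0.1743, 0.0271]
orientation: [-0.001, 0.711, 0.703, -0.0]
ft_force: [0.9, -0.2, -0.0]
gripper_width: 0.317
```

Emit:
{"op": "jog_arm", "data": {"increments": [{"x": 0,"y": 0,"z": -0.5,"ax": 0,"ay": 0,"az": 0},{"x": 0,"y": 0,"z": -0.5,"ax": 0,"ay": 0,"az": 0},{"x": 0.5,"y": 0,"z": 0,"ax": 0,"ay": 0,"az": 0},{"x": 0.7,"y": 0,"z": 0,"ax": 0,"ay": 0,"az": 0},{"x": 0.7,"y": 0,"z": 0,"ax": 0,"ay": 0,"az": 0},{"x": 0,"y": 0,"z": 0.3,"ax": 0,"ay": 0,"az": 0},{"x": 0,"y": 0,"z": 0.3,"ax": 0,"ay": 0,"az": 0},{"x": 0,"y": 0,"z": 0.2,"ax": 0,"ay": 0,"az": 0}]}}

```text
t: 54.73
tool_pos: [0.4191, 0.2121, 0.0301]
orientation: [-0.001, 0.711, 0.703, -0.001]
ft_force: [-0.3, 0.1, -2.1]
gripper_width: 0.319
```

Emit:
{"op": "jog_arm", "data": {"increments": [{"x": 0,"y": 0,"z": 0,"ax": 0,"ay": 0,"az": 0},{"x": 0,"y": 0,"z": 0,"ax": 0,"ay": 0,"az": 0}]}}

```text
t: 54.9
tool_pos: [0.4193, 0.2118, 0.0307]
orientation: [-0.001, 0.711, 0.703, -0.001]
ft_force: [1.2, -0.4, -1.1]
gripper_width: 0.319
```

Emit:
{"op": "jog_arm", "data": {"increments": [{"x": 0,"y": 0,"z": 0.15,"ax": 0,"ay": 0,"az": 0},{"x": 0,"y": 0,"z": 0,"ax": 0,"ay": 0,"az": 0},{"x": 0,"y": 0,"z": 0,"ax": 0,"ay": 0,"az": 0}]}}

```text
t: 55.15
tool_pos: [0.4195, 0.2121, 0.0281]
orientation: [-0.001, 0.711, 0.703, -0.0]
ft_force: [0.2, 0.4, -1.5]
gripper_width: 0.32
```

Emit:
{"op": "jog_arm", "data": {"increments": [{"x": 0,"y": 0,"z": 0,"ax": 0,"ay": 0,"az": 0},{"x": 0,"y": 0,"z": 0,"ax": 0,"ay": 0,"az": 0},{"x": 0,"y": 0,"z": 0,"ax": 0,"ay": 0,"az": 0},{"x": 0,"y": 0,"z": 0,"ax": 0,"ay": 0,"az": 0}], "fingers": 55}}

```text
t: 55.48
tool_pos: [0.4196, 0.2123, 0.0282]
orientation: [-0.001, 0.711, 0.703, 0.0]
ft_force: [-0.2, -0.6, 0.9]
gripper_width: 0.554
```

Emit:
{"op": "jog_arm", "data": {"increments": [{"x": 0,"y": 0,"z": -0.5,"ax": 0,"ay": 0,"az": 0},{"x": 0,"y": 0,"z": -1,"ax": 0,"ay": 0,"az": 0},{"x": 0,"y": 0,"z": -1,"ax": 0,"ay": 0,"az": 0},{"x": 0,"y": 0,"z": -1,"ax": 0,"ay": 0,"az": 0},{"x": 0,"y": 0,"z": -1,"ax": 0,"ay": 0,"az": 0},{"x": 0,"y": 0,"z": -1,"ax": 0,"ay": 0,"az": 0},{"x": 0,"y": 0,"z": -1,"ax": 0,"ay": 0,"az": 0},{"x": 0,"y": 0,"z": -1,"ax": 0,"ay": 0,"az": 0}]}}

```text
t: 56.15
tool_pos: [0.4195, 0.2121, 0.18]
orientation: [-0.0, 0.711, 0.703, 0.0]
ft_force: [-0.6, 0.1, 0.1]
gripper_width: 0.584
```

```bash
python3 - <<'E'
from h import *
snap('wrist','w26')
p,R,s=cur();print(p,R.round(3),s['q'],s['ft_force'])
E
```

```text
[0.42051934 0.21261187 0.18409687] [[ 0.011  1.     0.004]
 [ 1.    -0.011  0.003]
 [ 0.003  0.004 -1.   ]] [ 4.13341279e-01 -3.26468076e-01  1.93633673e+00  1.04527204e-03
  1.52719376e+00  4.24300255e-01] [0.95205129 0.62123929 4.88309385]
```

View pics/w26.png

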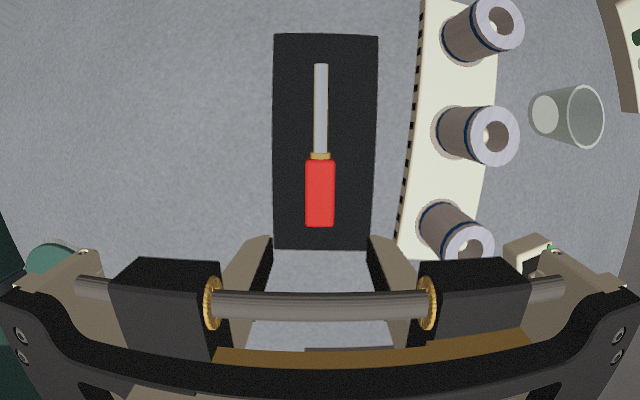

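```bash
cat >> h.py <<'E'
PV=np.array([.6924,.1046,0]);YW=np.array([-.266,.964,0]);YW/=np.linalg.norm(YW)
RSW=Rz(DOWN,[YW[1],-YW[0],0])
E
python3 - <<'E'
from h import *
a=PV-YW*.060
plan([((.5,.165,.22),mid(cur()[1],RSW,.3),19),(a+[0,0,.2],RSW,19),(a+[0,0,.094],RSW,18)])
E
```

```text
[{"x":-0.39,"y":0.67,"z":-0.3,"ax":0.0,"ay":0.0,"az":-0.13},{"x":-0.4,"y":0.66,"z":-0.3,"ax":0.0,"ay":0.0,"az":-0.13},{"x":-0.4,"y":0.66,"z":-0.29,"ax":0.0,"ay":0.0,"az":-0.14},{"x":-0.42,"y":0.65,"z":-0.3,"ax":0.0,"ay":0.0,"az":-0.13},{"x":-0.42,"y":0.64,"z":-0.3,"ax":0.01,"ay":0.0,"az":-0.14},{"x":-0.44,"y":0.64,"z":-0.3,"ax":0.0,"ay":-0.01,"az":-0.13},{"x":-0.51,"y":0.77,"z":0.08,"ax":0.0,"ay":0.0,"az":-0.14},{"x":-0.52,"y":0.75,"z":0.08,"ax":0.0,"ay":0.0,"az":-0.14}]
[{"x":-0.54,"y":0.76,"z":0.08,"ax":0.0,"ay":0.0,"az":-0.15},{"x":-0.54,"y":0.74,"z":0.07,"ax":0.0,"ay":0.0,"az":-0.14},{"x":-0.56,"y":0.73,"z":0.08,"ax":0.0,"ay":0.0,"az":-0.15},{"x":-0.57,"y":0.73,"z":0.08,"ax":0.0,"ay":0.0,"az":-0.14},{"x":-0.58,"y":0.71,"z":0.08,"ax":0.0,"ay":0.0,"az":-0.15},{"x":-0.59,"y":0.71,"z":0.08,"ax":0.0,"ay":0.0,"az":-0.14},{"x":-0.6,"y":0.7,"z":0.08,"ax":0.01,"ay":0.0,"az":-0.15},{"x":-0.61,"y":0.69,"z":0.07,"ax":0.0,"ay":0.0,"az":-0.14}]
[{"x":-0.62,"y":0.68,"z":0.08,"ax":0.01,"ay":0.0,"az":-0.15},{"x":-0.63,"y":0.67,"z":0.08,"ax":0.0,"ay":0.0,"az":-0.14},{"x":-0.64,"y":0.66,"z":0.08,"ax":0.01,"ay":-0.01,"az":-0.15},{"x":0.0,"y":0.0,"z":0.88,"ax":0.0,"ay":0.0,"az":0.0},{"x":0.0,"y":0.0,"z":0.89,"ax":0.0,"ay":0.0,"az":0.0},{"x":0.0,"y":0.0,"z":0.88,"ax":0.0,"ay":0.0,"az":0.0},{"x":0.0,"y":0.0,"z":0.88,"ax":0.0,"ay":0.0,"az":0.0},{"x":0.0,"y":0.0,"z":0.88,"ax":0.0,"ay":0.0,"az":0.0}]
[{"x":0.0,"y":0.0,"z":0.89,"ax":0.0,"ay":0.0,"az":0.0}]
end [0.7083 0.0468 0.0939]
```

Emit:
{"op": "jog_arm", "data": {"increments": [{"x": -0.39,"y": 0.67,"z": -0.3,"ax": 0,"ay": 0,"az": -0.13},{"x": -0.4,"y": 0.66,"z": -0.3,"ax": 0,"ay": 0,"az": -0.13},{"x": -0.4,"y": 0.66,"z": -0.3,"ax": 0,"ay": 0,"az": -0.14},{"x": -0.42,"y": 0.65,"z": -0.3,"ax": 0,"ay": 0,"az": -0.13},{"x": -0.42,"y": 0.64,"z": -0.3,"ax": 0,"ay": 0,"az": -0.14},{"x": -0.44,"y": 0.64,"z": -0.3,"ax": 0,"ay": 0,"az": -0.13},{"x": -0.51,"y": 0.77,"z": 0.08,"ax": 0,"ay": 0,"az": -0.14},{"x": -0.52,"y": 0.75,"z": 0.08,"ax": 0,"ay": 0,"az": -0.14}], "fingers": 0, "force": 30}}

```text
t: 56.87
tool_pos: [0.532, 0.1461, 0.212]
orientation: [-0.0, 0.67, 0.743, 0.0]
ft_force: [-0.5, 0.1, -0.3]
gripper_width: 0.069
```

Emit:
{"op": "jog_arm", "data": {"increments": [{"x": -0.54,"y": 0.76,"z": 0.08,"ax": 0,"ay": 0,"az": -0.15},{"x": -0.54,"y": 0.74,"z": 0.07,"ax": 0,"ay": 0,"az": -0.14},{"x": -0.56,"y": 0.73,"z": 0.08,"ax": 0,"ay": 0,"az": -0.15},{"x": -0.57,"y": 0.73,"z": 0.08,"ax": 0,"ay": 0,"az": -0.14},{"x": -0.58,"y": 0.71,"z": 0.08,"ax": 0,"ay": 0,"az": -0.15},{"x": -0.59,"y": 0.71,"z": 0.08,"ax": 0,"ay": 0,"az": -0.14},{"x": -0.6,"y": 0.7,"z": 0.08,"ax": 0,"ay": 0,"az": -0.15},{"x": -0.61,"y": 0.69,"z": 0.07,"ax": 0,"ay": 0,"az": -0.14}]}}

```text
t: 57.53
tool_pos: [0.6602, 0.0732, 0.1987]
orientation: [-0.001, 0.624, 0.782, 0.0]
ft_force: [-1.0, 0.2, -0.1]
gripper_width: 0.002
```

Emit:
{"op": "jog_arm", "data": {"increments": [{"x": -0.62,"y": 0.68,"z": 0.08,"ax": 0,"ay": 0,"az": -0.15},{"x": -0.63,"y": 0.67,"z": 0.08,"ax": 0,"ay": 0,"az": -0.14},{"x": -0.64,"y": 0.66,"z": 0.08,"ax": 0,"ay": 0,"az": -0.15},{"x": 0,"y": 0,"z": 0,"ax": 0,"ay": 0,"az": 0},{"x": 0,"y": 0,"z": 0,"ax": 0,"ay": 0,"az": 0}]}}

```text
t: 57.95
tool_pos: [0.7076, 0.0461, 0.1932]
orientation: [-0.001, 0.606, 0.795, -0.0]
ft_force: [-0.9, -0.1, 1.0]
gripper_width: 0.005
```

```bash
python3 - <<'E'
from h import *
snap('wrist','w27')
p,R,s=cur();print(p,R.round(3),s['q'],s['gripper_width'])
a=PV-YW*.060
plan([(a+[0,0,.094],RSW,18)])
E
```

```text
[0.70721304 0.04655892 0.19350263] [[-0.266  0.964 -0.001]
 [ 0.964  0.266  0.001]
 [ 0.001 -0.001 -1.   ]] [ 2.94206235e-02  2.03583626e-01  1.41501442e+00  8.30680270e-04
  1.52429171e+00 -2.39690583e-01] 0.004490875386640785
[{"x":0.0,"y":0.01,"z":0.83,"ax":0.0,"ay":0.0,"az":0.0},{"x":0.0,"y":0.01,"z":0.83,"ax":0.0,"ay":0.0,"az":0.0},{"x":-0.01,"y":0.01,"z":0.83,"ax":0.0,"ay":0.0,"az":0.0},{"x":0.0,"y":0.01,"z":0.83,"ax":0.0,"ay":0.0,"az":0.0},{"x":0.0,"y":0.01,"z":0.83,"ax":-0.01,"ay":-0.01,"az":0.0},{"x":0.0,"y":0.01,"z":0.83,"ax":0.0,"ay":0.0,"az":0.0}]
end [0.7083 0.0468 0.0939]
```

View pics/w27.png

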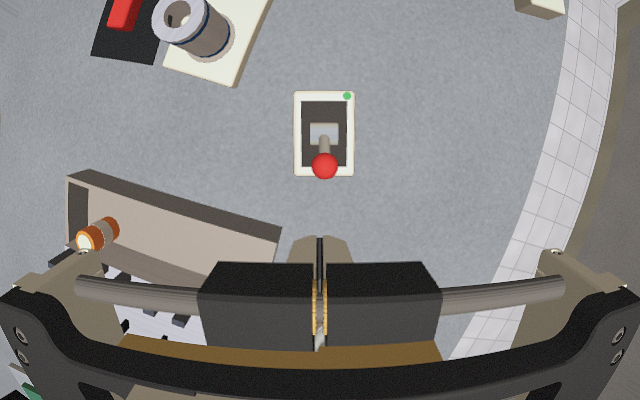

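Emit:
{"op": "jog_arm", "data": {"increments": [{"x": 0,"y": 0.01,"z": 0.83,"ax": 0,"ay": 0,"az": 0},{"x": 0,"y": 0.01,"z": 0.83,"ax": 0,"ay": 0,"az": 0},{"x": 0,"y": 0.01,"z": 0.83,"ax": 0,"ay": 0,"az": 0},{"x": 0,"y": 0.02,"z": 0.83,"ax": 0,"ay": 0,"az": 0},{"x": 0,"y": 0.02,"z": 0.83,"ax": 0,"ay": 0,"az": 0},{"x": 0,"y": 0.02,"z": 0.83,"ax": 0,"ay": 0,"az": 0},{"x": 0,"y": 0,"z": 0,"ax": 0,"ay": 0,"az": 0},{"x": 0,"y": 0,"z": 0,"ax": 0,"ay": 0,"az": 0}]}}

```text
t: 58.67
tool_pos: [0.7084, 0.0475, 0.0938]
orientation: [-0.001, 0.606, 0.796, -0.0]
ft_force: [-0.7, 0.2, 0.4]
gripper_width: 0.004
```

```bash
python3 - <<'E'
from h import *
p,R,s=cur();print(p,s['ft_force'])
plan([(PV-YW*.006+[0,0,.094],RSW,8)])
snap('wrist','w28')
E
```

```text
[0.70841242 0.04751509 0.09383734] [-0.65028659  0.17020527  0.44678544]
[{"x":0.38,"y":0.0,"z":0.0,"ax":0.0,"ay":0.0,"az":0.0},{"x":0.38,"y":0.0,"z":0.0,"ax":0.0,"ay":0.0,"az":0.0},{"x":0.38,"y":0.0,"z":0.0,"ax":0.0,"ay":0.0,"az":0.0},{"x":0.38,"y":-0.01,"z":0.0,"ax":0.0,"ay":0.0,"az":0.0},{"x":0.38,"y":0.0,"z":0.0,"ax":-0.01,"ay":0.0,"az":0.0},{"x":0.38,"y":0.0,"z":0.0,"ax":0.0,"ay":-0.01,"az":0.0},{"x":0.38,"y":0.0,"z":-0.01,"ax":-0.01,"ay":0.0,"az":0.01}]
end [0.694  0.0987 0.0941]
```

View pics/w28.png

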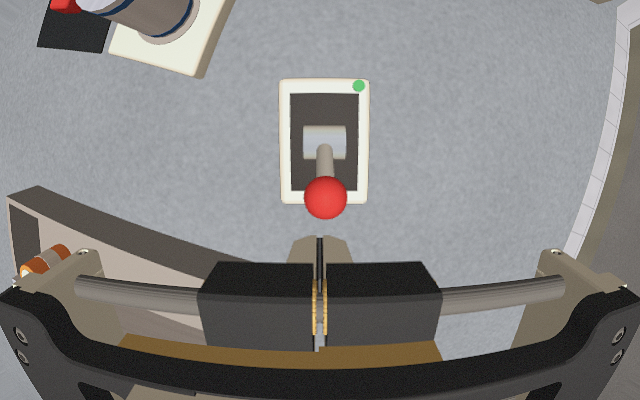

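Emit:
{"op": "jog_arm", "data": {"increments": [{"x": 0.38,"y": 0,"z": 0,"ax": 0,"ay": 0,"az": 0},{"x": 0.38,"y": 0,"z": 0,"ax": 0,"ay": 0,"az": 0},{"x": 0.38,"y": 0,"z": 0,"ax": 0,"ay": 0,"az": 0},{"x": 0.38,"y": 0,"z": 0,"ax": 0,"ay": 0,"az": 0},{"x": 0.38,"y": 0,"z": 0,"ax": 0,"ay": 0,"az": 0},{"x": 0.38,"y": 0,"z": 0,"ax": 0,"ay": 0,"az": 0},{"x": 0.38,"y": 0,"z": 0,"ax": 0,"ay": 0,"az": 0},{"x": 0,"y": 0,"z": 0,"ax": 0,"ay": 0,"az": 0}]}}

```text
t: 59.38
tool_pos: [0.6944, 0.0999, 0.0935]
orientation: [-0.001, 0.605, 0.796, -0.0]
ft_force: [-0.2, 0.5, 0.4]
gripper_width: 0.005
```

Emit:
{"op": "jog_arm", "data": {"increments": [{"x": -0.8,"y": 0,"z": 0,"ax": 0,"ay": 0,"az": 0},{"x": -1,"y": 0,"z": 0,"ax": 0,"ay": 0,"az": 0},{"x": -1,"y": 0,"z": -0.3,"ax": 0,"ay": 0,"az": 0},{"x": 0,"y": 0,"z": -1,"ax": 0,"ay": 0,"az": 0},{"x": 0,"y": 0,"z": -1,"ax": 0,"ay": 0,"az": 0},{"x": 0,"y": 0,"z": -1,"ax": 0,"ay": 0,"az": 0},{"x": 0,"y": 0,"z": -1,"ax": 0,"ay": 0,"az": 0},{"x": 0,"y": 0,"z": -1,"ax": 0,"ay": 0,"az": 0}]}}

```text
t: 60.05
tool_pos: [0.71, 0.0431, 0.2004]
orientation: [-0.001, 0.606, 0.796, -0.0]
ft_force: [0.5, -0.1, 0.1]
gripper_width: 0.007
```

```bash
python3 - <<'E'
from h import *
p,R,s=cur();print(p,s['ft_force'])
snap('wrist','w29');snap('side','side29');snap('top','top29')
im=load('side29')[0]; cv2.imwrite('pics/c29.png',cv2.resize(im[90:280,210:410,::-1],None,fx=3.1,fy=3.1,interpolation=cv2.INTER_CUBIC))
E
```

```text
[0.71002996 0.04311359 0.20044935] [ 0.48565733 -0.07252357  0.1037105 ]
```

View pics/w29.png

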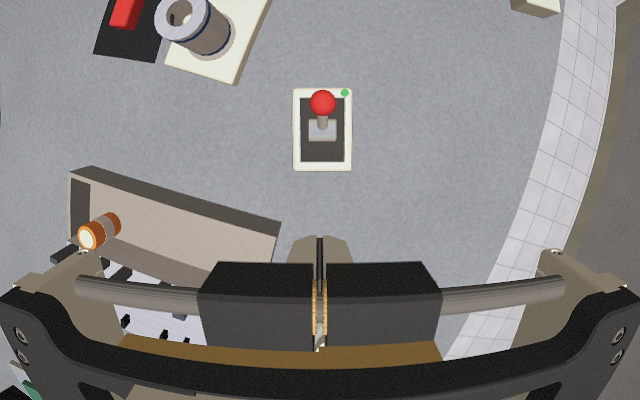

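View pics/c29.png

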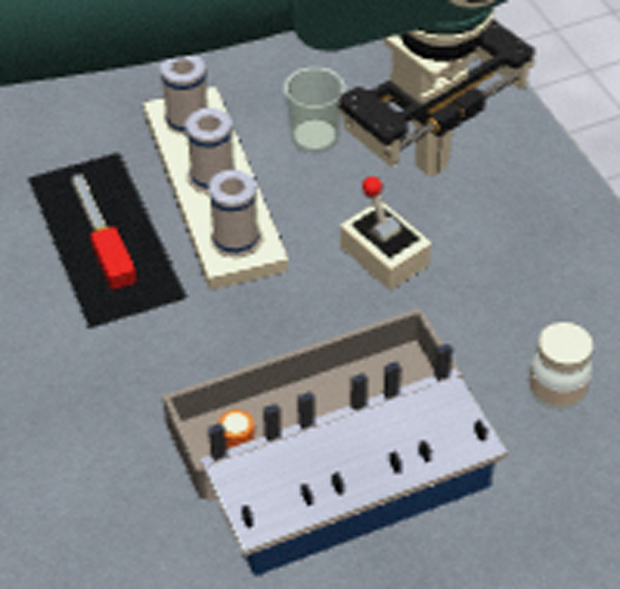

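View pics/top29.png

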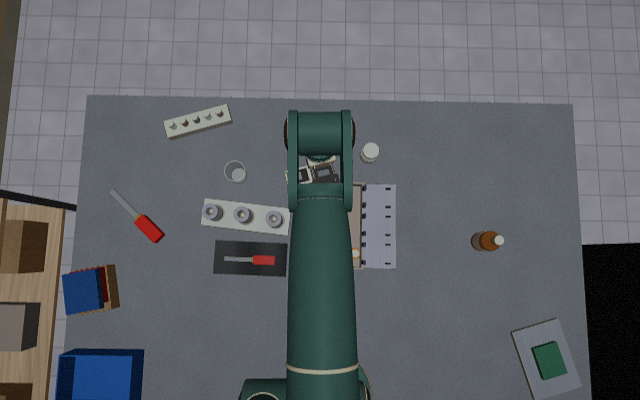

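```bash
python3 - <<'E'
from h import *
im=load('top23')[0]; cv2.imwrite('pics/d1.png',cv2.resize(im[225:275,325:400,::-1],None,fx=9,fy=9,interpolation=cv2.INTER_CUBIC))
im=load('side23')[0]; cv2.imwrite('pics/d2.png',cv2.resize(im[200:260,255:330,::-1],None,fx=9,fy=9,interpolation=cv2.INTER_CUBIC))
for z in (.03,.045,.06): 
    w=onz('top23',354,253,z)-O; print(z,(w@XS).round(3),(w@YS).round(3))
E
```

```text
0.03 0.069 0.092
0.045 0.07 0.092
0.06 0.072 0.092
```

View pics/d1.png

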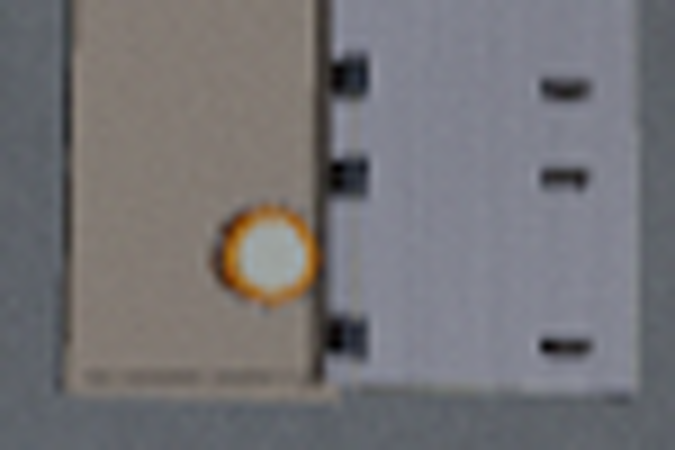

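View pics/d2.png

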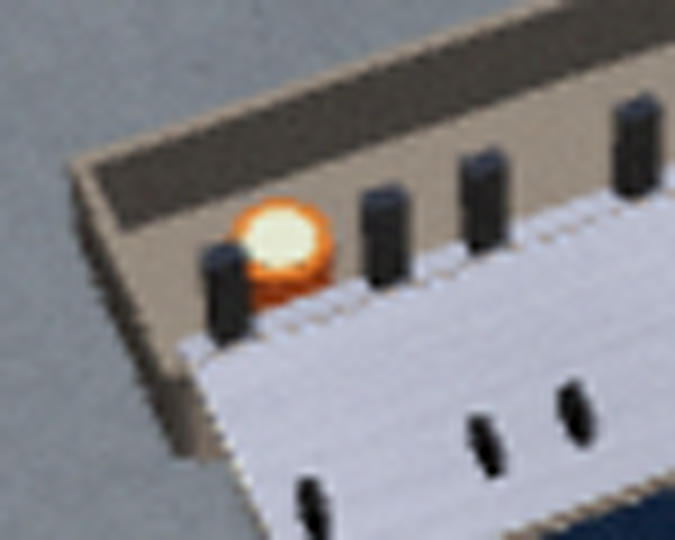

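```bash
python3 - <<'E'
from h import *
print(r.hand_in())
E
```

```text
the job is handed in; nothing more can be done
None
```

The job is done and handed in at about 60 s of the 210 s allowed. My last camera views show everything in its place.

**What I did**
- **Cartridges:** I pushed the punch through all three housings. Only the housing in the lane nearest the robot held a cartridge, which I felt as about 10 N on the punch. It dropped into the catch bin and the gripper never touched it. The other two housings gave no resistance.
- **Housings:** All three hang mouth down, one to a peg.
- **Punch:** I put it back flat on its mat. Later I found it had slid about 40 mm to the mat's edge, so I picked it up again and set it back in the middle.
- **Switch:** I flicked the blower switch on last, after all the housings were hanging.

**Last checks**
- The cartridge stands upright inside the bin.
- In the top view, the housing tops lie within about 4 mm of their pegs, and all three look seated on the rack.
- The punch is flat in the middle of the mat.
- The switch lever leans to the on side, next to the green light.
- The bottle, jar and beaker look unmoved, and the robot is clear of everything.

**What did not go cleanly**
- **Middle peg:** While lowering the second housing I felt about 20 N, and it stayed after I opened the fingers. Part of the gripper was probably resting on the housing already hanging next to it. That is below the 40 N limit, and I saw no shift.
- **Second joint:** During one retreat it came to about its lower limit (-0.829 against -0.83 rad). I kept away from that pose afterwards.

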